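# Unload the tumbler: nest the barrel lids and sift the blanks

### The job

Unload the tumbler. First clear the barrel lids, which lie upside down about the bench and perhaps in the sorting tray: stack them all, still upside down, in the round wooden cradle, each cupped fully home inside the one below. Then lift the sieve basket by its handle, hold it over the tray and shake it from side to side until every small steel slug has dropped through, the brass blanks staying in; finally set the basket down flat in the middle of the black rubber pad, with every slug lying in the tray and the jar still standing.

Things in the scene. Friction and masses are not known exactly. Their poses are not given: they have to be found in the camera images.
- lid1: Domed tumbler-barrel lid lying upside down (hollow side up): aluminium dome, black rubber rim. All lids are alike: 160 g, 100 mm across, 45 mm high. Origin: centre of the flat crown's underside; z up out of the hollow. The rim is an upright ring, inner radius 40, outer 50 mm, 26 to 45 mm above the origin; pinch it from above, one finger inside, one outside. May be absent.
- lid2: Another lid, the same as lid1. Below the rim its dome is 38 mm in radius outside, narrowing to the flat crown of 20 mm; inside it is hollow, radius 35 mm at the rim's foot, floor 3 mm. Set hollow side up into another lid, it centres itself with 2 mm of play and stops rim on rim, 19 mm higher than the lid beneath. May be absent.
- lid3: Another lid, the same as lid1. May be absent.
- lid5: Another lid, the same as lid1. May be absent.
- lid4: Another lid, the same as lid1, lying upside down on the floor of the tray. May be absent.
- cradle: Fixed round wooden cup that the stack of lids stands in: 100 mm across, 20 mm high, inner radius 40 mm, inner floor 6 mm above the bench. Origin: centre of its underside on the bench. A lid set in it upside down rests with its crown on that floor with some 4 mm of play, its rim well above the wood.
- tray: Fixed open grey metal tray, 200 x 200 mm, 30 mm high, walls and floor 5 mm thick. Origin: centre of its underside on the bench; x and y along its sides.
- pad: Fixed flat black rubber pad on the bench, 160 x 160 mm, 4 mm thick. Origin: centre of its underside; x and y along its sides.
- basket: Loose steel sieve basket holding the slugs and the blanks, about 0.28 kg (0.22 to 0.35): 114 mm (x) by 106 mm (y) outside, 108 x 100 mm inside, walls 36 mm high, a handle bridging it along x over the middle. Origin: centre of its underside, z up.
- basket_floor (a point): Centre of the sieve's dark floor, 8 mm above the basket's origin, same axes. Flat strips 20 mm wide run along x at y = -40, 0, 40 mm; between them are two rows of openings, 20 (y) x 22 mm (x), divided by thin rods. Slugs start on the outer strips. Friction is about 0.25: they slide into the openings if shaken in y at over about 3 m/s2; gentle carrying leaves them.
- basket_grip (a point): The middle of the basket's handle, 90 mm above the basket's origin: a black bar along the basket's x, 14 mm wide (y) and 14 mm high (from 83 to 97 mm above the origin), 106 mm free between its two posts. Axes as the basket's.
- slug1: Small loose steel slug (tumbling medium), a cylinder 12 mm across and 9 mm high, 10 g; it passes the sieve's openings. Origin: centre of one end face (the underside at the start). May be absent.
- slug2: Another such slug. May be absent.
- slug3: Another such slug. May be absent.
- slug4: Another such slug. May be absent.
- slug5: Another such slug. May be absent.
- slug6: Another such slug. May be absent.
- blank1: Polished brass pendant blank, a disc 32 mm across and 9 mm thick, 40 g, too large for the sieve's openings. Origin: centre of its underside.
- blank2: Another such blank.
- blank3: Another such blank.
- jar: Bystander: loose amber glass jar with a black cap, 56 mm across, 75 mm high, 250 g. Origin: centre of its underside.

How it is judged:
On the way, in this order (a step that is already met when the one before it is completed fails the run):
1. all lids are nested upside down in the cradle (horizontal distance between each of lid1, lid2, lid3, lid4, lid5 and cradle below 0.016 m and angle between each of lid1, lid2, lid3, lid4, lid5's own z axis and vertical below 0.12 rad and height (world z) of each of lid1, lid2, lid3, lid4, lid5 below 0.089 m and linear speed of each of lid1, lid2, lid3, lid4, lid5 below 0.03 m/s), for 0.2 s.
2. the basket is held over the tray, all slugs have dropped out of it from below, all blanks are still in it (horizontal distance between basket and tray below 0.1 m and height (world z) of basket above 0.03 m and z of each of slug1, slug2, slug3, slug4, slug5, slug6 in the frame of basket below -0.005 m and x of blank1 in the frame of basket between -0.055 and 0.055 m and y of blank1 in the frame of basket between -0.051 and 0.051 m and z of blank1 in the frame of basket between 0 and 0.04 m and x of blank2 in the frame of basket between -0.055 and 0.055 m and y of blank2 in the frame of basket between -0.051 and 0.051 m and z of blank2 in the frame of basket between 0 and 0.04 m and x of blank3 in the frame of basket between -0.055 and 0.055 m and y of blank3 in the frame of basket between -0.051 and 0.051 m and z of blank3 in the frame of basket between 0 and 0.04 m), for 0.2 s.
At the end, for the whole second after the job is handed in: All lids at rest upside down (within 0.12 rad) in the cradle's stack, within 16 mm of its axis, none higher than five nested lids; all slugs in the tray, all blanks in the basket; the basket level, at rest on the pad, within 30 mm of its centre; the jar upright (all of step 1 and x of slug1 in the frame of tray between -0.096 and 0.096 m and y of slug1 in the frame of tray between -0.096 and 0.096 m and z of slug1 in the frame of tray between -0.005 and 0.03 m and x of slug2 in the frame of tray between -0.096 and 0.096 m and y of slug2 in the frame of tray between -0.096 and 0.096 m and z of slug2 in the frame of tray between -0.005 and 0.03 m and x of slug3 in the frame of tray between -0.096 and 0.096 m and y of slug3 in the frame of tray between -0.096 and 0.096 m and z of slug3 in the frame of tray between -0.005 and 0.03 m and x of slug4 in the frame of tray between -0.096 and 0.096 m and y of slug4 in the frame of tray between -0.096 and 0.096 m and z of slug4 in the frame of tray between -0.005 and 0.03 m and x of slug5 in the frame of tray between -0.096 and 0.096 m and y of slug5 in the frame of tray between -0.096 and 0.096 m and z of slug5 in the frame of tray between -0.005 and 0.03 m and x of slug6 in the frame of tray between -0.096 and 0.096 m and y of slug6 in the frame of tray between -0.096 and 0.096 m and z of slug6 in the frame of tray between -0.005 and 0.03 m and x of blank1 in the frame of basket between -0.055 and 0.055 m and y of blank1 in the frame of basket between -0.051 and 0.051 m and z of blank1 in the frame of basket between 0 and 0.04 m and x of blank2 in the frame of basket between -0.055 and 0.055 m and y of blank2 in the frame of basket between -0.051 and 0.051 m and z of blank2 in the frame of basket between 0 and 0.04 m and x of blank3 in the frame of basket between -0.055 and 0.055 m and y of blank3 in the frame of basket between -0.051 and 0.051 m and z of blank3 in the frame of basket between 0 and 0.04 m and horizontal distance between basket and pad below 0.03 m and angle between basket's own z axis and vertical below 0.08 rad and height (world z) of basket below 0.01 m and linear speed of basket below 0.03 m/s and angle between jar's own z axis and vertical below 0.2 rad); the robot touches nothing.
It fails at once if the jar is knocked over (angle between jar's own z axis and vertical above 0.7 rad).
Of lid1, lid2, lid3, lid4, lid5 only 3 to 5 are there at a start; the rules pass over those that are not, and their reading is None.
Of slug1, slug2, slug3, slug4, slug5, slug6 only 3 to 6 are there at a start; the rules pass over those that are not, and their reading is None.
At some moment in a run one of lid1, lid2, lid3, lid4, lid5 may be knocked a few centimetres aside while the robot is not near it.
It also fails if it takes over 208 s, if anything falls off the work surface, if the arm or the gripper's body presses on something with over 40 N, if the wrist force passes 120 N, or if a joint passes its speed limit or range.

### The arm

A 7-joint arm with a two-finger parallel gripper is mounted at the origin on the work surface. World frame = base frame: x ahead of the robot, y to its left, z up, the work surface at z = 0. Lengths are in m, angles in rad, forces in N, time in s.
With the tool pointing down it reaches from about 0.425 to 0.925 m from the base axis. Payload 6.8 kg.
Tool frame: the origin (TCP) lies midway between the tips of the shut fingers; the grasp point (between the pads) lies 19 mm behind it (bot.grasp_offset is the distance from the TCP to the grasp point, in m); z points along the fingers, x is the direction in which the jaws open and shut, and the axes are right-handed (so a half turn about z gives the same grasp; the last joint's range is limited). The gripper opens to 85 mm and grips with 20 to 120 N. Pads are 22 mm wide; open, the fingers measure 114 mm over their backs; the gripper's body (76 mm by 85 mm) begins 54 mm behind the grasp point. The pads swing forward as they close: fully open they stand 13 mm farther back than shut.
Start: joints at [-1.252, 0.477, 0.022, 1.555, -0.011, 1.109, -0.083], TCP at [0.279, 0.614, 0.211] pointing down, gripper open.
Joint ranges: [-2.96, 2.96], [-0.34, 2.1], [-1.41, 1.46], [0.24, 2.44], [-1.37, 4.51], [0.17, 1.92], [-2.96, 2.96]. Speed limits (rad/s): [2.39, 2.39, 3.14, 3.14, 3.14, 3.14, 3.14].

### API

Orientations are given as a unit quaternion [w, x, y, z].
In Python, from station import bot, imaging gives the robot as it stands. The module is installed in compiled form; this text tells all that it offers.
- The arm moves only by the tool apply_moves, never from a script. Its argument "increments" is a list of rows, each a list of 7 numbers: the shift along the tool's x, y, z in mm, then the turn, a rotation vector about the tool's x, y, z in degrees, then the closure, from -1 (fully open) to 1 (shut). In form: [[dx, dy, dz, rx, ry, rz, grip], ...]. A call has exactly 8 rows; each row shifts and turns the pose as measured when the row begins, along the tool's axes as they then stand; what a row does not reach is not made up. A row lasts 1/8 s, in which the tool goes at most 62.5 mm and 10.7 degrees, less where a joint would pass 70% of its speed; a pose out of reach is approached as far as the arm can. A call with a gripper value outside its range is refused whole. The fingers move at their own pace and stop on an object; "grip_force" is the grip in N (left out, the last holds). Time passes only in rows, so rows that do not move let the fingers close, or fill a call up. It gives the time, the measured TCP pose, the force and the opening at its end, in the units of the state.
- bot.get_obs(): the state, without advancing time (a new reading comes with each control period).
- imaging.read_camera(name): name is "scene" or "top" or "wrist"; returns the picture (420x560x3 uint8, red, green, blue); there is no depth.
- imaging.get_calibration(name): a dict with "K" (3x3 intrinsics, pixels), "extrinsics" (4x4, takes a point from camera to world coordinates). Camera axes: x right, y down, z forward; pixel columns grow to the right and rows downward; lengths in m; the calibration is good to about 2 mm. A picture is of the moment at which its call begins: read the wrist's pose just before it. get_calibration takes no time and is no camera call; for the wrist camera it gives the pose at the moment of the call.
- bot.hand_in(): hands the job in, once; it reports no verdict.
The state is a dict: "t": time; "q": joint angles; "joint_vel": joint speeds; "joint_torque": joint torques, N m; "eef_pos": TCP position; "tool_rot": TCP orientation; "contact_force": force on the tool from outside, world axes, zero at the start; "torque": the same for the moment, N m; "gripper_width": opening from 0.0 (shut) to 1.0 (fully open).
Only numpy, scipy, OpenCV 4.12 (cv2) and the standard library are available. Lean on these libraries where they do the work, as an engineer would, in place of code of your own. Each camera call takes 0.05 s, during which the arm holds its last target.

## Working session

There is one attempt and no reset: what is moved stays moved. The work goes in short steps, Python scripts to look and compute and a tool call to move; the robot and the scene stay as the last step left them, time stands still between calls to the robot, and variables do not carry over. Pictures are saved under pics/ and viewed, and the job is handed in when it is done.

Besides the shell and the picture viewer there is one more tool, called after "Emit:" as name(argument=value, ...), one argument or row to a line, values as JSON. apply_moves: Moves the arm, as the interface text tells. Its arguments: {"type":"object","properties":{"increments":{"type":"array","items":{"type":"array","items":{"type":"number"}}},"grip_force":{"type":"number"}},"required":["increments"]}

```bash
mkdir -p pics; cat > h.py <<'E'
import sys
from station import bot, imaging
import numpy as np, cv2
from scipy.spatial.transform import Rotation as R
def cap(name,fn,crop=None,scale=1):
    K=imaging.get_calibration(name); im=imaging.read_camera(name)
    np.savez('pics/'+fn+'.npz',im=im,K=K['K'],E=K['extrinsics'])
    save(fn,fn,crop,scale); return im
def save(src,fn,crop=None,scale=1):
    im=np.load('pics/'+src+'.npz')['im']
    if crop: x0,y0,x1,y1=crop; im=im[y0:y1,x0:x1]
    if scale!=1: im=cv2.resize(im,None,fx=scale,fy=scale,interpolation=cv2.INTER_CUBIC)
    cv2.imwrite('pics/'+fn+'.png',im[:,:,::-1])
def px(src,u,v,z):
    d=np.load('pics/'+src+'.npz');K=d['K'];E=d['E']
    r=E[:3,:3]@np.linalg.solve(K,[u,v,1.]);o=E[:3,3]
    return o+r*(z-o[2])/r[2]
def proj(src,P):
    d=np.load('pics/'+src+'.npz');K=d['K'];E=d['E']
    c=np.linalg.inv(E)@np.append(P,1); p=K@c[:3]; return p[:2]/p[2]
def pose():
    o=bot.get_obs(); return np.array(o['eef_pos']),R.from_quat(np.array(o['tool_rot'])[[1,2,3,0]]),o
def st():
    p,r,o=pose(); print('t',o['t'],'p',p.round(4),'x',r.as_matrix()[:,0].round(3),'z',r.as_matrix()[:,2].round(3),'w',o['gripper_width'],'F',np.round(o['contact_force'],1),'q',np.round(o['q'],2))
def go(target,xdir=None):
    """print tool-frame shift mm and rot vec deg to reach target (TCP) with tool down and x axis along xdir"""
    p,r,o=pose()
    x=r.as_matrix()[:,0] if xdir is None else np.array([*xdir,0.])[:3]
    x=np.array([x[0],x[1],0]);x/=np.linalg.norm(x)
    z=np.array([0,0,-1.]); y=np.cross(z,x)
    Rt=R.from_matrix(np.c_[x,y,z])
    rv=(r.inv()*Rt).as_rotvec(degrees=True)
    print('shift',(r.inv().apply(np.array(target)-p)*1000).round(1),'rot',rv.round(2))
E
python3 - <<'E'
from h import *
st()
cap('scene','s0');cap('top','t0');cap('wrist','w0')
print(bot.grasp_offset)
for n in('scene','top'):print(imaging.get_calibration(n))
E
```

```text
t 0.0 p [0.2792 0.6139 0.2099] x [ 0.414  0.91  -0.002] z [-0.001 -0.002 -1.   ] w 1.000987819648194 F [-0.4  0.9  0.1] q [-1.25  0.48  0.02  1.56 -0.01  1.11 -0.08]
0.0187
{'K': array([[393.87847492,   0.        , 282.22160478],
       [  0.        , 393.87847492, 212.64272536],
       [  0.        ,   0.        ,   1.        ]]), 'extrinsics': array([[ 0.8964393 ,  0.34411592, -0.27925047,  0.80252706],
       [ 0.44311225, -0.70585779,  0.55264484, -0.48932469],
       [-0.00693724, -0.61915185, -0.78524064,  0.80020036],
       [ 0.        ,  0.        ,  0.        ,  1.        ]])}
{'K': array([[408.16506999,   0.        , 279.09144317],
       [  0.        , 408.16506999, 211.23495785],
       [  0.        ,   0.        ,   1.        ]]), 'extrinsics': array([[-0.02240201, -0.99377171,  0.10916013,  0.39109419],
       [-0.99953433,  0.02000045, -0.02304588,  0.02450975],
       [ 0.02071909, -0.10962557, -0.99375699,  1.27944225],
       [ 0.        ,  0.        ,  0.        ,  1.        ]])}
```

View pics/s0.png

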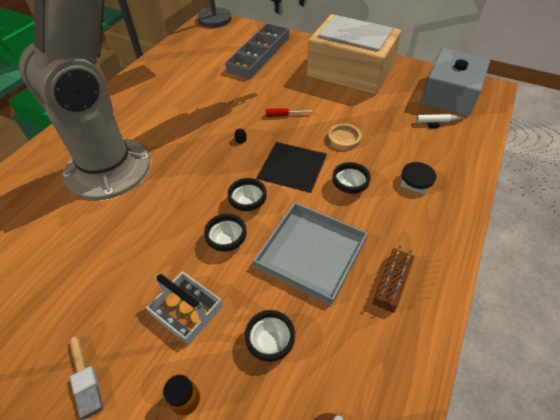

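View pics/t0.png

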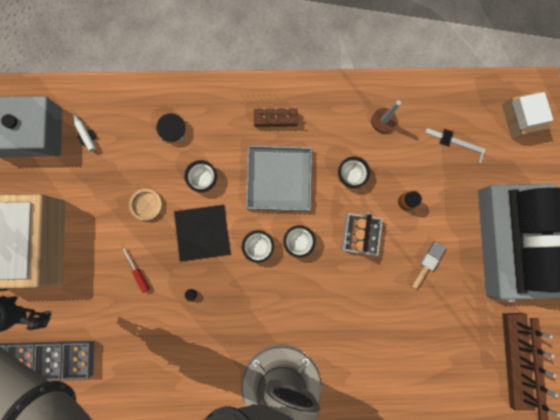

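View pics/w0.png

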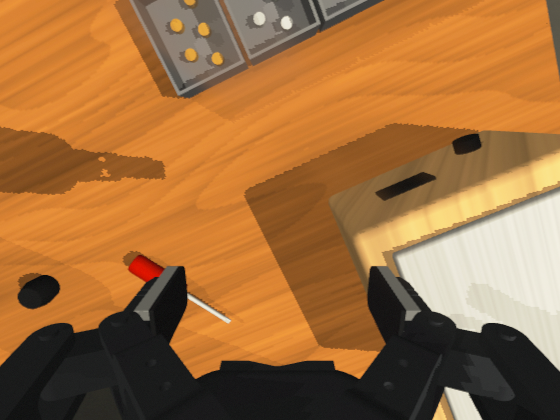

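```bash
python3 - <<'E'
from h import *
save('t0','t0a',(130,140,270,270),5)
save('t0','t0b',(240,140,430,270),4)
save('s0','s0a',(140,100,440,300),2.6)
E
```

```text
(no output)
```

View pics/t0a.png

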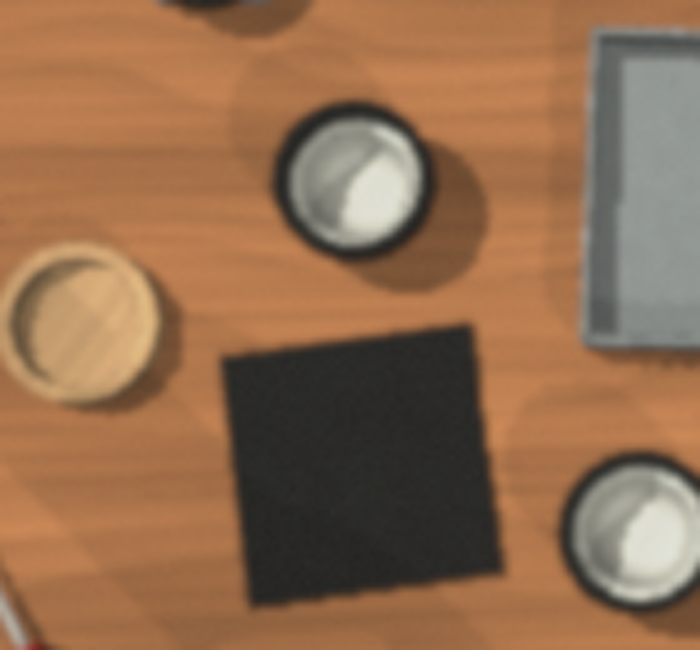

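View pics/t0b.png

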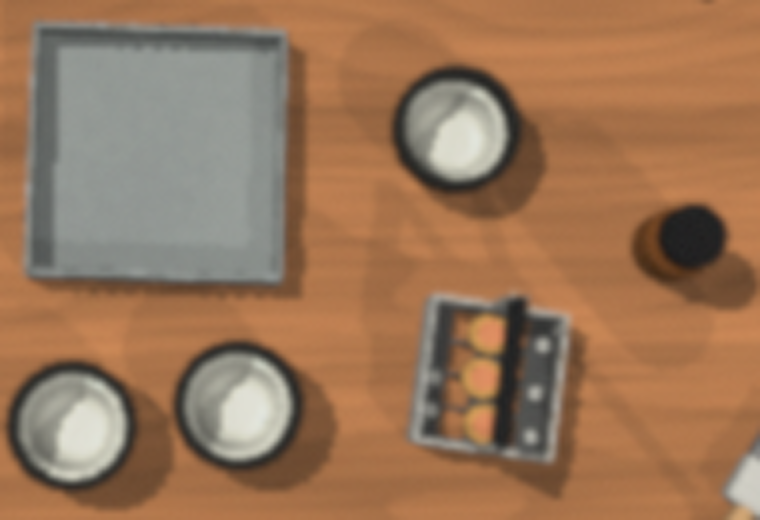

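View pics/s0a.png

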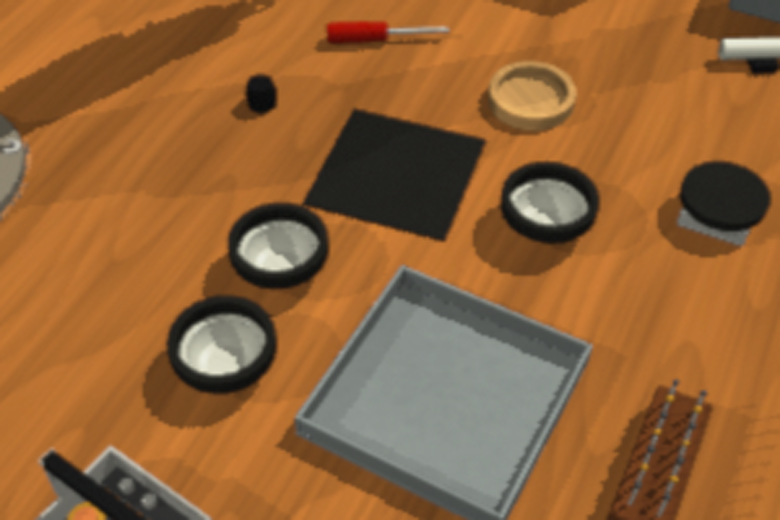

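```bash
python3 - <<'E'
from h import *
T=lambda u,v,z:px('t0',u,v,z)[:2].round(4)
for n,u,v in (('A',200.8,176),('B',257.8,246.3),('C',299.5,241),('D',354,172.25)):
    print(n,T(u,v,.045),np.hypot(*T(u,v,.045)))
print('cradle',T(146,204.8,.02))
q=lambda L,s,o,z:np.array([T(a/s+o[0],b/s+o[1],z) for a,b in L])
for n,L,s,o,z in(('tray',[(36,22),(288,32),(285,284),(26,280)],4,(240,140),.03),('pad',[(222,357),(471,325),(504,572),(250,606)],5,(130,140),.004),('basket',[(432,294),(570,315),(554,462),(410,440)],4,(240,140),.036),('handle',[(515,300),(502,443)],4,(240,140),.097)):
    P=q(L,s,o,z);print(n,P.tolist(),P.mean(0),np.linalg.norm(np.roll(P,-1,0)-P,axis=1))
print('jar',T(240+692/4,140+237/4,.075))
#scene check
S=lambda u,v,z:px('s0',140+u/2.6,100+v/2.6,z)[:2].round(4)
print('A',S(550,202,.045),'B',S(278,245,.045),'C',S(222,343,.045),'cr',S(532,96,.02),'D',px('s0',270,335,.045))
E
```

```text
A [0.64  0.233] 0.6810939729582108
B [0.4218 0.0624] 0.4263906659391127
C [ 0.435  -0.0638] 0.43965377287133567
D [ 0.6431 -0.2381] 0.6857617807956347
cradle [0.5577 0.406 ]
tray [[0.7373, 0.0851], [0.7259, -0.1123], [0.5271, -0.1037], [0.5342, 0.0957]] [ 0.631125 -0.0088  ] [0.19772891 0.19898593 0.19952636 0.20337642]
pad [[0.5373, 0.3224], [0.5544, 0.1669], [0.3996, 0.1477], [0.3822, 0.3043]] [0.468375 0.235325] [0.1564374  0.15598615 0.1575637  0.15615255]
basket [[0.5164, -0.216], [0.498, -0.3218], [0.386, -0.304], [0.4051, -0.1947]] [ 0.451375 -0.259125] [0.10738808 0.11340564 0.1109563  0.11331981]
handle [[0.5046, -0.265], [0.4008, -0.2507]] [ 0.4527  -0.25785] [0.10478039 0.10478039]
jar [ 0.5515 -0.4059]
A [0.6456 0.2264] B [0.4271 0.0563] C [ 0.4393 -0.0683] cr [0.5647 0.3975] D [ 0.64785946 -0.24235486  0.045     ]
```

```bash
cat >> h.py <<'E'
def arc(target,n=8,off=0.,g=-1,dec=1):
    """cylindrical interpolation; off: final tool-x azimuth minus radial azimuth, deg. prints rows"""
    p,r,o=pose(); t=np.array(target,float)
    c=lambda p:np.array([np.hypot(p[0],p[1]),np.arctan2(p[1],p[0]),p[2]])
    a,b=c(p),c(t); x=r.as_matrix()[:,0]
    o0=np.arctan2(x[1],x[0])-a[1]; o0=(o0+np.pi)%(2*np.pi)-np.pi; o1=np.radians(off)
    cur=r; cp=p; rows=[]
    for i in range(1,n+1):
        s=i/n; k=a+(b-a)*s; w=np.array([k[0]*np.cos(k[1]),k[0]*np.sin(k[1]),k[2]])
        th=k[1]+o0+(o1-o0)*s; X=np.array([np.cos(th),np.sin(th),0]);Z=np.array([0,0,-1.])
        Rt=R.from_matrix(np.c_[X,np.cross(Z,X),Z])
        rows.append([*(cur.inv().apply(w-cp)*1000).round(dec)+0.,*(cur.inv()*Rt).as_rotvec(degrees=True).round(1)+0.,g]); cur=Rt;cp=w
    for i in range(0,n,8): print('['+','.join(str([float(v) for v in q]) for q in rows[i:i+8])+']')
def rim(c,z,k=.045):
    """TCP for far-side pinch"""
    c=np.array(c[:2]);u=c/np.hypot(*c); return [*(c+k*u),z]
E
python3 - <<'E'
from h import *
print(imaging.get_calibration('wrist')['extrinsics'].round(3), pose()[1].inv().as_matrix()@(imaging.get_calibration('wrist')['extrinsics'][:3,3]-pose()[0]))
print(rim((.6425,.2295),.2))
arc([.6425,.2295,.22],16)
E
```

```text
[[ 0.414  0.871  0.263  0.213]
 [ 0.91  -0.396 -0.121  0.645]
 [-0.001  0.29  -0.957  0.372]
 [ 0.     0.     0.     1.   ]] [ 0.00026768 -0.07345424 -0.16234171]
[np.float64(0.6848776398456562), np.float64(0.24463722699545232), 0.2]
[[-0.4, 33.8, -0.6, 0.0, 0.1, 2.9, -1.0],[-0.4, 33.8, -0.6, 0.0, 0.0, 2.9, -1.0],[-0.4, 33.8, -0.6, 0.0, 0.0, 2.9, -1.0],[-0.4, 33.8, -0.6, 0.0, 0.0, 2.9, -1.0],[-0.4, 33.9, -0.6, 0.0, 0.0, 2.9, -1.0],[-0.4, 33.9, -0.6, 0.0, 0.0, 2.9, -1.0],[-0.4, 33.9, -0.6, 0.0, 0.0, 2.9, -1.0],[-0.4, 33.9, -0.6, 0.0, 0.0, 2.9, -1.0]]
[[-0.4, 34.0, -0.6, 0.0, 0.0, 2.9, -1.0],[-0.4, 34.0, -0.6, 0.0, 0.0, 2.9, -1.0],[-0.4, 34.0, -0.6, 0.0, 0.0, 2.9, -1.0],[-0.4, 34.0, -0.6, 0.0, 0.0, 2.9, -1.0],[-0.4, 34.1, -0.6, 0.0, 0.0, 2.9, -1.0],[-0.4, 34.1, -0.6, 0.0, 0.0, 2.9, -1.0],[-0.4, 34.1, -0.6, 0.0, 0.0, 2.9, -1.0],[-0.4, 34.1, -0.6, 0.0, 0.0, 2.9, -1.0]]
```

Emit:
apply_moves(
  increments=[
    [-0.4,34,-0.6,0,0,2.9,-1],
    [-0.4,34,-0.6,0,0,2.9,-1],
    [-0.4,34,-0.6,0,0,2.9,-1],
    [-0.4,34,-0.6,0,0,2.9,-1],
    [-0.4,34,-0.6,0,0,2.9,-1],
    [-0.4,34,-0.6,0,0,2.9,-1],
    [-0.4,34,-0.6,0,0,2.9,-1],
    [-0.4,34,-0.6,0,0,2.9,-1],
  ],
  grip_force=50,
)

```text
t: 1.15
eef_pos: [0.5146, 0.4411, 0.2144]
tool_rot: [0.002, 0.938, 0.346, -0.0]
contact_force: [-0.5, -0.2, -0.1]
gripper_width: 1.004
```

```bash
python3 - <<'E'
from h import *
st();cap('wrist','w1')
arc([.6425,.2295,.22],8)
E
```

```text
t 1.15 p [0.5146 0.4411 0.2144] x [ 0.76   0.65  -0.002] z [ 0.001 -0.005 -1.   ] w 1.004185234704529 F [-0.5 -0.2 -0.1] q [-0.93  0.48  0.18  1.55 -0.09  1.12 -0.02]
[[-0.1, 30.0, -0.4, 0.5, 0.1, 2.5, -1.0],[-0.1, 30.0, -0.7, 0.0, 0.0, 2.5, -1.0],[-0.1, 30.0, -0.7, 0.0, 0.0, 2.5, -1.0],[-0.1, 30.1, -0.7, 0.0, 0.0, 2.5, -1.0],[-0.1, 30.1, -0.7, 0.0, 0.0, 2.5, -1.0],[-0.1, 30.1, -0.7, 0.0, 0.0, 2.5, -1.0],[-0.1, 30.1, -0.7, 0.0, 0.0, 2.5, -1.0],[-0.1, 30.2, -0.7, 0.0, 0.0, 2.5, -1.0]]
```

View pics/w1.png

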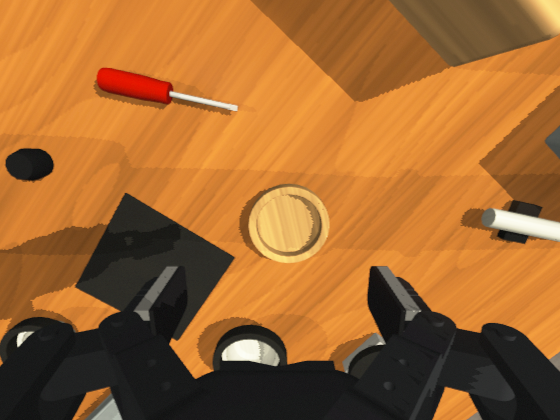

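```bash
python3 - <<'E'
from h import *
print('cradle',px('w1',288.5,224,.02)); print('A',px('w1',250,355,.045))
print([px('w1',u,v,.004).round(4) for u,v in((127,194),(234,258),(77,287))])
print(imaging.get_calibration('wrist')['extrinsics'][:3,2])
E
```

```text
cradle [0.55786536 0.41211339 0.02      ]
A [0.63238551 0.24897471 0.045     ]
[array([0.3841, 0.3079, 0.004 ]), array([0.5385, 0.3257, 0.004 ]), array([0.4026, 0.1525, 0.004 ])]
[ 0.19008038 -0.23018084 -0.9544036 ]
```

```bash
python3 - <<'E'
from h import *
a=np.radians(24.2);arc([.684*np.cos(a),.684*np.sin(a),.21],8)
E
```

```text
[[0.4, 23.3, 0.8, 0.5, 0.1, 2.0, -1.0],[0.4, 23.3, 0.6, 0.0, 0.0, 2.0, -1.0],[0.4, 23.3, 0.6, 0.0, 0.0, 2.0, -1.0],[0.4, 23.4, 0.6, 0.0, 0.0, 2.0, -1.0],[0.4, 23.4, 0.6, 0.0, 0.0, 2.0, -1.0],[0.4, 23.4, 0.6, 0.0, 0.0, 2.0, -1.0],[0.4, 23.4, 0.6, 0.0, 0.0, 2.0, -1.0],[0.4, 23.5, 0.6, 0.0, 0.0, 2.0, -1.0]]
```

Emit:
apply_moves(
  increments=[
    [0.4,27,0.8,0.3,0,2.3,-1],
    [0.4,27,0.6,0,0,2.3,-1],
    [0.4,27,0.6,0,0,2.3,-1],
    [0.4,27,0.6,0,0,2.3,-1],
    [0.4,27,0.6,0,0,2.3,-1],
    [0.4,27,0.6,0,0,2.3,-1],
    [0.4,27,0.6,0,0,2.3,-1],
    [0,0,0,0,0,0,-1],
  ],
)

```text
t: 2.2
eef_pos: [0.6327, 0.2609, 0.2111]
tool_rot: [0.003, 0.981, 0.193, 0.0]
contact_force: [0.1, 0.0, 0.1]
gripper_width: 0.999
```

```bash
python3 - <<'E'
from h import *
st();cap('wrist','w2')
E
```

```text
t 2.2 p [0.6327 0.2609 0.2111] x [ 0.926  0.378 -0.001] z [ 0.002 -0.006 -1.   ] w 0.999312045178836 F [0.1 0.  0.1] q [-0.69  0.5   0.3   1.54 -0.15  1.12  0.03]
```

View pics/w2.png

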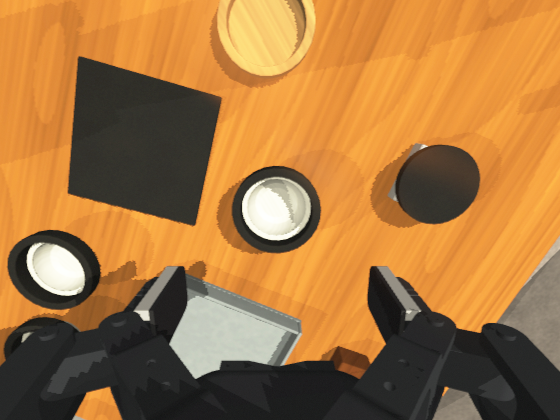

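```bash
python3 - <<'E'
from h import *
c=px('w2',276.3,209,.045);print(c, 'cradle',px('w2',266,24,.02),'pad',[px('w2',u,v,.004).round(4) for u,v in((79,57),(221,97),(195,226),(68,193))])
go(rim(c,.15),rim(c,0)[:2])
arc(rim(c,.15),8)
E
```

```text
[0.64096861 0.23949496 0.045     ] cradle [0.56092732 0.40833812 0.02      ] pad [array([0.3833, 0.3063, 0.004 ]), array([0.5388, 0.3259, 0.004 ]), array([0.5586, 0.1684, 0.004 ]), array([0.4014, 0.1506, 0.004 ])]
shift [44.5 26.4 61.1] rot [0.28 0.05 1.9 ]
[[5.6, 3.1, 7.6, 0.3, 0.0, 0.2, -1.0],[5.6, 3.2, 7.6, 0.0, 0.0, 0.2, -1.0],[5.6, 3.2, 7.6, 0.0, 0.0, 0.2, -1.0],[5.6, 3.2, 7.6, 0.0, 0.0, 0.2, -1.0],[5.6, 3.3, 7.6, 0.0, 0.0, 0.2, -1.0],[5.6, 3.3, 7.6, 0.0, 0.0, 0.2, -1.0],[5.6, 3.3, 7.6, 0.0, 0.0, 0.2, -1.0],[5.6, 3.4, 7.6, 0.0, 0.0, 0.2, -1.0]]
```

Emit:
apply_moves(
  increments=[
    [6.4,3.8,15,0.3,0,0.3,-1],
    [6.4,3.8,20,0,0,0.3,-1],
    [6.4,3.8,25,0,0,0.3,-1],
    [6.4,3.8,25,0,0,0.3,-1],
    [6.4,3.8,25,0,0,0.3,-1],
    [6.4,3.8,20,0,0,0.3,-1],
    [6.4,3.8,15,0,0,0.3,-1],
    [0,0,0,0,0,0,-1],
  ],
)

```text
t: 3.25
eef_pos: [0.6813, 0.2609, 0.0508]
tool_rot: [-0.001, 0.984, 0.18, -0.004]
contact_force: [0.1, 0.6, 0.5]
gripper_width: 0.998
```

```bash
python3 - <<'E'
from h import *
st();cap('wrist','w3')
c=(.641,.2375)
go(rim(c,.029),rim(c,0)[:2])
E
```

```text
t 3.25 p [0.6813 0.2609 0.0508] x [ 0.935  0.353 -0.008] z [-0.009  0.001 -1.   ] w 0.9977591278672595 F [0.1 0.6 0.5] q [-0.61  0.74  0.25  1.53 -0.22  0.91  0.08]
shift [-1.2  8.4 22.8] rot [-0.26  0.4   0.38]
```

View pics/w3.png

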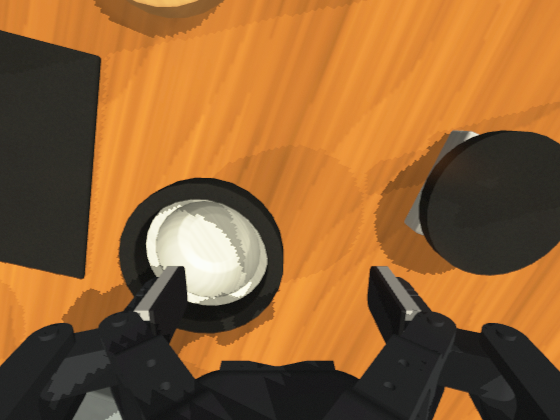

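```bash
python3 - <<'E'
from h import *
c=px('w3',201.5,255,.045);print(c)
go(rim(c,.029),rim(c,0)[:2])
p,r,o=pose()
for d in ([-.0425,-.011,-.013],[-.0425,.011,-.013],[.0425,-.011,-.013],[.0425,.011,-.013]): print(proj('w3',p+r.apply(d)))
E
```

```text
[0.64106503 0.24179488 0.045     ]
shift [ 0.4  4.1 22.8] rot [-0.26  0.4   0.04]
[194.54017117 244.80516168]
[197.728553   282.65866422]
[358.7369026  244.76880762]
[355.63174224 282.65094261]
```

```bash
cat >> h.py <<'E'
def overlay(src,fn,circles,crop=None,scale=2):
    """circles: (cx,cy,z,r,color)"""
    d=np.load('pics/'+src+'.npz'); im=d['im'].copy(); x0,y0,x1,y1=crop or (0,0,560,420)
    im=cv2.resize(im[y0:y1,x0:x1],None,fx=scale,fy=scale,interpolation=cv2.INTER_CUBIC)
    for cx,cy,z,rr,col in circles:
        pts=np.array([proj(src,[cx+rr*np.cos(t),cy+rr*np.sin(t),z]) for t in np.linspace(0,2*np.pi,80)])
        pts=((pts+.5-[x0,y0])*scale).round().astype(int)
        cv2.polylines(im,[pts],True,col,1,cv2.LINE_AA)
    cv2.imwrite('pics/'+fn+'.png',im[:,:,::-1])
def lidov(c,z=0): return [(*c[:2],z+.045,.05,(255,0,0)),(*c[:2],z+.045,.04,(255,255,0)),(*c[:2],z+.026,.035,(0,0,255)),(*c[:2],z+.026,.05,(0,255,0))]
E
python3 - <<'E'
from h import *
overlay('w3','w3o',lidov((.641,.2385)),(90,150,330,350),3)
overlay('t0','t0o',lidov((.641,.2385)),(170,140,240,210),8)
E
```

```text
(no output)
```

View pics/w3o.png

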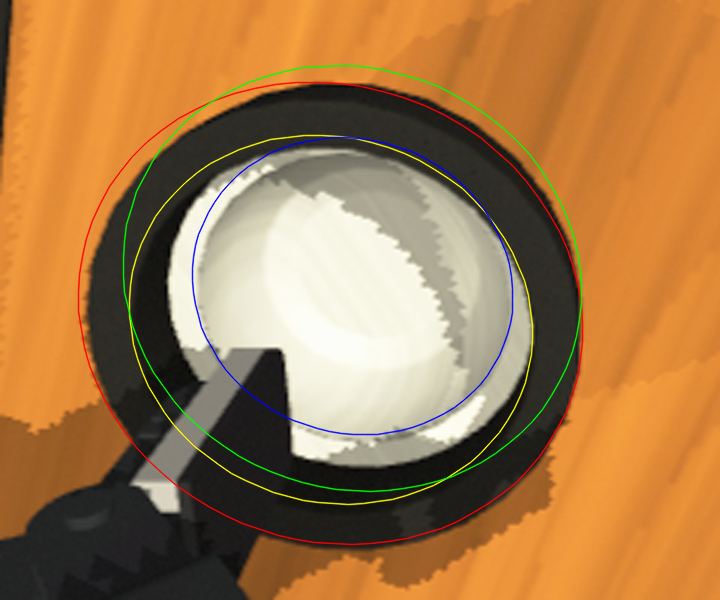

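View pics/t0o.png

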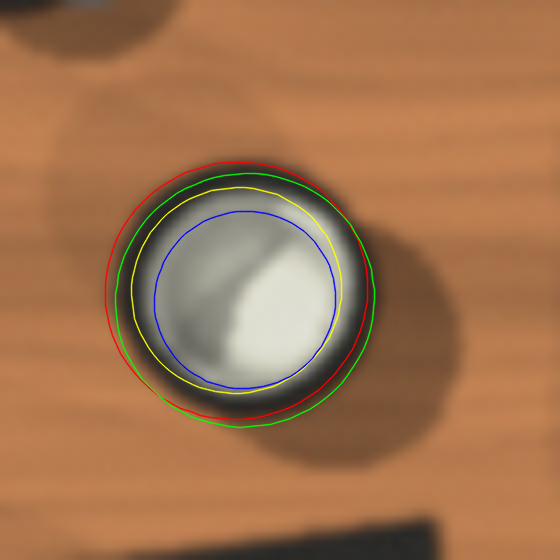

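Emit:
apply_moves(
  increments=[
    [-0.5,4,0,0,0.2,0.2,-1],
    [-0.5,4,5,0,0.2,0.2,-1],
    [0,0,8,0,0,0,-1],
    [0,0,7,0,0,0,-1],
    [0,0,0,0,0,0,1],
    [0,0,0,0,0,0,1],
    [0,0,0,0,0,0,1],
    [0,0,0,0,0,0,1],
  ],
)

```text
t: 4.3
eef_pos: [0.6849, 0.2542, 0.0338]
tool_rot: [-0.003, 0.984, 0.176, 0.002]
contact_force: [-0.4, 0.3, -0.2]
gripper_width: 0.144
```

```bash
python3 - <<'E'
from h import *
st();cap('wrist','w4')
E
```

```text
t 4.3 p [0.6849 0.2542 0.0338] x [0.938 0.347 0.005] z [ 0.003  0.007 -1.   ] w 0.14412688658026868 F [-0.4  0.3 -0.2] q [-0.6   0.76  0.25  1.55 -0.23  0.86  0.09]
```

View pics/w4.png

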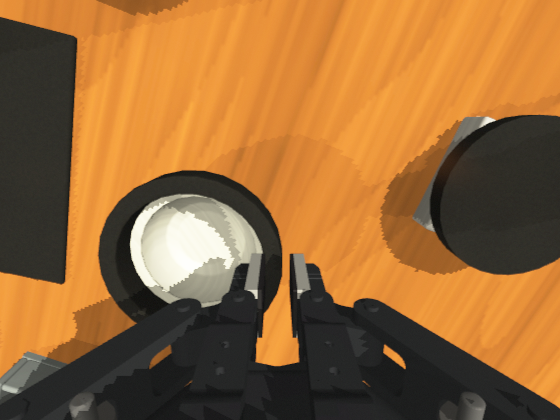

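Emit:
apply_moves(
  increments=[
    [0,0,0,0,0,0,1],
    [0,0,0,0,0,0,1],
    [0,0,-10,0,0,0,1],
    [0,0,-20,0,0,0,1],
    [0,0,-20,0,0,0,1],
    [0,0,-20,0,0,0,1],
    [0,0,-10,0,0,0,1],
    [0,0,0,0,0,0,1],
  ],
)

```text
t: 5.35
eef_pos: [0.6862, 0.254, 0.1227]
tool_rot: [-0.004, 0.984, 0.176, 0.005]
contact_force: [0.7, -0.1, 0.3]
gripper_width: -0.002
```

```bash
python3 - <<'E'
from h import *
st();cap('wrist','w5');cap('scene','s5')
E
```

```text
t 5.35 p [0.6862 0.254  0.1227] x [0.938 0.347 0.01 ] z [ 0.008  0.009 -1.   ] w -0.002266597029587437 F [ 0.7 -0.1  0.3] q [-0.62  0.66  0.28  1.5  -0.21  1.    0.07]
```

View pics/w5.png

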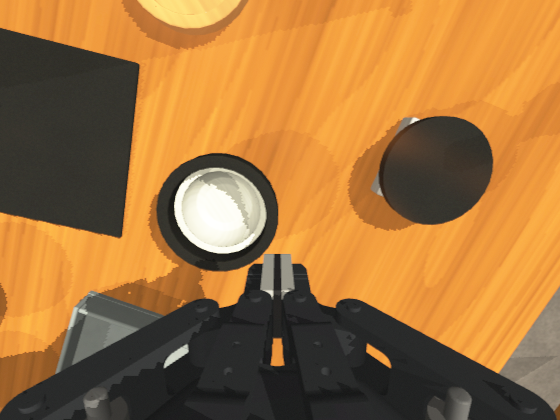

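View pics/s5.png

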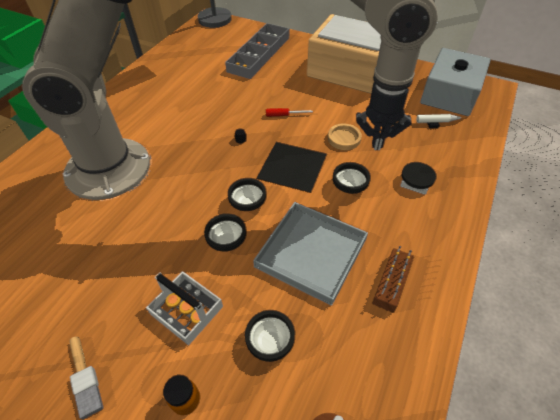

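```bash
python3 - <<'E'
from h import *
p,r,o=pose()
print(p,proj('w5',p),proj('w5',p+r.apply([0,-.011,0])),proj('w5',p+r.apply([0,.011,0])),proj('s5',p))
print(px('s5',380,147,p[2]))
save('s5','s5a',(320,80,440,200),6)
overlay('w5','w5o',lidov((.641,.2385)),(130,130,330,330),4)
E
```

```text
[0.68544608 0.25383874 0.1211917 ] [274.79498248 252.44145736] [274.7468456  234.55922408] [274.84142751 269.69518814] [374.60625831 154.38380188]
[0.68925916 0.28551608 0.1211917 ]
```

View pics/s5a.png

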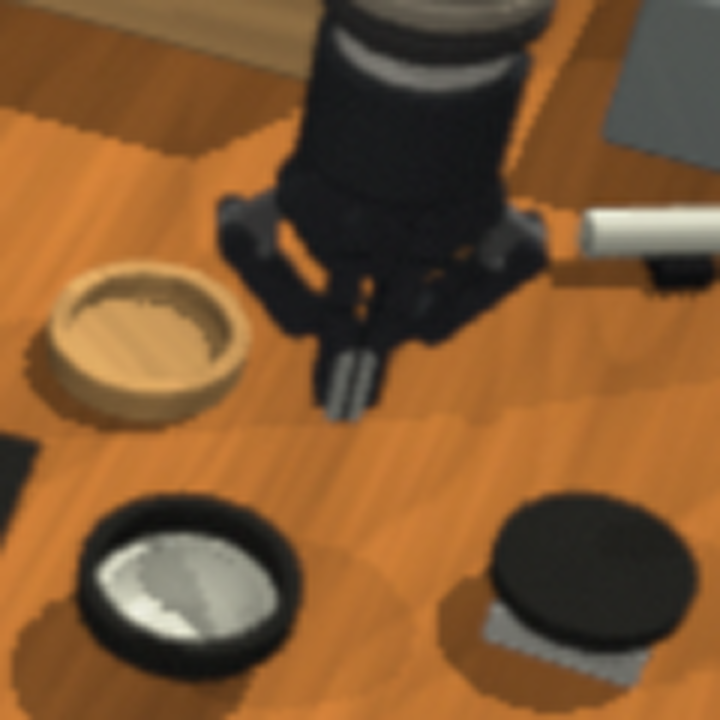

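View pics/w5o.png

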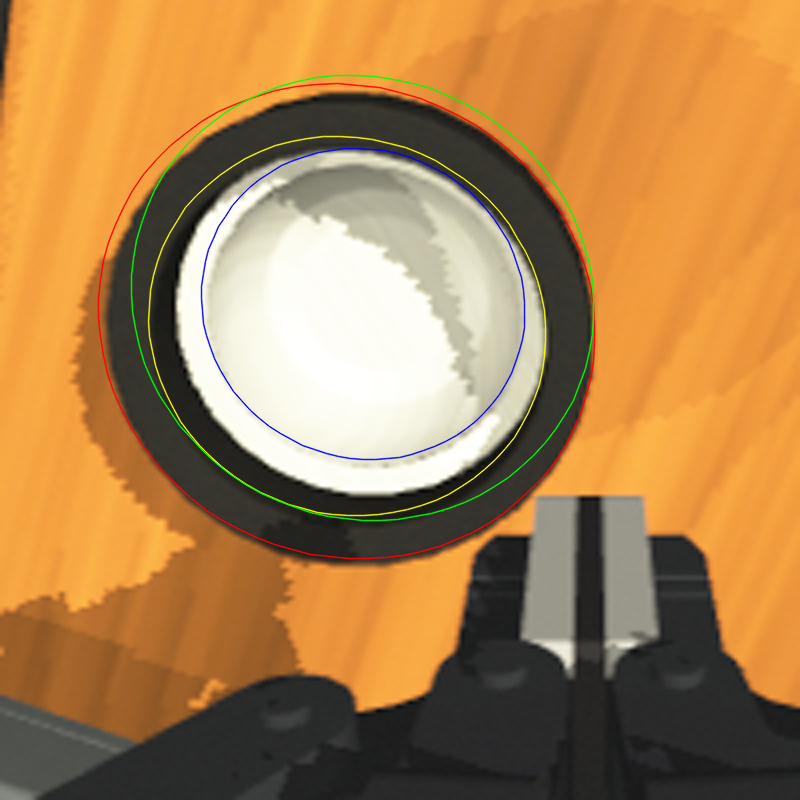

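```bash
python3 - <<'E'
from h import *
p,r,o=pose()
for h_ in (0,.01,.02,.03):
    q=p+[0,0,h_]
    print(h_,[proj('w5',q+r.apply([a,b,0])).round(1) for a,b in((-.0065,-.011),(.0065,-.011),(0,.011))],proj('s5',q).round(1))
print(np.array(imaging.get_calibration('wrist')['K']))
E
```

```text
0 [array([263.3, 234.6]), array([286.2, 234.5]), array([274.8, 269.7])] [374.6 154.4]
0.01 [array([262.7, 241.2]), array([287. , 241.2]), array([274.9, 278. ])] [375.3 151.4]
0.02 [array([262. , 248.6]), array([287.8, 248.6]), array([275. , 287.3])] [376.1 148.4]
0.03 [array([261.2, 257. ]), array([288.7, 257. ]), array([275.1, 297.8])] [376.8 145.3]
[[309.34222847   0.         276.94101562]
 [  0.         309.34222847 212.34282591]
 [  0.           0.           1.        ]]
```

```bash
python3 - <<'E'
from h import *
cap('top','t5');save('t5','t5a',(120,120,260,240),5)
p,r,o=pose()
print(p,(proj('t5',p)-[120,120])*5,(proj('t5',p+[0,0,.02])-[120,120])*5)
E
```

```text
[0.68509832 0.253683   0.12058734] [345.76879563 178.13328041] [338.78429778 169.5012957 ]
```

View pics/t5a.png

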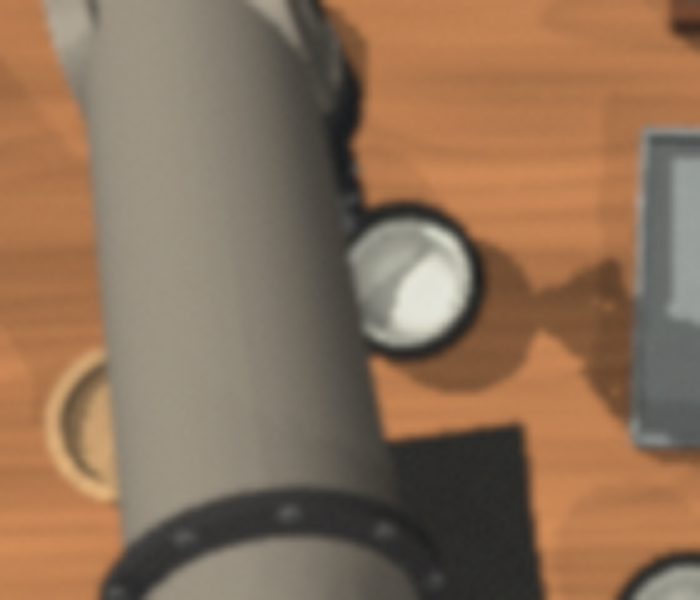

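```bash
python3 - <<'E'
from h import *
go([.73,.175,.03],rim((.641,.2385),0)[:2])
E
```

```text
shift [14.2 89.9 90.2] rot [-0.31 -0.41 -0.11]
```

Emit:
apply_moves(
  increments=[
    [3.5,22,0,-0.3,-0.4,0,1],
    [3.5,22,0,0,0,0,1],
    [3.5,22,10,0,0,0,1],
    [3.5,22,18,0,0,0,1],
    [0,0,18,0,0,0,1],
    [0,0,18,0,0,0,1],
    [0,0,16,0,0,0,1],
    [0,0,0,0,0,0,1],
  ],
)

```text
t: 6.5
eef_pos: [0.7288, 0.1679, 0.0293]
tool_rot: [0.001, 0.984, 0.175, -0.004]
contact_force: [0.2, -0.4, 0.7]
gripper_width: -0.0
```

```bash
python3 - <<'E'
from h import *
st();cap('wrist','w6');st()
p,r,o=pose()
print(proj('w6',p+r.apply([0,-.011,0])),proj('w6',p+r.apply([0,.011,0])),)
E
```

```text
t 6.5 p [0.7288 0.1679 0.0293] x [ 0.938  0.345 -0.009] z [-0.008 -0.003 -1.   ] w -0.00018597277583246027 F [ 0.2 -0.4  0.7] q [-0.47  0.79  0.26  1.48 -0.23  0.9   0.21]
t 6.55 p [0.7294 0.1682 0.0304] x [ 0.938  0.345 -0.007] z [-0.007 -0.003 -1.   ] w 0.0014863914013258943 F [ 0.2  0.9 -0.6] q [-0.47  0.79  0.26  1.48 -0.23  0.9   0.21]
[277.36597815 236.35377043] [277.37482599 271.90364022]
```

View pics/w6.png

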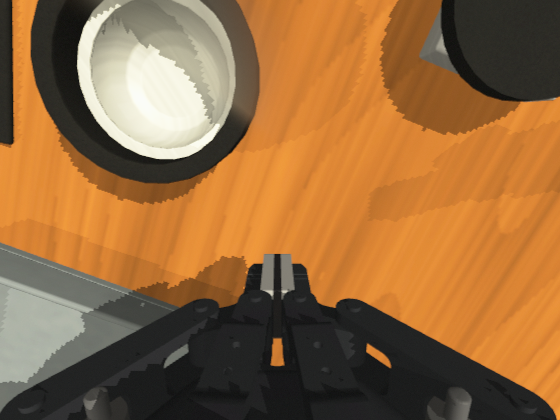

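Feel for the bench with shut fingers, in small steps.

Emit:
apply_moves(
  increments=[
    [0,0,10,0,0.3,0,1],
    [0,0,8,0,0,0,1],
    [0,0,4,0,0,0,1],
    [0,0,2,0,0,0,1],
    [0,0,1.5,0,0,0,1],
    [0,0,1,0,0,0,1],
    [0,0,1,0,0,0,1],
    [0,0,0,0,0,0,1],
  ],
)

```text
t: 7.55
eef_pos: [0.7311, 0.1696, 0.0038]
tool_rot: [-0.0, 0.984, 0.176, 0.002]
contact_force: [0.6, -0.1, -0.2]
gripper_width: -0.0
```

```bash
python3 - <<'E'
from h import *
st();cap('wrist','w7');save('w7','w7a',(180,180,380,330),4)
E
```

```text
t 7.55 p [0.7311 0.1696 0.0038] x [0.938 0.347 0.003] z [ 0.003  0.001 -1.   ] w -3.628819667573718e-05 F [ 0.6 -0.1 -0.2] q [-0.47  0.82  0.25  1.5  -0.24  0.85  0.22]
```

View pics/w7a.png

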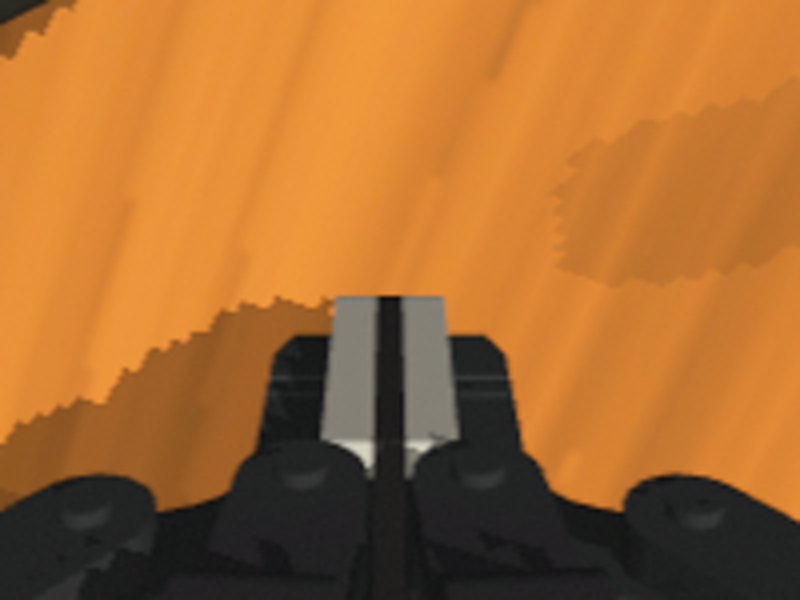

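Emit:
apply_moves(
  increments=[
    [0,0,1.5,0,0,0,1],
    [0,0,1.5,0,0,0,1],
    [0,0,1.5,0,0,0,1],
    [0,0,1,0,0,0,1],
    [0,0,1,0,0,0,1],
    [0,0,1,0,0,0,1],
    [0,0,1,0,0,0,1],
    [0,0,1,0,0,0,1],
  ],
)

```text
t: 8.6
eef_pos: [0.7313, 0.1697, -0.0062]
tool_rot: [-0.0, 0.984, 0.176, 0.002]
contact_force: [0.2, -1.2, 0.1]
gripper_width: 0.001
```

Emit:
apply_moves(
  increments=[
    [0,0,1.5,0,0,0,1],
    [0,0,1.5,0,0,0,1],
    [0,0,1.5,0,0,0,1],
    [0,0,1,0,0,0,1],
    [0,0,1,0,0,0,1],
    [0,0,1,0,0,0,1],
    [0,0,1,0,0,0,1],
    [0,0,1,0,0,0,1],
  ],
)

```text
t: 9.6
eef_pos: [0.7313, 0.1698, -0.0164]
tool_rot: [-0.0, 0.984, 0.176, 0.002]
contact_force: [0.8, -0.7, 0.5]
gripper_width: 0.003
```

Emit:
apply_moves(
  increments=[
    [0,0,1.5,0,0,0,1],
    [0,0,1.5,0,0,0,1],
    [0,0,1.5,0,0,0,1],
    [0,0,1,0,0,0,1],
    [0,0,1,0,0,0,1],
    [0,0,1,0,0,0,1],
    [0,0,1,0,0,0,1],
    [0,0,0,0,0,0,1],
  ],
)

```text
t: 10.6
eef_pos: [0.7315, 0.1697, -0.0199]
tool_rot: [-0.001, 0.984, 0.176, 0.002]
contact_force: [-0.5, -0.0, 0.3]
gripper_width: 0.002
```

```bash
python3 - <<'E'
from h import *
st();cap('wrist','w8');save('w8','w8a',(180,180,380,330),4)
cap('scene','s8');save('s8','s8a',(300,100,440,220),5)
E
```

```text
t 10.6 p [ 0.7315  0.1697 -0.0199] x [0.938 0.346 0.003] z [ 0.003  0.002 -1.   ] w 0.002481169832984522 F [-0.5 -0.   0.3] q [-0.46  0.85  0.24  1.5  -0.25  0.82  0.22]
```

View pics/w8a.png

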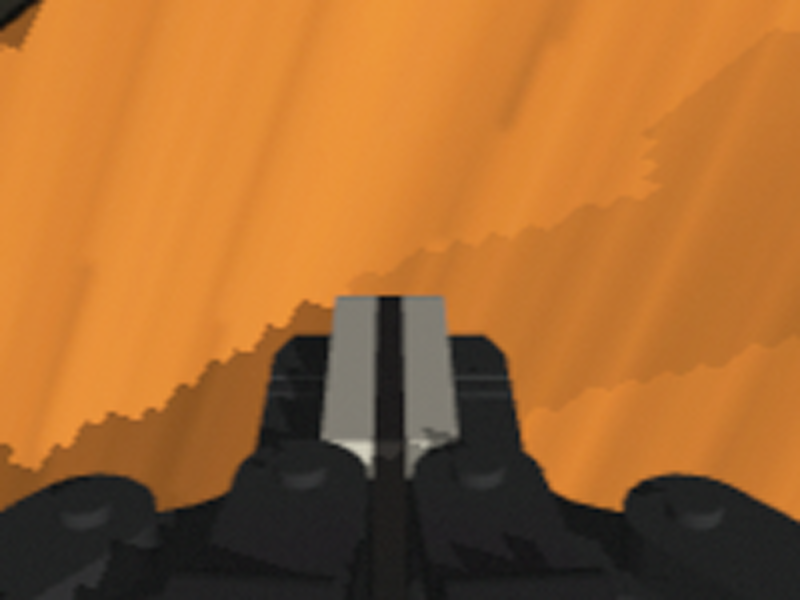

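View pics/s8a.png

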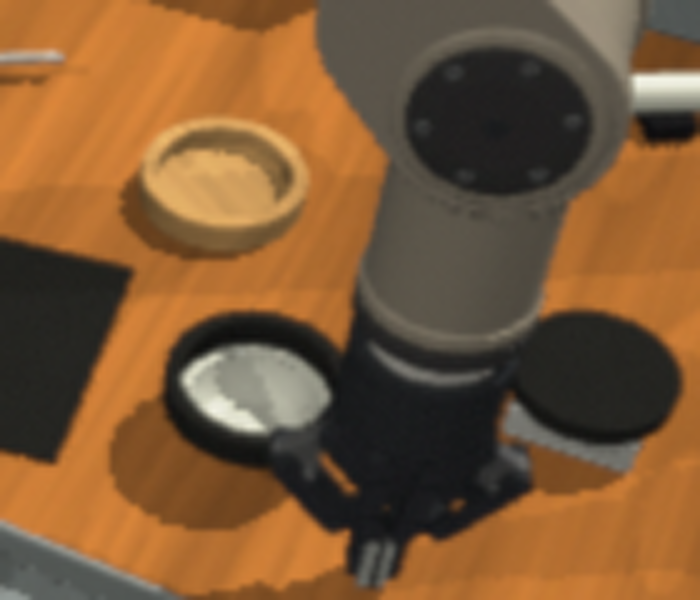

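```bash
python3 - <<'E'
from h import *
c=(.6417,.2385)
go(rim(c,.05),rim(c,0)[:2])
E
```

```text
shift [-15.2 -95.7 -70.1] rot [-0.04 -0.18 -0.12]
```

Emit:
apply_moves(
  increments=[
    [0,0,-25,0,0,0,-1],
    [0,0,-25,0,0,0,-1],
    [0,0,-20,0,0,0,-1],
    [-5,-20,0,0,0,0,-1],
    [-5,-38,0,0,0,0,-1],
    [-5,-38,0,0,0,0,-1],
    [0,0,0,0,0,0,-1],
    [0,0,0,0,0,0,-1],
  ],
)

```text
t: 11.7
eef_pos: [0.6791, 0.2619, 0.0546]
tool_rot: [-0.002, 0.984, 0.177, 0.001]
contact_force: [0.8, -0.9, 0.1]
gripper_width: 1.0
```

```bash
python3 - <<'E'
from h import *
st()
c=(.6417,.2385)
go(rim(c,.009),rim(c,0)[:2])
E
```

```text
t 11.7 p [0.6791 0.2619 0.0546] x [0.937 0.349 0.003] z [ 0.002  0.004 -1.   ] w 0.9997980866985732 F [ 0.8 -0.9  0.1] q [-0.62  0.73  0.26  1.54 -0.23  0.89  0.07]
shift [ 1.7  9.1 45.5] rot [-0.18 -0.17  0.02]
```

Emit:
apply_moves(
  increments=[
    [0.8,4.5,5,0,0,0,-1],
    [0.8,4.5,10,0,0,0,-1],
    [0,0,15,0,0,0,-1],
    [0,0,10,0,0,0,-1],
    [0,0,5,0,0,0,-1],
    [0,0,0,0,0,0,0],
    [0,0,0,0,0,0,1],
    [0,0,0,0,0,0,1],
  ],
)

```text
t: 12.7
eef_pos: [0.6846, 0.25, 0.005]
tool_rot: [-0.001, 0.985, 0.175, 0.0]
contact_force: [-0.1, -0.2, -0.0]
gripper_width: 0.371
```

Emit:
apply_moves(
  increments=[
    [0,0,0,0,0,0,1],
    [0,0,0,0,0,0,1],
    [0,0,0,0,0,0,1],
    [0,0,0,0,0,0,1],
    [0,0,-5,0,0,0,1],
    [0,0,-10,0,0,0,1],
    [0,0,-10,0,0,0,1],
    [0,0,0,0,0,0,1],
  ],
)

```text
t: 13.7
eef_pos: [0.685, 0.2503, 0.0327]
tool_rot: [-0.001, 0.985, 0.175, 0.001]
contact_force: [0.2, -0.3, -1.8]
gripper_width: 0.094
```

```bash
python3 - <<'E'
from h import *
st();cap('wrist','w9')
E
```

```text
t 13.7 p [0.685  0.2503 0.0327] x [0.939 0.345 0.003] z [ 0.002  0.002 -1.   ] w 0.09355358152116745 F [ 0.2 -0.3 -1.8] q [-0.6   0.76  0.26  1.55 -0.23  0.86  0.09]
```

View pics/w9.png

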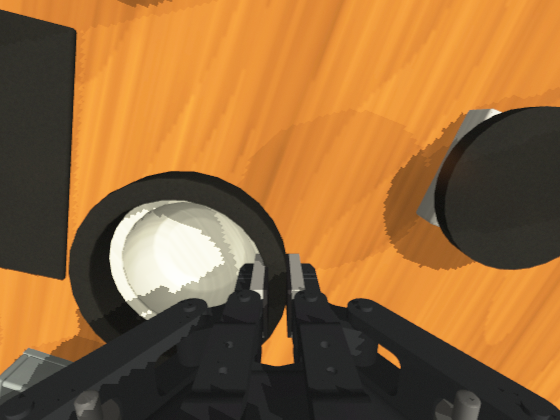

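```bash
python3 - <<'E'
from h import *
overlay('w9','w9o',lidov((.6428,.2360),.0277),(50,150,330,350),2.8)
E
```

```text
(no output)
```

View pics/w9o.png

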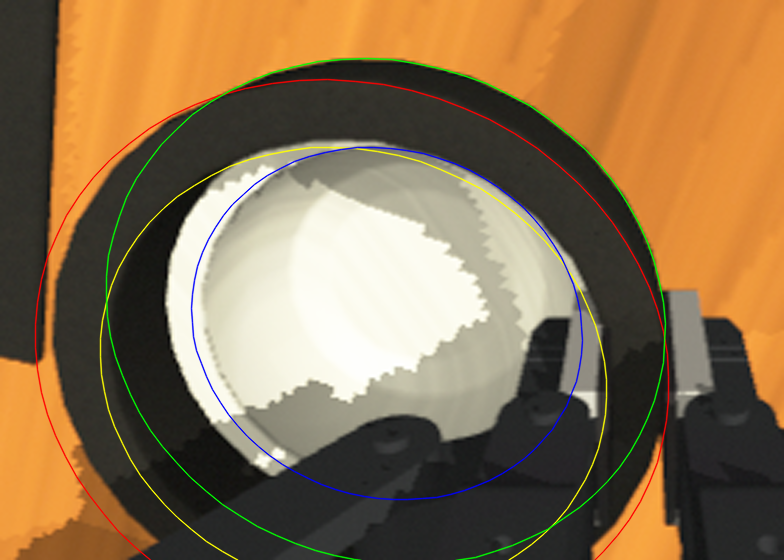

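```bash
python3 - <<'E'
from h import *
C=(.559,.410)
k=[(*C,.02,.05,(255,0,0)),(*C,.02,.04,(0,0,255)),(*C,.006,.04,(0,255,0))]
overlay('w1','w1o',k,(230,170,350,280),6)
overlay('w2','w2o',k,(200,0,330,90),6)
E
```

```text
(no output)
```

View pics/w1o.png

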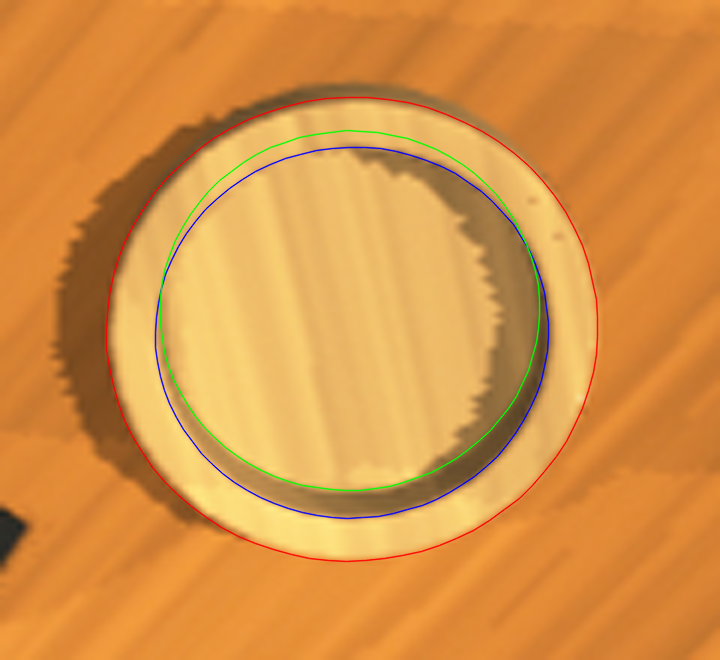

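View pics/w2o.png

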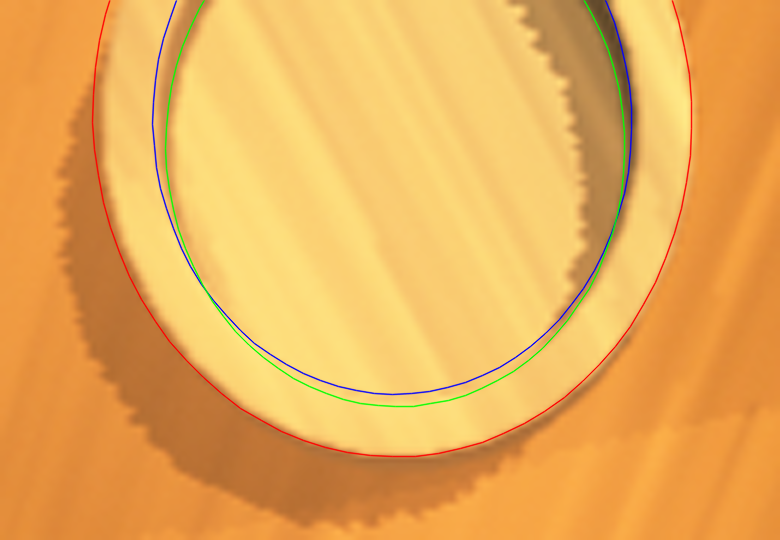

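```bash
python3 - <<'E'
from h import *
arc(rim((.559,.410),.09,.0445),8,g=1)
E
```

```text
[[0.7, -25.8, -7.2, -0.1, -0.1, -2.0, 1.0],[0.7, -25.8, -7.2, 0.0, 0.0, -2.0, 1.0],[0.7, -25.8, -7.2, 0.0, 0.0, -2.0, 1.0],[0.7, -25.9, -7.2, 0.0, 0.0, -2.0, 1.0],[0.7, -25.9, -7.2, 0.0, 0.0, -2.0, 1.0],[0.7, -26.0, -7.2, 0.0, 0.0, -2.0, 1.0],[0.7, -26.0, -7.2, 0.0, 0.0, -2.0, 1.0],[0.6, -26.0, -7.2, 0.0, 0.0, -2.0, 1.0]]
```

Emit:
apply_moves(
  increments=[
    [0,0,-20,0,0,0,1],
    [0.8,-24,-20,0,0,-2,1],
    [0.8,-29,-15,0,0,-2.3,1],
    [0.8,-29,0,0,0,-2.3,1],
    [0.8,-29,0,0,0,-2.3,1],
    [0.8,-29,0,0,0,-2.3,1],
    [0.8,-29,0,0,0,-2.3,1],
    [0.8,-24,0,0,0,-2,1],
  ],
  grip_force=80,
)

```text
t: 14.75
eef_pos: [0.5933, 0.4377, 0.0905]
tool_rot: [-0.002, 0.949, 0.317, -0.0]
contact_force: [0.6, 0.2, -1.5]
gripper_width: 0.082
```

```bash
python3 - <<'E'
from h import *
st()
t=rim((.559,.410),.011,.0445); go(t,t[:2])
E
```

```text
t 14.75 p [0.5933 0.4377 0.0905] x [0.799 0.601 0.001] z [-0.001  0.003 -1.   ] w 0.08180424710090836 F [ 0.6  0.2 -1.5] q [-0.84  0.7   0.2   1.49 -0.16  0.97  0.04]
shift [ 0.4  2.3 79.5] rot [-0.18 -0.06  0.67]
```

Emit:
apply_moves(
  increments=[
    [0.4,1.5,0,0,0,0.7,1],
    [0,1.5,10,0,0,0,1],
    [0,0,12,0,0,0,1],
    [0,0,12,0,0,0,1],
    [0,0,8,0,0,0,1],
    [0,0,0,0,0,0,1],
    [0,0,0,0,0,0,1],
    [0,0,0,0,0,0,1],
  ],
)

```text
t: 15.75
eef_pos: [0.5955, 0.4335, 0.044]
tool_rot: [-0.0, 0.951, 0.31, -0.001]
contact_force: [0.2, -0.6, -1.1]
gripper_width: 0.081
```

```bash
python3 - <<'E'
from h import *
st();cap('wrist','w10')
t=rim((.559,.410),.011,.0445); go(t,t[:2])
p=pose()[0]; c=(.559,.410)
overlay('w10','w10o',lidov(c,p[2]-.005)+[(*c,.02,.05,(255,0,255))],(40,120,340,345),2.5)
E
```

```text
t 15.75 p [0.5955 0.4335 0.044 ] x [ 0.808  0.589 -0.002] z [-0.002 -0.    -1.   ] w 0.08135092798675332 F [ 0.2 -0.6 -1.1] q [-0.84  0.75  0.19  1.52 -0.17  0.89  0.04]
shift [ 1.1 -2.6 33.1] rot [-0.07  0.09 -0.13]
```

View pics/w10o.png

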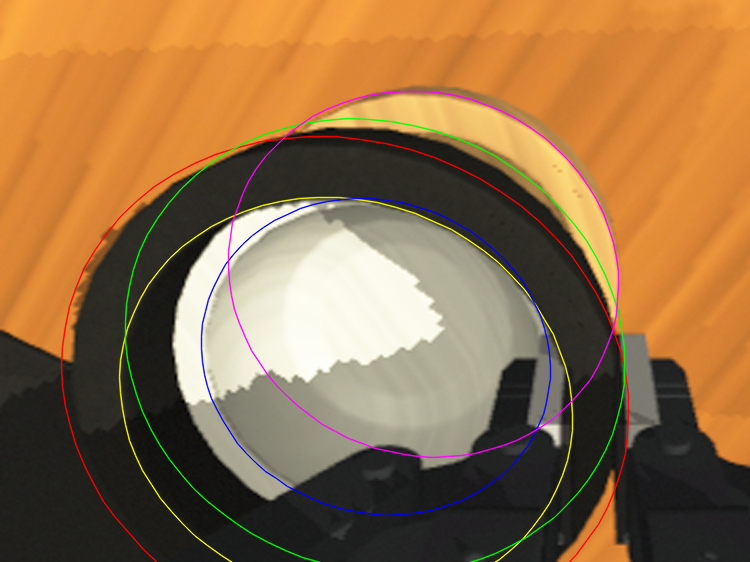

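Emit:
apply_moves(
  increments=[
    [1,-1.8,0,0,0,0,1],
    [0,0,6,0,0,0,1],
    [0,0,8,0,0,0,1],
    [0,0,8,0,0,0,1],
    [0,0,6,0,0,0,1],
    [0,0,3,0,0,0,1],
    [0,0,1,0,0,0,1],
    [0,0,0,0,0,0,1],
  ],
)

```text
t: 16.8
eef_pos: [0.5955, 0.4364, 0.0124]
tool_rot: [-0.001, 0.951, 0.31, -0.001]
contact_force: [-0.2, -0.1, -2.3]
gripper_width: 0.088
```

```bash
python3 - <<'E'
from h import *
st();cap('wrist','w11')
t=rim((.559,.410),.011,.0445); go(t,t[:2])
E
```

```text
t 16.8 p [0.5955 0.4364 0.0124] x [ 0.808  0.59  -0.001] z [-0.002  0.001 -1.   ] w 0.08833603690194193 F [-0.2 -0.1 -2.3] q [-0.83  0.79  0.18  1.52 -0.18  0.85  0.04]
shift [-0.7 -0.3  1.3] rot [-0.11  0.02 -0.13]
```

View pics/w11.png

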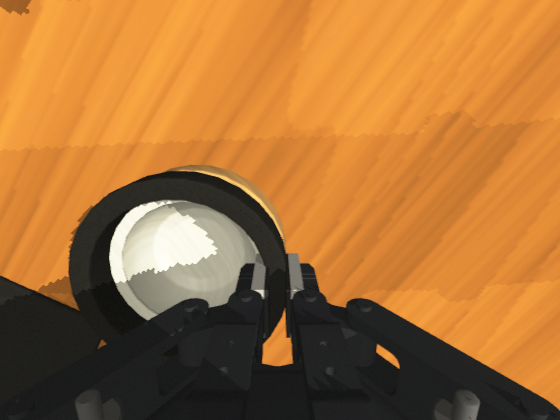

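Emit:
apply_moves(
  increments=[
    [0,0,1,0,0,0,1],
    [0,0,0,0,0,0,0.2],
    [0,0,0,0,0,0,0],
    [0,0,0,0,0,0,-0.3],
    [0,0,-15,0,0,0,-0.6],
    [0,0,-25,0,0,0,-1],
    [0,0,-30,0,0,0,-1],
    [0,0,-30,0,0,0,-1],
  ],
)

```text
t: 17.85
eef_pos: [0.5953, 0.4358, 0.1143]
tool_rot: [-0.0, 0.951, 0.31, -0.002]
contact_force: [0.4, -0.1, -1.0]
gripper_width: 0.999
```

```bash
python3 - <<'E'
from h import *
st();cap('wrist','w12');p=pose()[0]
overlay('w12','w12o',lidov((.559,.410),.006),(60,100,360,325),2.5)
B=(.4235,.066); a=rim(B,.2); th=np.arctan2(a[1],a[0])+.10; r_=.47
arc([r_*np.cos(th),r_*np.sin(th),.20],16)
E
```

```text
t 17.85 p [0.5953 0.4358 0.1143] x [ 0.808  0.59  -0.003] z [-0.003 -0.    -1.   ] w 0.9985452508516743 F [ 0.4 -0.1 -1. ] q [-0.85  0.68  0.21  1.47 -0.15  1.01  0.03]
[[-17.1, 17.1, -5.1, -0.1, -0.3, 1.3, -1.0],[-17.1, 16.7, -5.0, 0.0, 0.0, 1.3, -1.0],[-17.1, 16.3, -5.0, 0.0, 0.0, 1.3, -1.0],[-17.1, 15.9, -5.0, 0.0, 0.0, 1.3, -1.0],[-17.1, 15.5, -5.0, 0.0, 0.0, 1.3, -1.0],[-17.1, 15.1, -5.0, 0.0, 0.0, 1.3, -1.0],[-17.1, 14.7, -5.0, 0.0, 0.0, 1.3, -1.0],[-17.1, 14.3, -5.0, 0.0, 0.0, 1.3, -1.0]]
[[-17.1, 13.9, -5.0, 0.0, 0.0, 1.3, -1.0],[-17.1, 13.5, -5.0, 0.0, 0.0, 1.3, -1.0],[-17.1, 13.1, -5.0, 0.0, 0.0, 1.3, -1.0],[-17.1, 12.7, -5.0, 0.0, 0.0, 1.3, -1.0],[-17.1, 12.3, -5.0, 0.0, 0.0, 1.3, -1.0],[-17.0, 11.9, -5.0, 0.0, 0.0, 1.3, -1.0],[-17.0, 11.5, -5.0, 0.0, 0.0, 1.3, -1.0],[-17.0, 11.1, -5.0, 0.0, 0.0, 1.3, -1.0]]
```

View pics/w12o.png

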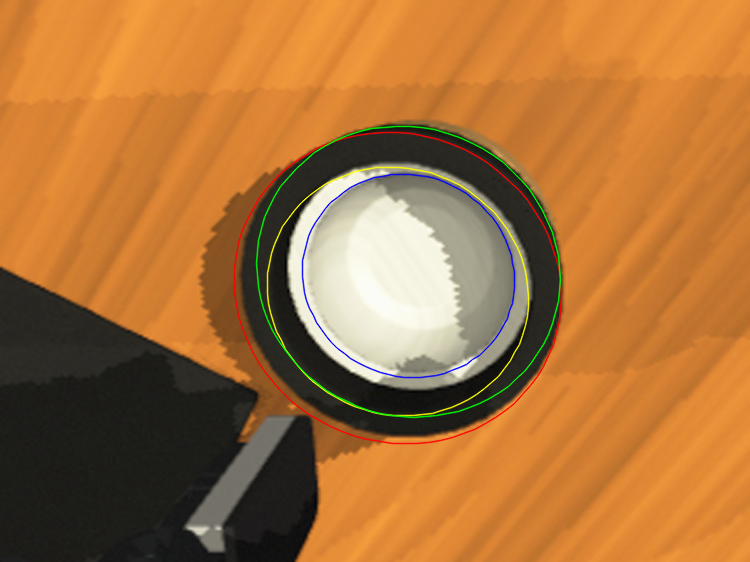

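Emit:
apply_moves(
  increments=[
    [-25,25,-20,0,-0.2,2,-1],
    [-36,34,-20,0,0,2.7,-1],
    [-36,33,-15,0,0,2.7,-1],
    [-36,32,-10,0,0,2.7,-1],
    [-36,30,-5,0,0,2.7,-1],
    [-36,28,0,0,0,2.7,-1],
    [-34,26,0,0,0,2.7,-1],
    [-25,14,0,0,0,1.5,-1],
  ],
)

```text
t: 18.9
eef_pos: [0.4673, 0.1153, 0.197]
tool_rot: [-0.005, 0.99, 0.137, 0.007]
contact_force: [-0.1, 2.0, 1.2]
gripper_width: 0.996
```

```bash
python3 - <<'E'
from h import *
st();cap('wrist','w13')
B=(.4235,.066); a=rim(B,.2); th=np.arctan2(a[1],a[0])+.10; r_=.47
arc([r_*np.cos(th),r_*np.sin(th),.20],8)
E
```

```text
t 18.9 p [0.4673 0.1153 0.197 ] x [0.962 0.272 0.015] z [ 0.013  0.012 -1.   ] w 0.9962343570512708 F [-0.1  2.   1.2] q [-0.69  0.16  0.37  2.05 -0.08  0.92 -0.01]
[[-1.0, -1.1, -0.4, -0.5, -0.7, 0.1, -1.0],[-1.0, -1.0, -0.4, 0.0, 0.0, 0.1, -1.0],[-1.0, -1.0, -0.4, 0.0, 0.0, 0.1, -1.0],[-1.0, -1.0, -0.4, 0.0, 0.0, 0.1, -1.0],[-1.0, -1.0, -0.4, 0.0, 0.0, 0.1, -1.0],[-1.0, -1.0, -0.4, 0.0, 0.0, 0.1, -1.0],[-1.0, -1.0, -0.4, 0.0, 0.0, 0.1, -1.0],[-1.0, -1.0, -0.4, 0.0, 0.0, 0.1, -1.0]]
```

View pics/w13.png

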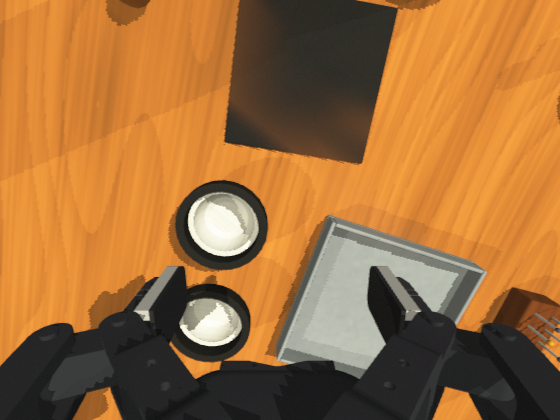

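```bash
python3 - <<'E'
from h import *
c=px('w13',221.5,226,.045)[:2];print(c,px('w13',210,322,.045))
overlay('w13','w13o',lidov(c),(160,160,320,380),3)
t=rim(c,.05); go(t,t[:2])
E
```

```text
[0.42231625 0.06622847] [ 0.43595363 -0.05407197  0.045     ]
shift [-10.4  39.6 146.1] rot [-0.52 -0.68  6.69]
```

View pics/w13o.png

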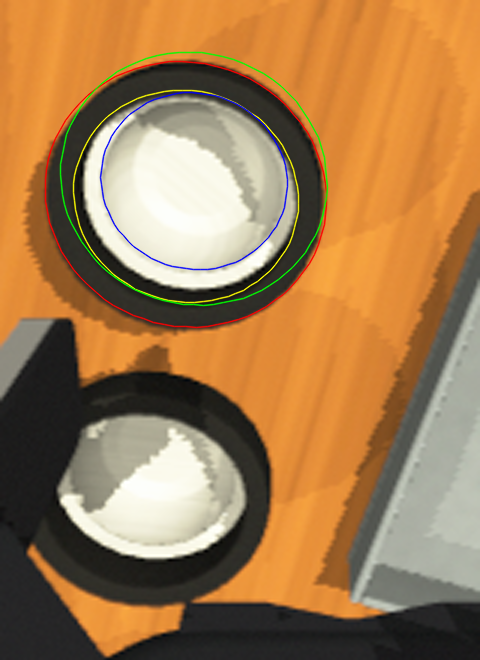

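Emit:
apply_moves(
  increments=[
    [-1,6,10,-0.5,-0.7,1,-0.2],
    [-2,7,20,0,0,1.2,-0.2],
    [-2,7,25,0,0,1.2,-0.2],
    [-2,7,25,0,0,1.2,-0.2],
    [-2,7,25,0,0,1.2,-0.2],
    [-1,6,20,0,0,1,-0.2],
    [0,0,12,0,0,0,-0.2],
    [0,0,0,0,0,0,-0.2],
  ],
)

```text
t: 19.95
eef_pos: [0.4698, 0.0732, 0.055]
tool_rot: [0.0, 0.997, 0.076, 0.002]
contact_force: [-0.1, 0.0, 0.9]
gripper_width: 0.598
```

```bash
python3 - <<'E'
from h import *
st();cap('wrist','w14')
c=(.4228,.0662)
overlay('w14','w14o',lidov(c),(90,130,340,350),2.6)
t=rim(c,.006); go(t,t[:2])
E
```

```text
t 19.95 p [0.4698 0.0732 0.055 ] x [0.988 0.151 0.005] z [ 0.005 -0.    -1.   ] w 0.5982138601966898 F [-0.1  0.   0.9] q [-0.57  0.4   0.34  2.17 -0.23  0.6   0.09]
shift [-3.2 -0.3 49.5] rot [ 0.06 -0.32 -0.19]
```

View pics/w14o.png

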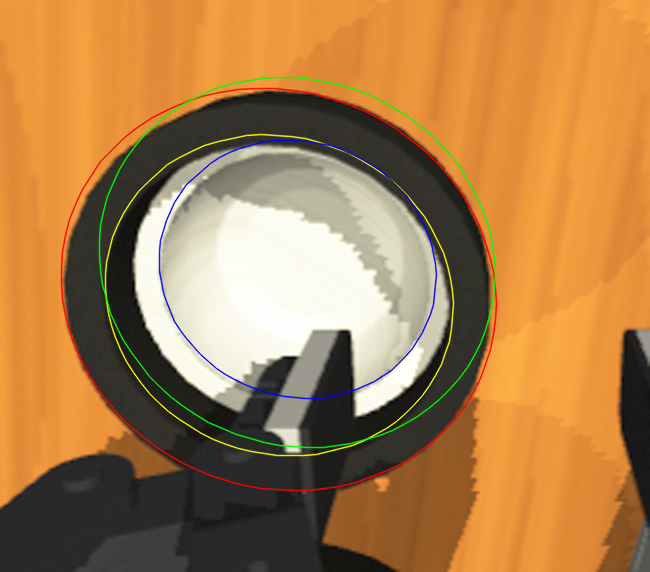

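Emit:
apply_moves(
  increments=[
    [-1.5,0,8,0,-0.3,0,-0.2],
    [-1.5,0,12,0,0,0,-0.2],
    [0,0,14,0,0,0,-0.2],
    [0,0,8,0,0,0,-0.2],
    [0,0,4,0,0,0,-0.2],
    [0,0,0,0,0,0,1],
    [0,0,0,0,0,0,1],
    [0,0,0,0,0,0,1],
  ],
)

```text
t: 21.0
eef_pos: [0.4684, 0.0739, 0.0078]
tool_rot: [-0.0, 0.997, 0.076, 0.001]
contact_force: [-1.0, 0.3, -0.0]
gripper_width: 0.1
```

Emit:
apply_moves(
  increments=[
    [0,0,0,0,0,0,1],
    [0,0,0,0,0,0,1],
    [0,0,0,0,0,0,1],
    [0,0,-6,0,0,0,1],
    [0,0,-15,0,0,0,1],
    [0,0,-25,0,0,0,1],
    [0,0,-30,0,0,0,1],
    [0,0,-20,0,0,0,1],
  ],
)

```text
t: 22.0
eef_pos: [0.4675, 0.0734, 0.1088]
tool_rot: [0.0, 0.997, 0.076, 0.001]
contact_force: [0.2, 0.6, -2.2]
gripper_width: 0.098
```

```bash
python3 - <<'E'
from h import *
st();cap('wrist','w15');p,r,o=pose();l=p+r.apply([-.0445,0,0])
overlay('w15','w15o',lidov(l,p[2]-.006),(50,130,340,350),2.6)
arc(rim((.559,.410),.13,.0445),16,g=1)
E
```

```text
t 22.0 p [0.4675 0.0734 0.1088] x [0.988 0.152 0.002] z [ 0.002  0.    -1.   ] w 0.09780442207298198 F [ 0.2  0.6 -2.2] q [-0.62  0.3   0.4   2.14 -0.17  0.73  0.04]
[[16.2, -14.7, -1.1, 0.0, -0.3, -1.7, 1.0],[16.2, -15.2, -1.2, 0.0, 0.0, -1.7, 1.0],[16.2, -15.7, -1.2, 0.0, 0.0, -1.7, 1.0],[16.2, -16.2, -1.2, 0.0, 0.0, -1.7, 1.0],[16.2, -16.6, -1.2, 0.0, 0.0, -1.7, 1.0],[16.1, -17.1, -1.2, 0.0, 0.0, -1.7, 1.0],[16.1, -17.6, -1.2, 0.0, 0.0, -1.7, 1.0],[16.1, -18.1, -1.2, 0.0, 0.0, -1.7, 1.0]]
[[16.1, -18.6, -1.2, 0.0, 0.0, -1.7, 1.0],[16.1, -19.1, -1.2, 0.0, 0.0, -1.7, 1.0],[16.1, -19.6, -1.2, 0.0, 0.0, -1.7, 1.0],[16.1, -20.1, -1.2, 0.0, 0.0, -1.7, 1.0],[16.1, -20.5, -1.2, 0.0, 0.0, -1.7, 1.0],[16.1, -21.0, -1.2, 0.0, 0.0, -1.7, 1.0],[16.1, -21.5, -1.2, 0.0, 0.0, -1.7, 1.0],[16.1, -22.0, -1.2, 0.0, 0.0, -1.7, 1.0]]
```

View pics/w15o.png

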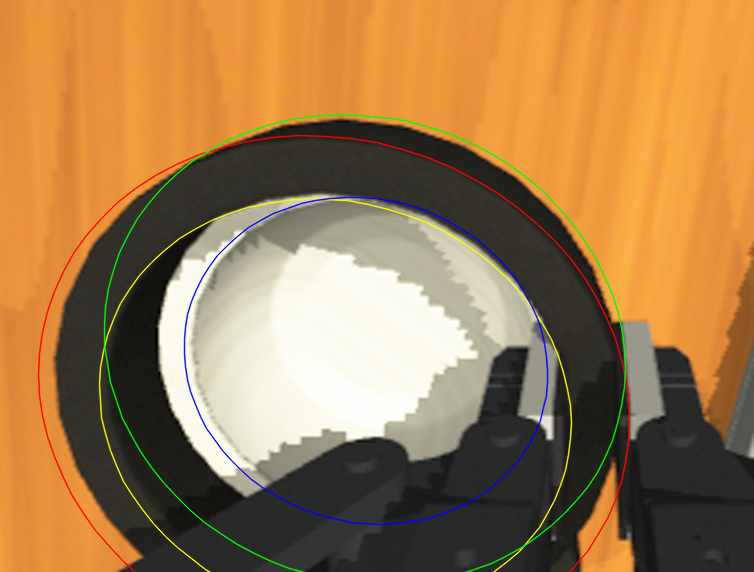

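Emit:
apply_moves(
  increments=[
    [20,-20,-4,0,-0.2,-2,1],
    [36,-32,-4,0,0,-3.5,1],
    [37,-38,-3,0,0,-4,1],
    [37,-40,0,0,0,-4,1],
    [37,-42,0,0,0,-4,1],
    [37,-44,0,0,0,-4,1],
    [32,-42,0,0,0,-3.5,1],
    [20,-28,0,0,0,-2,1],
  ],
)

```text
t: 23.05
eef_pos: [0.6074, 0.4307, 0.1261]
tool_rot: [0.0, 0.951, 0.309, 0.002]
contact_force: [0.4, -0.6, -1.0]
gripper_width: 0.098
```

```bash
python3 - <<'E'
from h import *
st()
t=rim((.559,.411),.085,.0445); go(t,t[:2])
E
```

```text
t 23.05 p [0.6074 0.4307 0.1261] x [0.809 0.588 0.004] z [ 0.005  0.001 -1.   ] w 0.09781326764170634 F [ 0.4 -0.6 -1. ] q [-0.84  0.67  0.23  1.45 -0.16  1.03  0.05]
shift [ -6.4 -12.9  41.1] rot [ 0.13 -0.24 -0.3 ]
```

Emit:
apply_moves(
  increments=[
    [-3,-6,10,0,-0.2,-0.2,1],
    [-3,-5,14,0,0,0,1],
    [0,0,12,0,0,0,1],
    [0,0,4,0,0,0,1],
    [0,0,0,0,0,0,1],
    [0,0,0,0,0,0,1],
    [0,0,0,0,0,0,1],
    [0,0,0,0,0,0,1],
  ],
)

```text
t: 24.05
eef_pos: [0.5957, 0.4341, 0.0837]
tool_rot: [0.002, 0.951, 0.31, 0.0]
contact_force: [0.2, -0.5, -1.4]
gripper_width: 0.103
```

```bash
python3 - <<'E'
from h import *
st();cap('wrist','w16')
t=rim((.559,.411),.032,.0445); go(t,t[:2])
p,r,o=pose();l=p+r.apply([-.0445,0,0])
overlay('w16','w16o',lidov(l,p[2]-.007)+lidov((.559,.411),.006)[:1],(50,110,340,345),2.5)
E
```

```text
t 24.05 p [0.5957 0.4341 0.0837] x [ 0.808  0.59  -0.001] z [ 0.002 -0.004 -1.   ] w 0.10275851492117699 F [ 0.2 -0.5 -1.4] q [-0.85  0.71  0.22  1.5  -0.17  0.96  0.04]
shift [ 1.2 -3.4 51.8] rot [ 0.22  0.04 -0.19]
```

View pics/w16o.png

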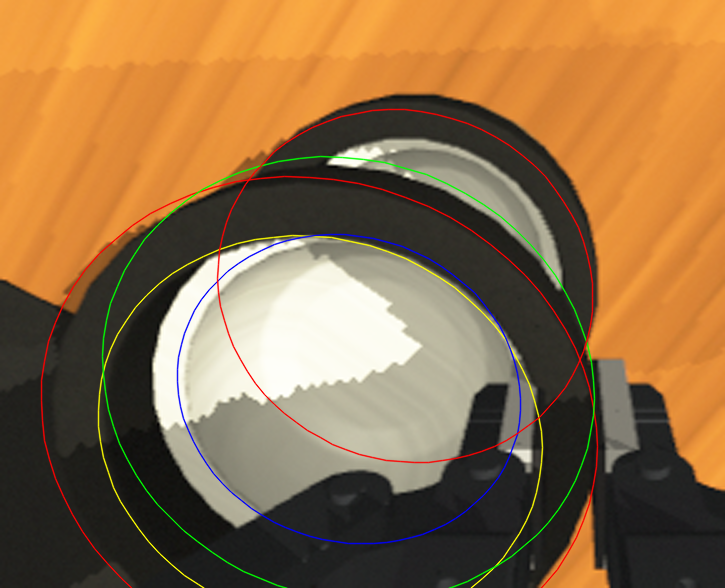

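Emit:
apply_moves(
  increments=[
    [1,-3,0,0.2,0,-0.2,1],
    [0,0,10,0,0,0,1],
    [0,0,10,0,0,0,1],
    [0,0,8,0,0,0,1],
    [0,0,4,0,0,0,1],
    [0,0,0,0,0,0,1],
    [0,0,0,0,0,0,1],
    [0,0,0,0,0,0,1],
  ],
)

```text
t: 25.1
eef_pos: [0.5943, 0.4374, 0.0489]
tool_rot: [0.0, 0.95, 0.312, -0.001]
contact_force: [-0.9, 0.5, -1.4]
gripper_width: 0.097
```

```bash
python3 - <<'E'
from h import *
st()
t=rim((.559,.411),.032,.0445); go(t,t[:2])
E
```

```text
t 25.1 p [0.5943 0.4374 0.0489] x [ 0.805  0.593 -0.001] z [-0.001 -0.001 -1.   ] w 0.09658488946611347 F [-0.9  0.5 -1.4] q [-0.85  0.75  0.2   1.51 -0.18  0.9   0.05]
shift [ 0.4  0.3 16.9] rot [0.01 0.08 0.04]
```

Aligned; down onto the lower lid.

Emit:
apply_moves(
  increments=[
    [0.3,0.2,5,0,0,0,1],
    [0,0,5,0,0,0,1],
    [0,0,3,0,0,0,1],
    [0,0,2,0,0,0,1],
    [0,0,1.5,0,0,0,1],
    [0,0,1,0,0,0,1],
    [0,0,0,0,0,0,1],
    [0,0,0,0,0,0,1],
  ],
)

```text
t: 26.1
eef_pos: [0.5952, 0.4396, 0.033]
tool_rot: [-0.001, 0.95, 0.312, 0.001]
contact_force: [-2.0, 0.3, 1.6]
gripper_width: 0.099
```

```bash
python3 - <<'E'
from h import *
st();cap('wrist','w17');save('w17','w17a',(50,130,340,350),2.6)
E
```

```text
t 26.1 p [0.5952 0.4396 0.033 ] x [0.805 0.593 0.002] z [ 0.001  0.003 -1.   ] w 0.09944408516884029 F [-2.   0.3  1.6] q [-0.85  0.77  0.2   1.51 -0.18  0.88  0.05]
```

View pics/w17a.png

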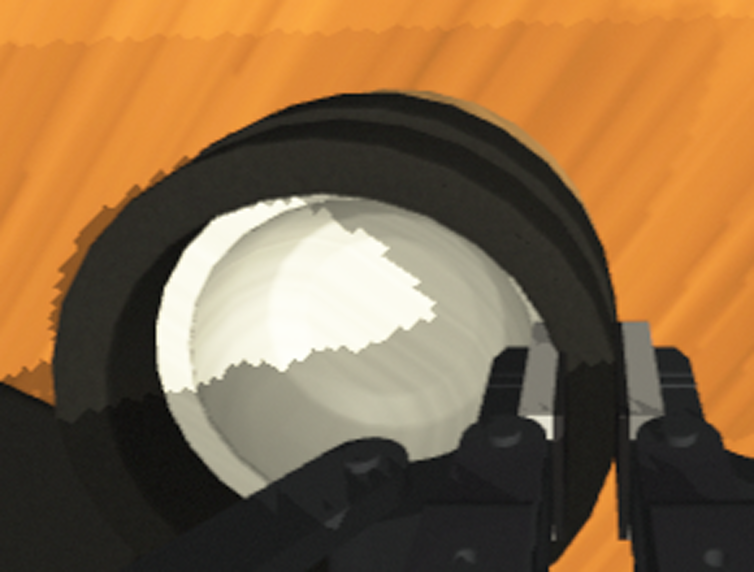

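Emit:
apply_moves(
  increments=[
    [0,0,0,0,0,0,0.5],
    [0,0,0,0,0,0,0.1],
    [0,0,0,0,0,0,0],
    [0,0,0,0,0,0,-0.3],
    [0,0,-15,0,0,0,-0.3],
    [0,0,-25,0,0,0,-0.5],
    [0,0,-30,0,0,0,-1],
    [0,0,-30,0,0,0,-1],
  ],
)

```text
t: 27.15
eef_pos: [0.5947, 0.4372, 0.1349]
tool_rot: [0.0, 0.95, 0.312, -0.001]
contact_force: [-0.0, 0.5, -0.7]
gripper_width: 0.997
```

```bash
python3 - <<'E'
from h import *
st();cap('wrist','w18');p=pose()[0]
overlay('w18','w18o',lidov((.559,.412),.025),(60,100,360,325),2.5)
cap('top','t18')
E
```

```text
t 27.15 p [0.5947 0.4372 0.1349] x [ 0.805  0.593 -0.002] z [-0.002 -0.002 -1.   ] w 0.9971212447056714 F [-0.   0.5 -0.7] q [-0.86  0.66  0.23  1.46 -0.16  1.05  0.03]
```

View pics/w18o.png

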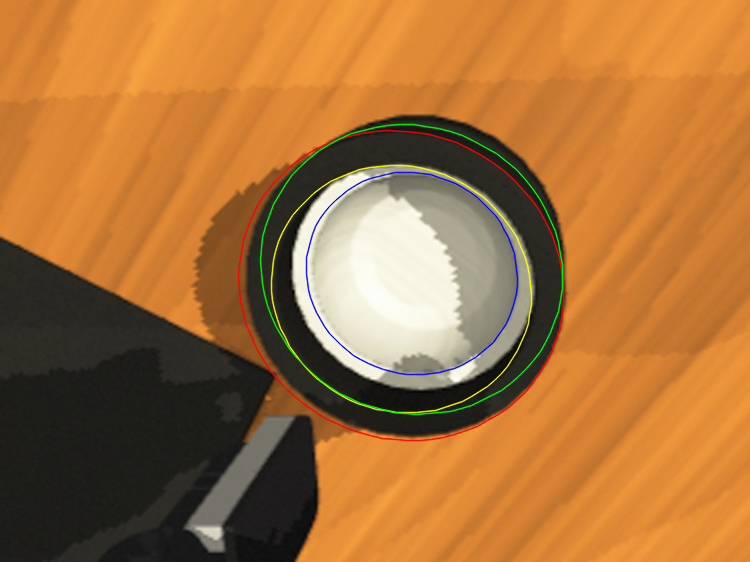

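View pics/t18.png

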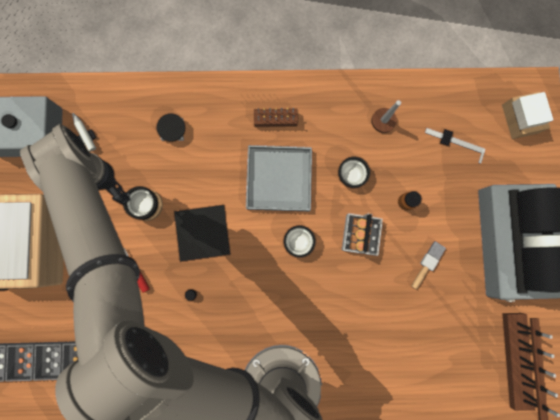

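```bash
python3 - <<'E'
from h import *
C=(.436,-.060); a=rim(C,.2); th=np.arctan2(a[1],a[0])+.09; r_=.485
arc([r_*np.cos(th),r_*np.sin(th),.20],10)
E
```

```text
[[-27.2, 48.6, -6.3, 0.0, -0.3, 3.9, -1.0],[-27.2, 46.9, -6.1, 0.0, 0.0, 3.9, -1.0],[-27.2, 45.1, -6.1, 0.0, 0.0, 3.9, -1.0],[-27.1, 43.4, -6.1, 0.0, 0.0, 3.9, -1.0],[-27.0, 41.7, -6.1, 0.0, 0.0, 3.9, -1.0],[-27.0, 39.9, -6.1, 0.0, 0.0, 3.9, -1.0],[-26.9, 38.2, -6.1, 0.0, 0.0, 3.9, -1.0],[-26.8, 36.5, -6.1, 0.0, 0.0, 3.9, -1.0]]
[[-26.8, 34.7, -6.1, 0.0, 0.0, 3.9, -1.0],[-26.7, 33.0, -6.1, 0.0, 0.0, 3.9, -1.0]]
```

Emit:
apply_moves(
  increments=[
    [-20,30,-15,0,-0.2,2.5,-1],
    [-30,48,-15,0,0,4,-1],
    [-30,47,-15,0,0,4,-1],
    [-30,46,-10,0,0,4,-1],
    [-30,44,-5,0,0,4,-1],
    [-30,42,-5,0,0,4,-1],
    [-28,40,0,0,0,4,-1],
    [-25,35,0,0,0,4,-1],
  ],
)

```text
t: 28.25
eef_pos: [0.5242, 0.0431, 0.2061]
tool_rot: [-0.003, 0.999, 0.045, 0.003]
contact_force: [0.4, -0.7, 0.9]
gripper_width: 1.003
```

```bash
python3 - <<'E'
from h import *
st()
C=(.436,-.060); a=rim(C,.2); th=np.arctan2(a[1],a[0])+.09; r_=.485
arc([r_*np.cos(th),r_*np.sin(th),.20],4)
E
```

```text
t 28.25 p [0.5242 0.0431 0.2061] x [0.996 0.09  0.007] z [ 0.006  0.006 -1.   ] w 1.0032701793393528 F [ 0.4 -0.7  0.9] q [-0.58  0.24  0.45  1.94 -0.13  0.97  0.03]
[[-10.6, 16.5, 1.4, -0.3, -0.4, 2.0, -1.0],[-10.6, 16.2, 1.5, 0.0, 0.0, 2.0, -1.0],[-10.6, 15.9, 1.5, 0.0, 0.0, 2.0, -1.0],[-10.5, 15.6, 1.5, 0.0, 0.0, 2.0, -1.0]]
```

Emit:
apply_moves(
  increments=[
    [-10,16,2,-0.3,-0.4,2,-1],
    [-10,15,1,0,0,2,-1],
    [-10,15,1,0,0,2,-1],
    [-8,10,1,0,0,2,-1],
    [-3,2,0,0,0,0,-0.2],
    [0,0,0,0,0,0,-0.2],
    [0,0,0,0,0,0,-0.2],
    [0,0,0,0,0,0,-0.2],
  ],
)

```text
t: 29.25
eef_pos: [0.4841, -0.0175, 0.2012]
tool_rot: [-0.001, 1.0, -0.027, 0.001]
contact_force: [0.1, -0.2, 0.2]
gripper_width: 0.598
```

```bash
python3 - <<'E'
from h import *
st();cap('wrist','w19')
c=(.436,-.0600)
overlay('w19','w19o',lidov(c),(130,140,370,340),3)
t=rim(c,.05); go(t,t[:2])
E
```

```text
t 29.25 p [ 0.4841 -0.0175  0.2012] x [ 0.999 -0.055  0.001] z [ 0.001  0.001 -1.   ] w 0.5984426487216139 F [ 0.1 -0.2  0.2] q [-0.54  0.18  0.51  2.04 -0.11  0.95 -0.03]
shift [ -1.   49.  151.1] rot [-0.08 -0.05  4.71]
```

View pics/w19o.png

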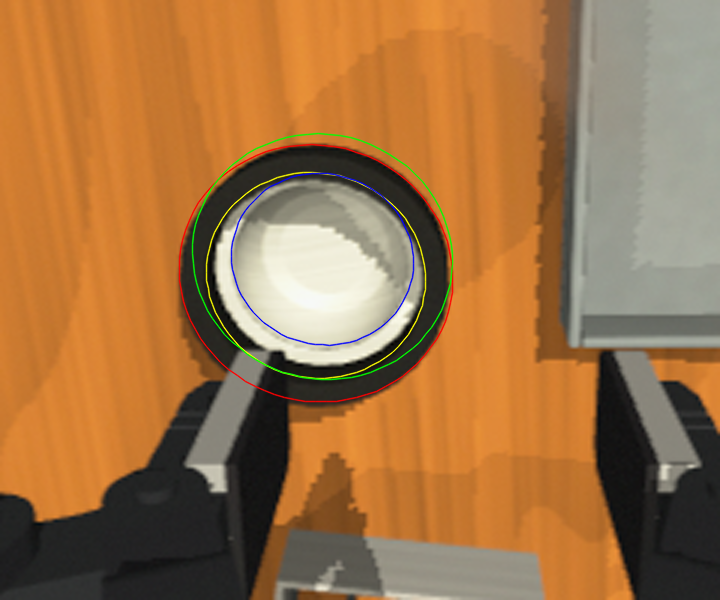

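Emit:
apply_moves(
  increments=[
    [0,7,10,0,0,0.7,-0.2],
    [0,8,22,0,0,0.8,-0.2],
    [-0.5,9,28,0,0,0.8,-0.2],
    [-0.5,9,28,0,0,0.8,-0.2],
    [0,9,28,0,0,0.8,-0.2],
    [0,7,20,0,0,0.8,-0.2],
    [0,0,10,0,0,0,-0.2],
    [0,0,0,0,0,0,-0.2],
  ],
)

```text
t: 30.3
eef_pos: [0.4782, -0.0701, 0.0475]
tool_rot: [0.0, 0.997, -0.071, 0.0]
contact_force: [0.8, -0.3, -0.1]
gripper_width: 0.6
```

```bash
python3 - <<'E'
from h import *
st()
c=(.436,-.0605)
t=rim(c,.007); go(t,t[:2])
E
```

```text
t 30.3 p [ 0.4782 -0.0701  0.0475] x [ 0.99  -0.142  0.   ] z [ 0.    -0.001 -1.   ] w 0.6001883091391155 F [ 0.8 -0.3 -0.1] q [-0.35  0.44  0.44  2.16 -0.32  0.6   0.19]
shift [ 1.8 -3.7 40.5] rot [ 0.05 -0.02 -0.26]
```

Emit:
apply_moves(
  increments=[
    [1.5,-3,5,0,0,-0.2,-0.2],
    [0,-0.5,12,0,0,0,-0.2],
    [0,0,13,0,0,0,-0.2],
    [0,0,6,0,0,0,-0.2],
    [0,0,3,0,0,0,-0.2],
    [0,0,0,0,0,0,1],
    [0,0,0,0,0,0,1],
    [0,0,0,0,0,0,1],
  ],
)

```text
t: 31.3
eef_pos: [0.482, -0.0659, 0.0074]
tool_rot: [0.0, 0.998, -0.069, 0.002]
contact_force: [-0.5, -1.3, 0.0]
gripper_width: 0.099
```

Emit:
apply_moves(
  increments=[
    [0,0,0,0,0,0,1],
    [0,0,0,0,0,0,1],
    [0,0,0,0,0,0,1],
    [0,0,-6,0,0,0,1],
    [0,0,-15,0,0,0,1],
    [0,0,-25,0,0,0,1],
    [0,0,-30,0,0,0,1],
    [0,0,-20,0,0,0,1],
  ],
)

```text
t: 32.3
eef_pos: [0.4809, -0.066, 0.1083]
tool_rot: [0.0, 0.998, -0.069, 0.001]
contact_force: [0.5, 0.0, -1.4]
gripper_width: 0.099
```

```bash
python3 - <<'E'
from h import *
st();cap('wrist','w20');p,r,o=pose();l=p+r.apply([-.0445,0,0])
overlay('w20','w20o',lidov(l,p[2]-.007),(50,130,340,350),2.6)
arc(rim((.5595,.412),.15,.0445),16,g=1)
E
```

```text
t 32.3 p [ 0.4809 -0.066   0.1083] x [ 0.99  -0.138  0.002] z [ 0.002 -0.    -1.   ] w 0.09913596791756075 F [ 0.5  0.  -1.4] q [-0.42  0.33  0.52  2.12 -0.24  0.74  0.11]
[[15.2, -24.2, -2.4, 0.0, -0.3, -2.8, 1.0],[15.1, -25.0, -2.5, 0.0, 0.0, -2.8, 1.0],[15.1, -25.8, -2.5, 0.0, 0.0, -2.8, 1.0],[15.1, -26.5, -2.5, 0.0, 0.0, -2.8, 1.0],[15.1, -27.3, -2.5, 0.0, 0.0, -2.8, 1.0],[15.1, -28.0, -2.5, 0.0, 0.0, -2.8, 1.0],[15.1, -28.8, -2.5, 0.0, 0.0, -2.8, 1.0],[15.0, -29.6, -2.5, 0.0, 0.0, -2.8, 1.0]]
[[15.0, -30.3, -2.5, 0.0, 0.0, -2.8, 1.0],[15.0, -31.1, -2.5, 0.0, 0.0, -2.8, 1.0],[15.0, -31.8, -2.5, 0.0, 0.0, -2.8, 1.0],[15.0, -32.6, -2.5, 0.0, 0.0, -2.8, 1.0],[15.0, -33.3, -2.5, 0.0, 0.0, -2.8, 1.0],[14.9, -34.1, -2.5, 0.0, 0.0, -2.8, 1.0],[14.9, -34.9, -2.5, 0.0, 0.0, -2.8, 1.0],[14.9, -35.6, -2.5, 0.0, 0.0, -2.8, 1.0]]
```

View pics/w20o.png

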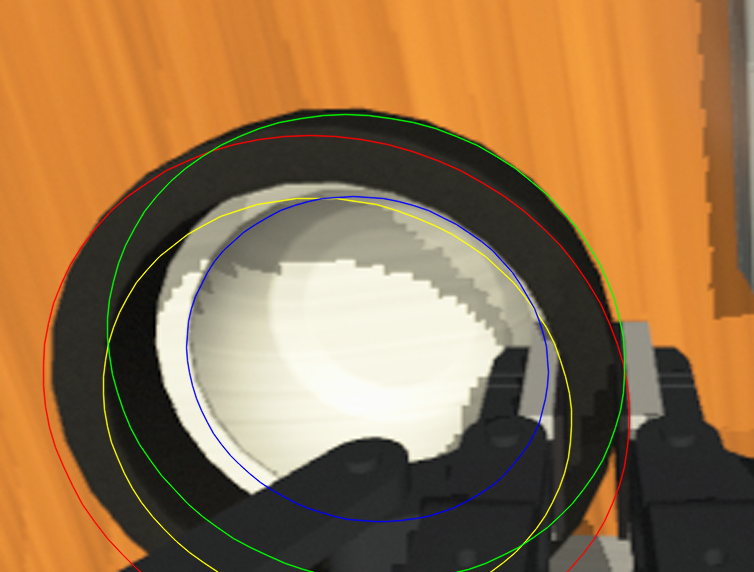

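Emit:
apply_moves(
  increments=[
    [10,-16,-8,0,-0.2,-1.8,1],
    [15,-25,-8,0,0,-2.8,1],
    [18,-30,-8,0,0,-3.3,1],
    [18,-32,-4,0,0,-3.3,1],
    [18,-33,-2,0,0,-3.3,1],
    [18,-34,0,0,0,-3.3,1],
    [18,-35,0,0,0,-3.3,1],
    [18,-36,0,0,0,-3.3,1],
  ],
)

```text
t: 33.35
eef_pos: [0.6041, 0.1938, 0.1421]
tool_rot: [-0.001, 0.988, 0.154, 0.001]
contact_force: [-0.3, 0.1, -1.4]
gripper_width: 0.093
```

```bash
python3 - <<'E'
from h import *
st();
arc(rim((.5595,.412),.14,.0445),8,g=1)
E
```

```text
t 33.35 p [0.6041 0.1938 0.1421] x [0.953 0.304 0.001] z [ 0.001  0.002 -1.   ] w 0.09260184670640159 F [-0.3  0.1 -1.4] q [-0.66  0.5   0.35  1.74 -0.21  0.94  0.08]
[[12.5, -26.3, 0.3, -0.1, -0.1, -2.3, 1.0],[12.5, -26.8, 0.3, 0.0, 0.0, -2.3, 1.0],[12.5, -27.3, 0.3, 0.0, 0.0, -2.3, 1.0],[12.5, -27.8, 0.3, 0.0, 0.0, -2.3, 1.0],[12.5, -28.4, 0.3, 0.0, 0.0, -2.3, 1.0],[12.5, -28.9, 0.3, 0.0, 0.0, -2.3, 1.0],[12.5, -29.4, 0.3, 0.0, 0.0, -2.3, 1.0],[12.5, -30.0, 0.3, 0.0, 0.0, -2.3, 1.0]]
```

Emit:
apply_moves(
  increments=[
    [12.5,-27,0,0,0,-2.5,1],
    [13,-31,0,0,0,-2.7,1],
    [13,-32,0,0,0,-2.7,1],
    [13,-33,0,0,0,-2.7,1],
    [13,-33,0,0,0,-2.7,1],
    [12,-28,0,0,0,-2.4,1],
    [9,-18,0,0,0,-1.5,1],
    [0,0,0,0,0,0,1],
  ],
)

```text
t: 34.35
eef_pos: [0.5897, 0.4282, 0.1385]
tool_rot: [-0.001, 0.95, 0.311, -0.003]
contact_force: [-0.5, -0.0, -2.0]
gripper_width: 0.1
```

```bash
python3 - <<'E'
from h import *
st();
t=rim((.5595,.412),.1,.0445); go(t,t[:2])
E
```

```text
t 34.35 p [0.5897 0.4282 0.1385] x [ 0.806  0.591 -0.005] z [-0.005 -0.    -1.   ] w 0.09963025116618293 F [-0.5 -0.  -2. ] q [-0.87  0.64  0.24  1.48 -0.17  1.04  0.05]
shift [10.8 -4.8 38.4] rot [-0.16  0.27 -0.1 ]
```

Emit:
apply_moves(
  increments=[
    [5,-1,5,0,0.2,0,1],
    [5,-1,10,0,0,0,1],
    [0,0,12,0,0,0,1],
    [0,0,8,0,0,0,1],
    [0,0,3,0,0,0,1],
    [0,0,0,0,0,0,1],
    [0,0,0,0,0,0,1],
    [0,0,0,0,0,0,1],
  ],
)

```text
t: 35.35
eef_pos: [0.5995, 0.4298, 0.0975]
tool_rot: [0.001, 0.952, 0.308, -0.001]
contact_force: [-0.7, -0.0, -1.8]
gripper_width: 0.095
```

```bash
python3 - <<'E'
from h import *
st();cap('wrist','w21')
t=rim((.5595,.412),.051,.0445); go(t,t[:2])
p,r,o=pose();l=p+r.apply([-.0445,-.0025,0])
overlay('w21','w21o',lidov(l,p[2]-.007)+lidov((.5595,.412),.025)[:2],(50,110,340,345),2.5)
E
```

```text
t 35.35 p [0.5995 0.4298 0.0975] x [ 0.811  0.585 -0.003] z [-0.002 -0.002 -1.   ] w 0.0953164889036546 F [-0.7 -0.  -1.8] q [-0.86  0.7   0.24  1.49 -0.18  0.98  0.05]
shift [ 1.7 -9.4 46.6] rot [ 0.03  0.16 -0.54]
```

View pics/w21o.png

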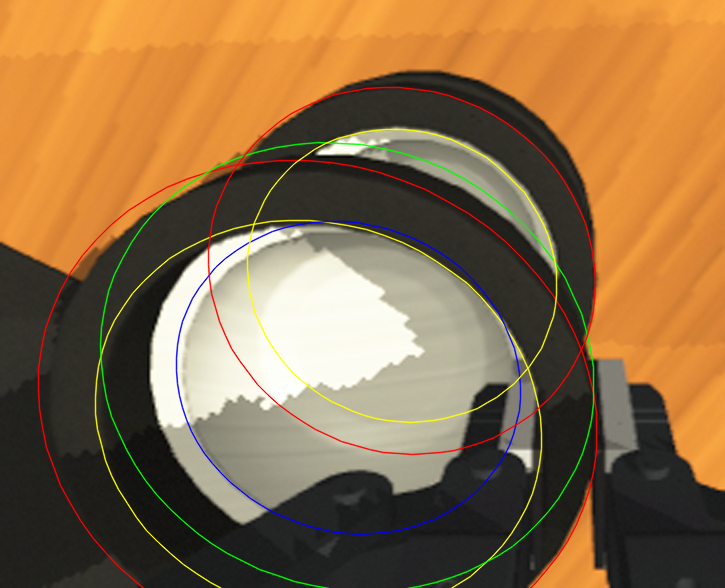

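Emit:
apply_moves(
  increments=[
    [1.5,-5,0,0,0,-0.4,1],
    [0,-3,5,0,0,0,1],
    [0,0,10,0,0,0,1],
    [0,0,10,0,0,0,1],
    [0,0,4,0,0,0,1],
    [0,0,0,0,0,0,1],
    [0,0,0,0,0,0,1],
    [0,0,0,0,0,0,1],
  ],
)

```text
t: 36.4
eef_pos: [0.5955, 0.4377, 0.0663]
tool_rot: [0.001, 0.95, 0.311, -0.001]
contact_force: [0.0, -0.4, -2.3]
gripper_width: 0.093
```

```bash
python3 - <<'E'
from h import *
st();cap('wrist','w22');save('w22','w22a',(50,110,340,345),2.5)
t=rim((.5595,.412),.051,.0445); go(t,t[:2])
E
```

```text
t 36.4 p [0.5955 0.4377 0.0663] x [ 0.806  0.591 -0.003] z [-0.002 -0.002 -1.   ] w 0.09301234063636832 F [ 0.  -0.4 -2.3] q [-0.86  0.73  0.23  1.5  -0.19  0.94  0.05]
shift [ 0.2 -0.6 15.4] rot [ 0.03  0.17 -0.1 ]
```

View pics/w22a.png

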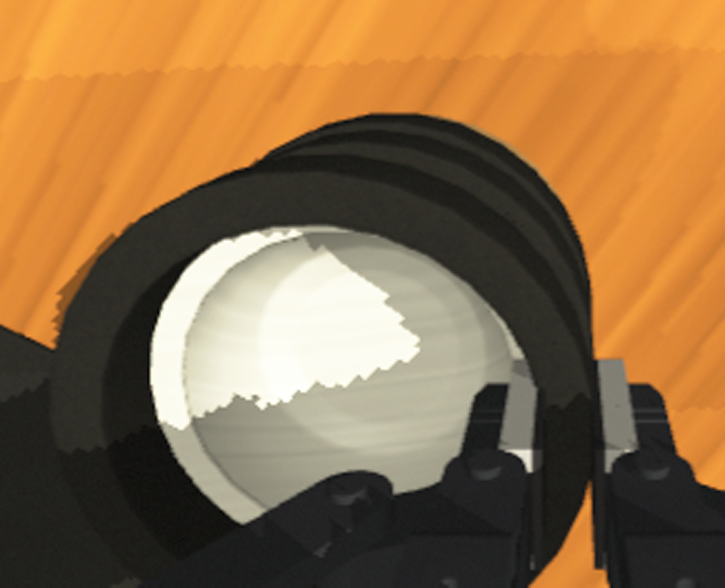

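Lid C is partly in the stack. Lowering.

Emit:
apply_moves(
  increments=[
    [0,0.5,5,0,0,0,1],
    [0,0,5,0,0,0,1],
    [0,0,2.5,0,0,0,1],
    [0,0,2,0,0,0,1],
    [0,0,1.5,0,0,0,1],
    [0,0,1,0,0,0,1],
    [0,0,0,0,0,0,1],
    [0,0,0,0,0,0,1],
  ],
)

```text
t: 37.45
eef_pos: [0.597, 0.4384, 0.0513]
tool_rot: [-0.0, 0.95, 0.311, 0.0]
contact_force: [-0.7, -0.1, 1.4]
gripper_width: 0.096
```

```bash
python3 - <<'E'
from h import *
st();cap('wrist','w23');save('w23','w23a',(50,110,340,345),2.5)
t=rim((.5595,.412),.051,.0445); go(t,t[:2])
E
```

```text
t 37.45 p [0.597  0.4384 0.0513] x [0.806 0.592 0.   ] z [ 0.  0. -1.] w 0.09555129372194195 F [-0.7 -0.1  1.4] q [-0.86  0.75  0.22  1.5  -0.19  0.91  0.06]
shift [-1.3 -0.9  0.3] rot [-0.01 -0.03 -0.1 ]
```

View pics/w23a.png

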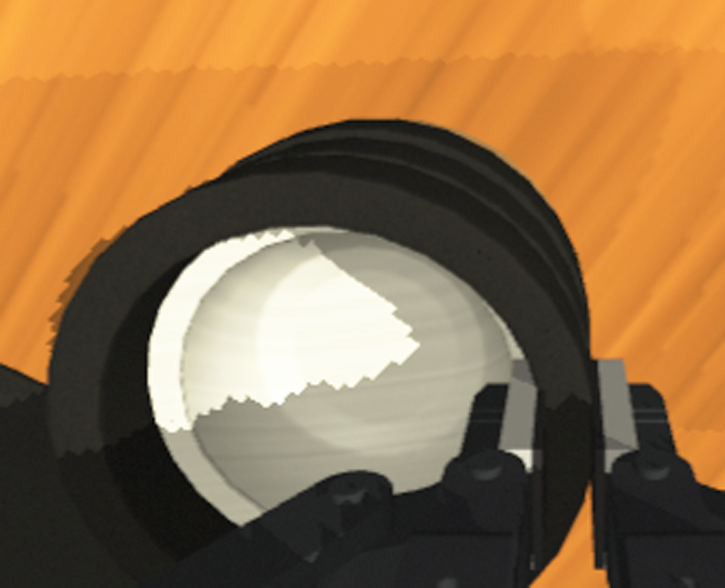

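Seated at the expected height; release, lift and check the whole bench.

Emit:
apply_moves(
  increments=[
    [0,0,0,0,0,0,0.5],
    [0,0,0,0,0,0,0.1],
    [0,0,0,0,0,0,0],
    [0,0,0,0,0,0,-0.3],
    [0,0,-15,0,0,0,-0.3],
    [0,0,-25,0,0,0,-0.5],
    [0,0,-30,0,0,0,-1],
    [0,0,-30,0,0,0,-1],
  ],
)

```text
t: 38.5
eef_pos: [0.5962, 0.4376, 0.1536]
tool_rot: [0.001, 0.95, 0.311, -0.001]
contact_force: [0.1, 0.7, -0.6]
gripper_width: 0.999
```

```bash
python3 - <<'E'
from h import *
st();cap('wrist','w24');p=pose()[0]
overlay('w24','w24o',lidov((.5595,.412),.044),(60,100,360,325),2.5)
cap('top','t24')
D=(.644,-.2345); a=rim(D,.2); th=np.arctan2(a[1],a[0])+.075; r_=.70
arc([r_*np.cos(th),r_*np.sin(th),.20],16)
E
```

```text
t 38.5 p [0.5962 0.4376 0.1536] x [ 0.806  0.591 -0.003] z [-0.002 -0.002 -1.   ] w 0.9987040456493768 F [ 0.1  0.7 -0.6] q [-0.87  0.64  0.25  1.44 -0.17  1.08  0.04]
[[-3.8, 41.9, -2.7, 0.0, -0.3, 3.2, -1.0],[-3.8, 41.8, -2.7, 0.0, 0.0, 3.2, -1.0],[-3.8, 41.6, -2.7, 0.0, 0.0, 3.2, -1.0],[-3.8, 41.5, -2.7, 0.0, 0.0, 3.2, -1.0],[-3.8, 41.3, -2.7, 0.0, 0.0, 3.2, -1.0],[-3.8, 41.2, -2.7, 0.0, 0.0, 3.2, -1.0],[-3.8, 41.0, -2.7, 0.0, 0.0, 3.2, -1.0],[-3.8, 40.9, -2.7, 0.0, 0.0, 3.2, -1.0]]
[[-3.8, 40.7, -2.7, 0.0, 0.0, 3.2, -1.0],[-3.8, 40.6, -2.7, 0.0, 0.0, 3.2, -1.0],[-3.8, 40.4, -2.7, 0.0, 0.0, 3.2, -1.0],[-3.8, 40.3, -2.7, 0.0, 0.0, 3.2, -1.0],[-3.8, 40.1, -2.7, 0.0, 0.0, 3.2, -1.0],[-3.8, 40.0, -2.7, 0.0, 0.0, 3.2, -1.0],[-3.8, 39.8, -2.7, 0.0, 0.0, 3.2, -1.0],[-3.8, 39.7, -2.7, 0.0, 0.0, 3.2, -1.0]]
```

View pics/w24o.png

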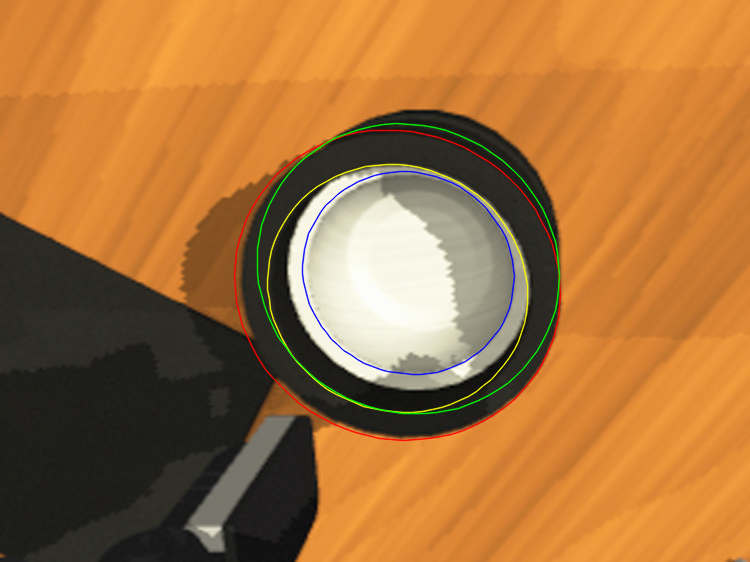

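View pics/t24.png

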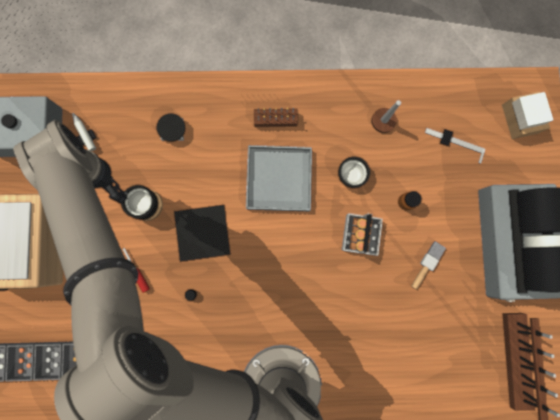

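Emit:
apply_moves(
  increments=[
    [0,25,-12,0,-0.2,2,-1],
    [-3,42,-10,0,0,3.3,-1],
    [-4,45,-10,0,0,3.5,-1],
    [-4,45,-8,0,0,3.5,-1],
    [-4,45,-4,0,0,3.5,-1],
    [-4,45,0,0,0,3.5,-1],
    [-4,45,0,0,0,3.5,-1],
    [-4,45,0,0,0,3.5,-1],
  ],
)

```text
t: 39.6
eef_pos: [0.7173, 0.1028, 0.2058]
tool_rot: [0.002, 0.997, 0.072, 0.001]
contact_force: [1.0, 0.3, -0.8]
gripper_width: 1.002
```

```bash
python3 - <<'E'
from h import *
st()
D=(.644,-.2345); a=rim(D,.2); th=np.arctan2(a[1],a[0])+.075; r_=.70
arc([r_*np.cos(th),r_*np.sin(th),.20],8)
E
```

```text
t 39.6 p [0.7173 0.1028 0.2058] x [0.99  0.144 0.001] z [ 0.002 -0.004 -1.   ] w 1.0021332484906476 F [ 1.   0.3 -0.8] q [-0.49  0.59  0.41  1.45 -0.24  1.15  0.1 ]
[[-4.2, 37.5, 0.9, 0.3, -0.1, 3.0, -1.0],[-4.1, 37.4, 0.7, 0.0, 0.0, 3.0, -1.0],[-4.1, 37.2, 0.7, 0.0, 0.0, 3.0, -1.0],[-4.1, 37.1, 0.7, 0.0, 0.0, 3.0, -1.0],[-4.1, 36.9, 0.7, 0.0, 0.0, 3.0, -1.0],[-4.1, 36.8, 0.7, 0.0, 0.0, 3.0, -1.0],[-4.1, 36.6, 0.7, 0.0, 0.0, 3.0, -1.0],[-4.0, 36.4, 0.7, 0.0, 0.0, 3.0, -1.0]]
```

Emit:
apply_moves(
  increments=[
    [-4,44,1,0.2,0,3.5,-1],
    [-4,44,1,0,0,3.5,-1],
    [-4,44,1,0,0,3.5,-1],
    [-4,42,1,0,0,3.5,-1],
    [-4,42,1,0,0,3.5,-1],
    [-4,36,1,0,0,3.0,-1],
    [-4,24,0,0,0,2.2,-0.4],
    [-1,8,0,0,0,1,-0.4],
  ],
)

```text
t: 40.6
eef_pos: [0.6708, -0.2105, 0.2041]
tool_rot: [0.005, 0.988, -0.157, 0.0]
contact_force: [0.9, 0.1, -0.2]
gripper_width: 0.705
```

```bash
python3 - <<'E'
from h import *
st();cap('wrist','w25')
c=(.644,-.2345)
overlay('w25','w25o',lidov(c),(130,110,410,320),2.8)
t=rim(c,.05); go(t,t[:2])
E
```

```text
t 40.6 p [ 0.6708 -0.2105  0.2041] x [ 0.951 -0.31   0.003] z [-0.001 -0.01  -1.   ] w 0.7048518971165607 F [ 0.9  0.1 -0.2] q [-0.15  0.58  0.55  1.52 -0.31  1.13  0.15]
shift [ 26.7  30.5 154.5] rot [ 0.61 -0.16  1.92]
```

View pics/w25o.png

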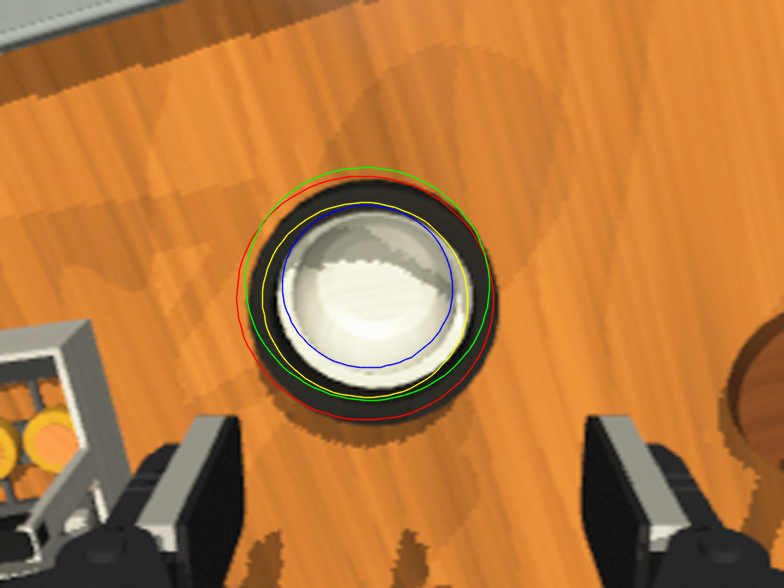

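Emit:
apply_moves(
  increments=[
    [3,4,10,0.5,0,0.3,-0.2],
    [5,5,22,0,0,0.3,-0.2],
    [5,6,28,0,0,0.3,-0.2],
    [5,6,28,0,0,0.3,-0.2],
    [5,6,28,0,0,0.3,-0.2],
    [5,4,20,0,0,0.3,-0.2],
    [0,0,10,0,0,0,-0.2],
    [0,0,0,0,0,0,-0.2],
  ],
)

```text
t: 41.65
eef_pos: [0.6908, -0.2396, 0.0432]
tool_rot: [-0.002, 0.986, -0.167, -0.002]
contact_force: [-0.7, -0.4, 0.7]
gripper_width: 0.6
```

```bash
python3 - <<'E'
from h import *
st();cap('wrist','w26')
c=(.6464,-.236)
overlay('w26','w26o',lidov(c),(70,130,360,340),2.6)
t=rim(c,.007); go(t,t[:2])
E
```

```text
t 41.65 p [ 0.6908 -0.2396  0.0432] x [ 0.945 -0.328 -0.005] z [-0.003  0.006 -1.   ] w 0.5997360199451744 F [-0.7 -0.4  0.7] q [-0.05  0.79  0.47  1.54 -0.42  0.92  0.23]
shift [ 1.6 12.  36.9] rot [-0.24  0.2   0.88]
```

View pics/w26o.png

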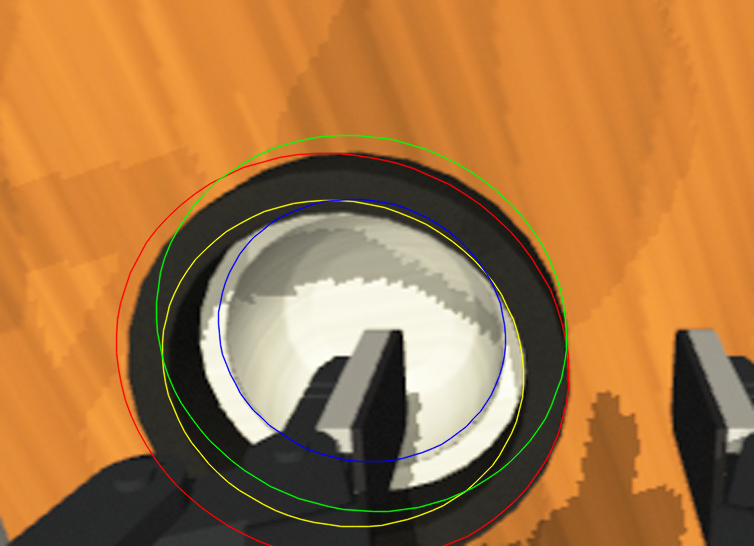

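Emit:
apply_moves(
  increments=[
    [1,6,0,-0.2,0.2,0.5,-0.2],
    [0.5,5,5,0,0,0.4,-0.2],
    [0,0,10,0,0,0,-0.2],
    [0,0,12,0,0,0,-0.2],
    [0,0,6,0,0,0,-0.2],
    [0,0,2,0,0,0,-0.2],
    [0,0,0,0,0,0,-0.2],
    [0,0,0,0,0,0,-0.2],
  ],
)

```text
t: 42.7
eef_pos: [0.6905, -0.2516, 0.0093]
tool_rot: [-0.0, 0.985, -0.175, 0.002]
contact_force: [0.6, -0.2, 0.2]
gripper_width: 0.599
```

```bash
python3 - <<'E'
from h import *
st()
c=(.6464,-.236)
t=rim(c,.007); go(t,t[:2])
E
```

```text
t 42.7 p [ 0.6905 -0.2516  0.0093] x [ 0.939 -0.344  0.004] z [ 0.004 -0.    -1.   ] w 0.5992658759224998 F [ 0.6 -0.2  0.2] q [-0.02  0.83  0.46  1.55 -0.44  0.86  0.24]
shift [-1.8  0.5  2.3] rot [-0.07 -0.25 -0.05]
```

Emit:
apply_moves(
  increments=[
    [-1,0,2,0,0,0,0.4],
    [0,0,0,0,0,0,1],
    [0,0,0,0,0,0,1],
    [0,0,0,0,0,0,1],
    [0,0,0,0,0,0,1],
    [0,0,0,0,0,0,1],
    [0,0,-6,0,0,0,1],
    [0,0,-15,0,0,0,1],
  ],
)

```text
t: 43.7
eef_pos: [0.6886, -0.2508, 0.0283]
tool_rot: [-0.0, 0.985, -0.175, 0.001]
contact_force: [0.5, -0.1, -1.3]
gripper_width: 0.091
```

Emit:
apply_moves(
  increments=[
    [0,0,-25,0,0,0,1],
    [0,0,-30,0,0,0,1],
    [0,0,-30,0,0,0,1],
    [0,0,-30,0,0,0,1],
    [0,0,-10,0,0,0,1],
    [0,0,0,0,0,0,1],
    [0,0,0,0,0,0,1],
    [0,0,0,0,0,0,1],
  ],
)

```text
t: 44.7
eef_pos: [0.6879, -0.2506, 0.1608]
tool_rot: [-0.001, 0.985, -0.175, 0.002]
contact_force: [1.1, -0.0, -2.1]
gripper_width: 0.092
```

```bash
python3 - <<'E'
from h import *
st();cap('wrist','w27');p,r,o=pose();l=p+r.apply([-.0445,0,0])
overlay('w27','w27o',lidov(l,p[2]-.007),(50,130,340,350),2.6)
arc(rim((.5595,.412),.16,.0445),16,g=1)
E
```

```text
t 44.7 p [ 0.6879 -0.2506  0.1608] x [ 0.939 -0.344  0.004] z [ 0.004  0.    -1.   ] w 0.09218275800876616 F [ 1.1 -0.  -2.1] q [-0.07  0.67  0.54  1.48 -0.36  1.09  0.19]
[[-1.0, -45.0, 0.1, -0.1, -0.2, -3.5, 1.0],[-1.0, -45.0, 0.0, 0.0, 0.0, -3.5, 1.0],[-1.0, -45.1, 0.0, 0.0, 0.0, -3.5, 1.0],[-1.0, -45.1, 0.0, 0.0, 0.0, -3.5, 1.0],[-1.0, -45.1, 0.0, 0.0, 0.0, -3.5, 1.0],[-1.0, -45.2, 0.0, 0.0, 0.0, -3.5, 1.0],[-1.0, -45.2, 0.0, 0.0, 0.0, -3.5, 1.0],[-1.0, -45.2, 0.0, 0.0, 0.0, -3.5, 1.0]]
[[-1.0, -45.2, 0.0, 0.0, 0.0, -3.5, 1.0],[-1.0, -45.3, 0.0, 0.0, 0.0, -3.5, 1.0],[-1.0, -45.3, 0.0, 0.0, 0.0, -3.5, 1.0],[-1.0, -45.3, 0.0, 0.0, 0.0, -3.5, 1.0],[-1.0, -45.4, 0.0, 0.0, 0.0, -3.5, 1.0],[-1.0, -45.4, 0.0, 0.0, 0.0, -3.5, 1.0],[-1.0, -45.4, 0.0, 0.0, 0.0, -3.5, 1.0],[-0.9, -45.4, 0.0, 0.0, 0.0, -3.5, 1.0]]
```

View pics/w27o.png

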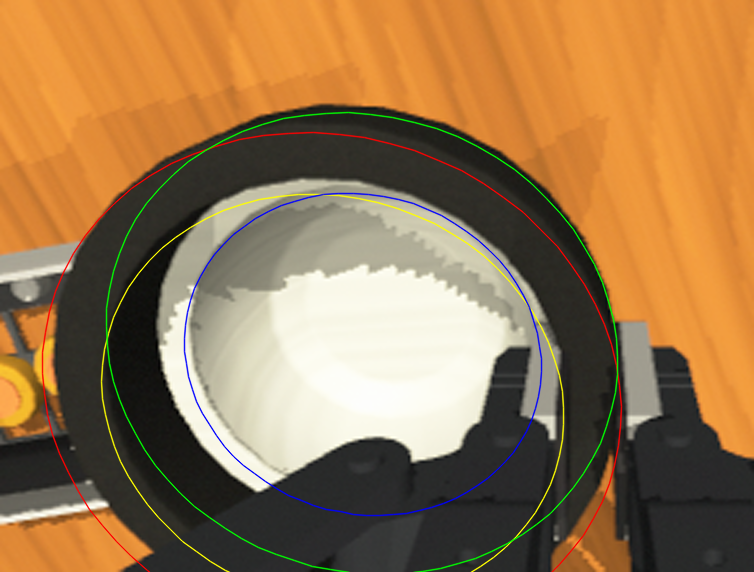

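Emit:
apply_moves(
  increments=[
    [0,-15,-3,0,0,-1.2,1],
    [0,-30,-3,0,0,-2.3,1],
    [-1,-40,-3,0,0,-3.1,1],
    [-1,-45,0,0,0,-3.5,1],
    [-1,-45,0,0,0,-3.5,1],
    [-1,-45,0,0,0,-3.5,1],
    [-1,-45,0,0,0,-3.5,1],
    [-1,-45,0,0,0,-3.5,1],
  ],
)

```text
t: 45.75
eef_pos: [0.7336, 0.079, 0.1702]
tool_rot: [-0.003, 0.999, 0.05, 0.002]
contact_force: [0.4, 0.7, -2.1]
gripper_width: 0.089
```

Emit:
apply_moves(
  increments=[
    [-1,-45,0,0,0,-3.5,1],
    [-1,-45,0,0,0,-3.5,1],
    [-1,-45,0,0,0,-3.5,1],
    [-1,-45,0,0,0,-3.5,1],
    [-1,-45,0,0,0,-3.5,1],
    [-1,-40,0,0,0,-3.1,1],
    [-1,-30,0,0,0,-2.4,1],
    [0,-15,0,0,0,-1.2,1],
  ],
)

```text
t: 46.75
eef_pos: [0.6212, 0.4115, 0.1734]
tool_rot: [-0.008, 0.958, 0.285, 0.003]
contact_force: [-0.8, 0.7, -1.8]
gripper_width: 0.087
```

```bash
python3 - <<'E'
from h import *
st()
arc(rim((.5595,.412),.14,.0445),8,g=1)
E
```

```text
t 46.75 p [0.6212 0.4115 0.1734] x [0.838 0.546 0.011] z [ 0.002  0.018 -1.   ] w 0.08704305125194252 F [-0.8  0.7 -1.8] q [-0.83  0.63  0.27  1.42 -0.19  1.1   0.05]
[[-0.8, -4.6, 4.2, -0.8, -0.7, -0.4, 1.0],[-0.8, -4.6, 4.2, 0.0, 0.0, -0.4, 1.0],[-0.8, -4.6, 4.2, 0.0, 0.0, -0.4, 1.0],[-0.8, -4.6, 4.2, 0.0, 0.0, -0.4, 1.0],[-0.8, -4.6, 4.2, 0.0, 0.0, -0.4, 1.0],[-0.8, -4.6, 4.2, 0.0, 0.0, -0.4, 1.0],[-0.8, -4.6, 4.2, 0.0, 0.0, -0.4, 1.0],[-0.7, -4.6, 4.2, 0.0, 0.0, -0.4, 1.0]]
```

Emit:
apply_moves(
  increments=[
    [-1,-8,6,-0.8,-0.7,-0.8,1],
    [-1,-9,7,0,0,-0.8,1],
    [-1,-9,7,0,0,-0.8,1],
    [-1,-6,7,0,0,-0.6,1],
    [0,0,6,0,0,0,1],
    [0,0,0,0,0,0,1],
    [0,0,0,0,0,0,1],
    [0,0,0,0,0,0,1],
  ],
)

```text
t: 47.75
eef_pos: [0.6002, 0.4342, 0.1377]
tool_rot: [0.002, 0.951, 0.31, -0.001]
contact_force: [-0.7, -0.6, -2.1]
gripper_width: 0.091
```

```bash
python3 - <<'E'
from h import *
st()
t=rim((.5595,.412),.115,.0445); go(t,t[:2])
E
```

```text
t 47.75 p [0.6002 0.4342 0.1377] x [ 0.808  0.589 -0.003] z [-0.    -0.004 -1.   ] w 0.09089291394993729 F [-0.7 -0.6 -2.1] q [-0.87  0.66  0.26  1.45 -0.18  1.05  0.05]
shift [-1.4 -6.3 22.7] rot [ 0.2   0.15 -0.27]
```

Emit:
apply_moves(
  increments=[
    [-1.4,-3.5,4,0.2,0,-0.2,1],
    [0,0,8,0,0,0,1],
    [0,0,7,0,0,0,1],
    [0,0,3,0,0,0,1],
    [0,0,0,0,0,0,1],
    [0,0,0,0,0,0,1],
    [0,0,0,0,0,0,1],
    [0,0,0,0,0,0,1],
  ],
)

```text
t: 48.75
eef_pos: [0.5971, 0.4363, 0.1146]
tool_rot: [0.0, 0.95, 0.312, -0.001]
contact_force: [-0.9, -0.4, -1.3]
gripper_width: 0.092
```

```bash
python3 - <<'E'
from h import *
st();cap('wrist','w28')
t=rim((.5595,.412),.070,.0445); go(t,t[:2])
p,r,o=pose();l=p+r.apply([-.0445,-.0025,0])
overlay('w28','w28o',lidov(l,p[2]-.007)+lidov((.5595,.412),.044)[:2],(50,110,340,345),2.5)
E
```

```text
t 48.75 p [0.5971 0.4363 0.1146] x [ 0.806  0.592 -0.002] z [-0.002 -0.001 -1.   ] w 0.09185727533722307 F [-0.9 -0.4 -1.3] q [-0.87  0.68  0.25  1.47 -0.18  1.01  0.05]
shift [-0.1 -2.7 44.6] rot [-0.01  0.11 -0.07]
```

View pics/w28o.png

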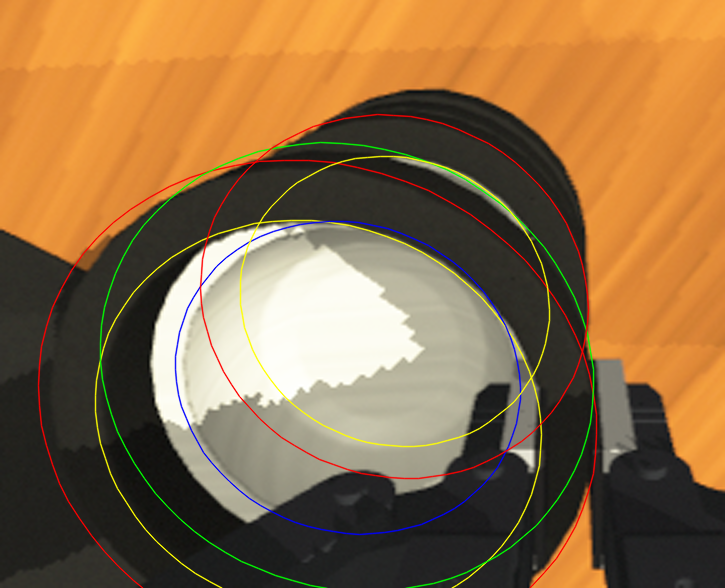

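Emit:
apply_moves(
  increments=[
    [0,-0.4,8,0,0,0,1],
    [0,0,10,0,0,0,1],
    [0,0,8,0,0,0,1],
    [0,0,4,0,0,0,1],
    [0,0,0,0,0,0,1],
    [0,0,0,0,0,0,1],
    [0,0,0,0,0,0,1],
    [0,0,0,0,0,0,1],
  ],
)

```text
t: 49.8
eef_pos: [0.5967, 0.4366, 0.0823]
tool_rot: [0.0, 0.95, 0.312, -0.001]
contact_force: [-0.0, -0.3, -1.5]
gripper_width: 0.089
```

```bash
python3 - <<'E'
from h import *
st();cap('wrist','w29')
t=rim((.5595,.412),.070,.0445); go(t,t[:2])
p,r,o=pose();l=p+r.apply([-.0445,-.0025,0])
overlay('w29','w29o',lidov(l,p[2]-.007)+lidov((.5595,.412),.044)[:2],(50,110,340,345),2.5)
E
```

```text
t 49.8 p [0.5967 0.4366 0.0823] x [ 0.806  0.592 -0.002] z [-0.002 -0.001 -1.   ] w 0.08943153756531941 F [-0.  -0.3 -1.5] q [-0.87  0.71  0.24  1.49 -0.19  0.96  0.06]
shift [-0.  -2.2 12.3] rot [-0.01  0.12 -0.06]
```

View pics/w29o.png

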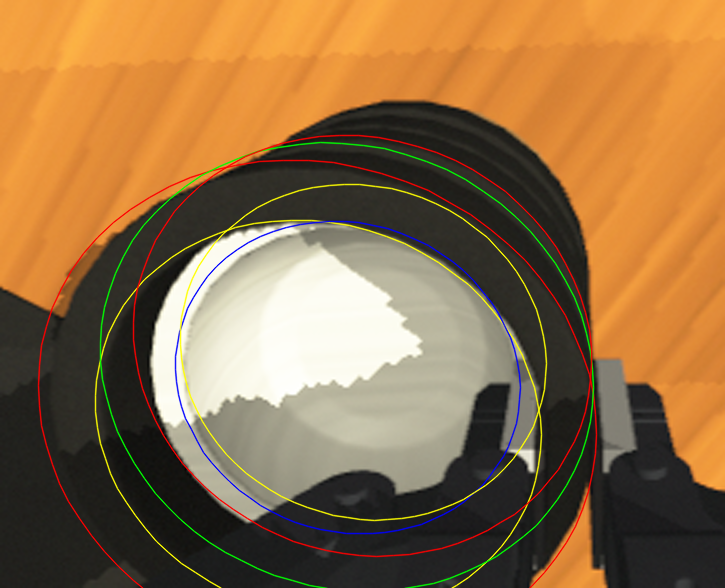

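Emit:
apply_moves(
  increments=[
    [0,0,5,0,0,0,1],
    [0,0,3,0,0,0,1],
    [0,0,2.5,0,0,0,1],
    [0,0,2,0,0,0,1],
    [0,0,1.5,0,0,0,1],
    [0,0,1,0,0,0,1],
    [0,0,0,0,0,0,1],
    [0,0,0,0,0,0,1],
  ],
)

```text
t: 50.85
eef_pos: [0.5981, 0.4377, 0.0706]
tool_rot: [-0.001, 0.95, 0.311, 0.001]
contact_force: [-1.6, -0.3, 2.3]
gripper_width: 0.087
```

```bash
python3 - <<'E'
from h import *
st();cap('wrist','w30');save('w30','w30a',(50,110,340,345),2.5)
t=rim((.5595,.412),.070,.0445); go(t,t[:2])
E
```

```text
t 50.85 p [0.5981 0.4377 0.0706] x [0.806 0.592 0.002] z [ 0.001  0.002 -1.   ] w 0.08674166013790975 F [-1.6 -0.3  2.3] q [-0.87  0.73  0.24  1.5  -0.2   0.94  0.06]
shift [-1.8 -2.2  0.6] rot [-0.06 -0.09 -0.08]
```

View pics/w30a.png

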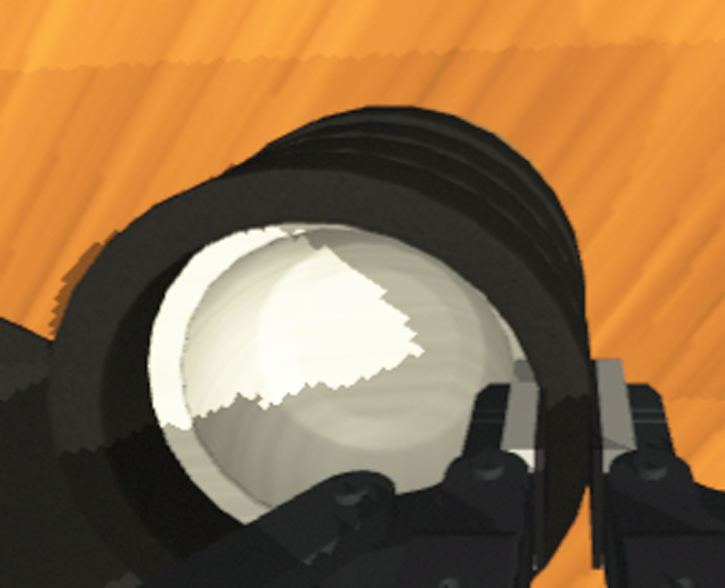

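Seated (z as expected, contact felt). Release and check.

Emit:
apply_moves(
  increments=[
    [0,0,0,0,0,0,0.5],
    [0,0,0,0,0,0,0.1],
    [0,0,0,0,0,0,0],
    [0,0,0,0,0,0,-0.3],
    [0,0,-15,0,0,0,-0.3],
    [0,0,-25,0,0,0,-0.5],
    [0,0,-30,0,0,0,-1],
    [0,0,-30,0,0,0,-1],
  ],
)

```text
t: 51.9
eef_pos: [0.5975, 0.4371, 0.1729]
tool_rot: [-0.0, 0.95, 0.311, -0.0]
contact_force: [0.3, -0.2, -0.2]
gripper_width: 0.999
```

```bash
python3 - <<'E'
from h import *
st();cap('wrist','w31')
overlay('w31','w31o',lidov((.5595,.412),.063),(60,100,360,325),2.5)
cap('top','t31'); cap('scene','s31')
save('t31','t31a',(230,130,430,270),4); save('s31','s31a',(280,60,440,220),4)
E
```

```text
t 51.9 p [0.5975 0.4371 0.1729] x [ 0.806  0.592 -0.001] z [-0.001 -0.    -1.   ] w 0.9988174896046665 F [ 0.3 -0.2 -0.2] q [-0.88  0.63  0.26  1.42 -0.17  1.11  0.04]
```

View pics/w31o.png

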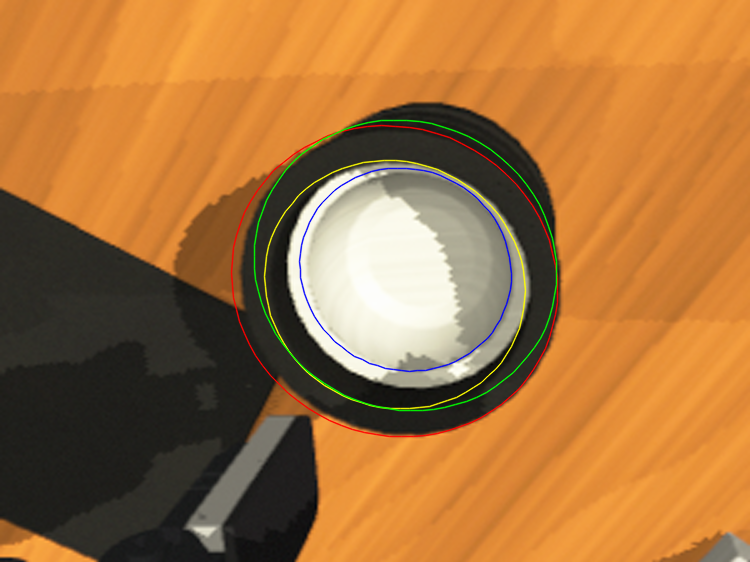

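View pics/t31.png

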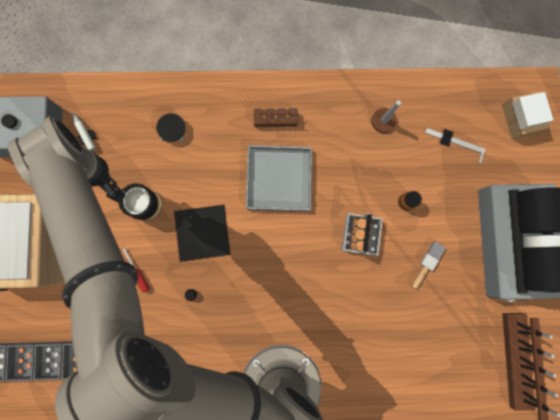

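View pics/s31a.png

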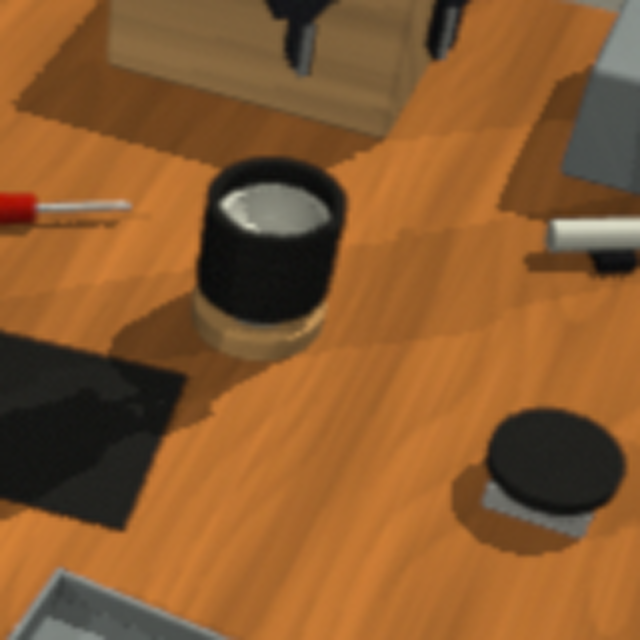

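View pics/t31a.png

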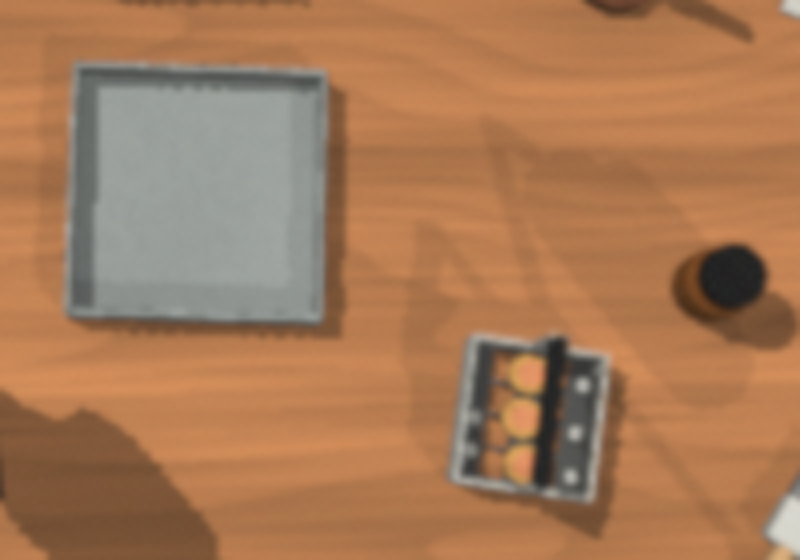

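```bash
python3 - <<'E'
from h import *
T=np.array([.505,-.261,.22]); off=-97.8-np.degrees(np.arctan2(T[1],T[0]));print(off)
arc(T,16,off=off)
E
```

```text
-70.46864656179989
[[-12.7, 50.6, -2.9, -0.1, -0.2, 8.4, -1.0],[-8.8, 50.7, -2.9, 0.0, 0.0, 8.4, -1.0],[-5.0, 50.4, -2.9, 0.0, 0.0, 8.4, -1.0],[-1.2, 49.9, -2.9, 0.0, 0.0, 8.4, -1.0],[2.4, 49.1, -2.9, 0.0, 0.0, 8.4, -1.0],[6.0, 48.1, -2.9, 0.0, 0.0, 8.4, -1.0],[9.3, 46.8, -2.9, 0.0, 0.0, 8.4, -1.0],[12.5, 45.3, -2.9, 0.0, 0.0, 8.4, -1.0]]
[[15.6, 43.6, -2.9, 0.0, 0.0, 8.4, -1.0],[18.4, 41.7, -2.9, 0.0, 0.0, 8.4, -1.0],[21.1, 39.6, -2.9, 0.0, 0.0, 8.4, -1.0],[23.5, 37.3, -2.9, 0.0, 0.0, 8.4, -1.0],[25.7, 34.9, -2.9, 0.0, 0.0, 8.4, -1.0],[27.7, 32.4, -2.9, 0.0, 0.0, 8.4, -1.0],[29.5, 29.8, -2.9, 0.0, 0.0, 8.4, -1.0],[31.0, 27.1, -2.9, 0.0, 0.0, 8.4, -1.0]]
```

Emit:
apply_moves(
  increments=[
    [-6,25,-12,0,-0.1,4.2,-1],
    [-9,45,-10,0,0,7.5,-1],
    [-5,50,-8,0,0,8.4,-1],
    [-1,50,-6,0,0,8.4,-1],
    [2,49,-4,0,0,8.4,-1],
    [6,48,-2,0,0,8.4,-1],
    [9,47,0,0,0,8.4,-1],
    [12,45,0,0,0,8.4,-1],
  ],
)

```text
t: 53.05
eef_pos: [0.6608, 0.0618, 0.2173]
tool_rot: [0.002, 0.968, -0.252, -0.001]
contact_force: [0.5, 0.6, 0.1]
gripper_width: 0.996
```

```bash
python3 - <<'E'
from h import *
st()
T=np.array([.505,-.261,.22]); off=-97.8-np.degrees(np.arctan2(T[1],T[0]))
arc(T,10,off=off)
E
```

```text
t 53.05 p [0.6608 0.0618 0.2173] x [ 0.873 -0.488 -0.001] z [-0.003 -0.004 -1.   ] w 0.9962204899566247 F [0.5 0.6 0.1] q [-0.6   0.51  0.6   1.61 -0.3   1.13 -0.44]
[[12.4, 36.7, -0.1, 0.3, 0.0, 6.9, -1.0],[14.4, 35.4, -0.3, 0.0, 0.0, 6.9, -1.0],[16.2, 34.0, -0.3, 0.0, 0.0, 6.9, -1.0],[18.0, 32.6, -0.3, 0.0, 0.0, 6.9, -1.0],[19.6, 31.0, -0.3, 0.0, 0.0, 6.9, -1.0],[21.0, 29.4, -0.3, 0.0, 0.0, 6.9, -1.0],[22.4, 27.7, -0.3, 0.0, 0.0, 6.9, -1.0],[23.6, 25.9, -0.3, 0.0, 0.0, 6.9, -1.0]]
[[24.7, 24.1, -0.3, 0.0, 0.0, 6.9, -1.0],[25.7, 22.3, -0.3, 0.0, 0.0, 6.9, -1.0]]
```

Emit:
apply_moves(
  increments=[
    [13,38,0,0.2,0,7.3,-1],
    [16,40,0,0,0,7.9,-1],
    [19,38,0,0,0,7.9,-1],
    [21,36,0,0,0,7.9,-1],
    [23,34,0,0,0,7.9,-1],
    [25,30,0,0,0,7.9,-1],
    [24,24,0,0,0,7,-1],
    [18,15,0,0,0,4,-1],
  ],
)

```text
t: 54.05
eef_pos: [0.5256, -0.2422, 0.2205]
tool_rot: [-0.002, -0.698, 0.717, -0.0]
contact_force: [-0.0, 0.2, -0.6]
gripper_width: 1.0
```

```bash
python3 - <<'E'
from h import *
st()
T=np.array([.505,-.261,.22]); 
go(T,[-.137,-.99])
E
```

```text
t 54.05 p [ 0.5256 -0.2422  0.2205] x [-0.027 -1.     0.004] z [-0.003 -0.004 -1.   ] w 1.0001750571872066 F [-0.   0.2 -0.6] q [-0.38  0.44  0.94  1.82 -0.39  1.08 -0.89]
shift [19.3 20.1  0.6] rot [ 0.14 -0.23  6.34]
```

Emit:
apply_moves(
  increments=[
    [5,5,0,0,0,1.5,-1],
    [4,5,0,0,0,1.5,-1],
    [3,3,0,0,0,1,-1],
    [0,0,0,0,0,0,-1],
    [0,0,0,0,0,0,-1],
    [0,0,0,0,0,0,-1],
    [0,0,0,0,0,0,-1],
    [0,0,0,0,0,0,-1],
  ],
)

```text
t: 55.05
eef_pos: [0.5125, -0.2521, 0.2203]
tool_rot: [-0.002, -0.672, 0.74, 0.0]
contact_force: [1.0, 0.4, 1.0]
gripper_width: 0.999
```

```bash
python3 - <<'E'
from h import *
st();cap('wrist','w32')
T=np.array([.505,-.261,.22]); 
go(T,[-.137,-.99])
E
```

```text
t 55.05 p [ 0.5125 -0.2521  0.2203] x [-0.096 -0.995  0.003] z [-0.003 -0.002 -1.   ] w 0.9988097356121785 F [1.  0.4 1. ] q [-0.38  0.43  0.97  1.84 -0.39  1.08 -0.93]
shift [9.6 6.6 0.3] rot [ 0.15 -0.16  2.34]
```

View pics/w32.png

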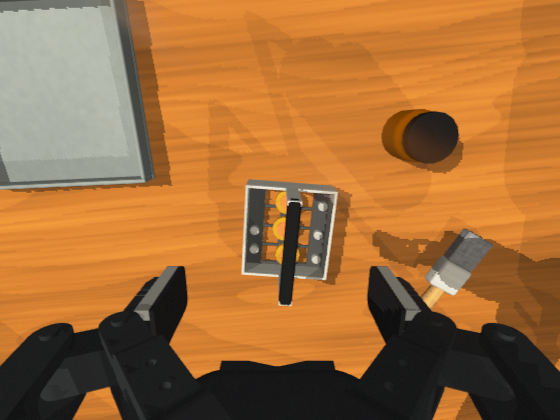

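```bash
python3 - <<'E'
from h import *
P=lambda u,v,z:px('w32',u,v,z)[:2]
a,b=P(294.5,202,.097),P(286,304,.097); print(a,b,(a+b)/2,np.linalg.norm(a-b), (b-a)/np.linalg.norm(a-b))
Q=np.array([P(*q,.036) for q in((247,184),(338,189),(329,279),(242,272))]);print(Q.round(4),Q.mean(0),np.linalg.norm(np.roll(Q,-1,0)-Q,axis=1))
print('jar',P(431,137,.075))
save('w32','w32a',(200,150,400,330),4)
E
```

```text
[ 0.50868008 -0.26872893] [ 0.39781036 -0.2507401 ] [ 0.45324522 -0.25973451] 0.11231960003796466 [-0.98709147  0.16015751]
[[ 0.5184 -0.2187]
 [ 0.5024 -0.3217]
 [ 0.388  -0.3059]
 [ 0.4084 -0.1986]] [ 0.45428346 -0.26121338] [0.10421151 0.11552579 0.10925368 0.11180229]
jar [ 0.55470298 -0.40631544]
```

View pics/w32a.png

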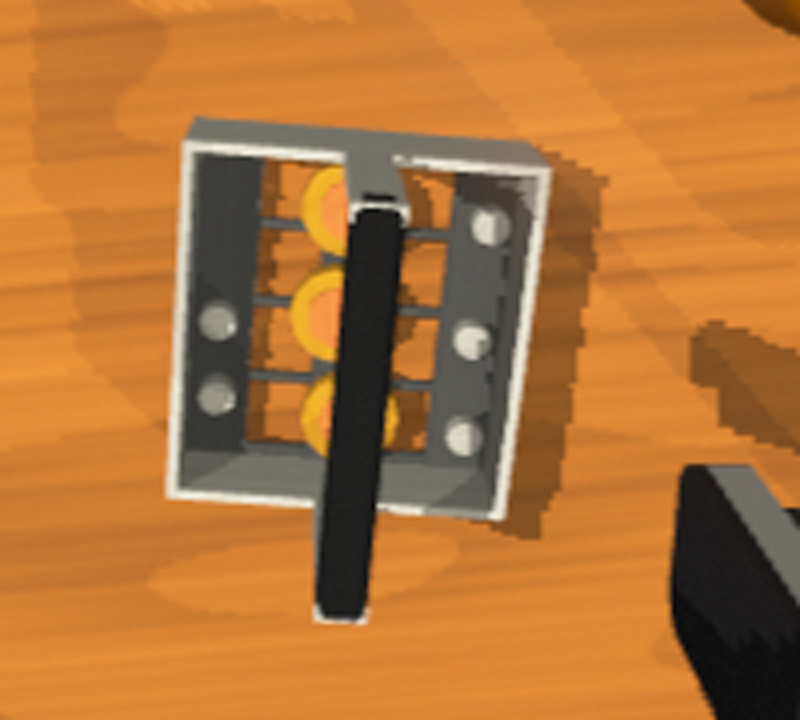

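```bash
python3 - <<'E'
from h import *
go([.4535,-.260,.11],[-.160,-.987])
E
```

```text
shift [ 13.2  57.7 110.5] rot [ 0.15 -0.16  3.67]
```

Emit:
apply_moves(
  increments=[
    [1,6,10,0.1,-0.1,0.5,-0.3],
    [2,8,15,0,0,0.5,-0.3],
    [2,10,18,0,0,0.6,-0.3],
    [3,10,20,0,0,0.7,-0.3],
    [2,10,20,0,0,0.7,-0.3],
    [2,8,15,0,0,0.6,-0.3],
    [1,4,8,0,0,0,-0.3],
    [0,0,0,0,0,0,-0.3],
  ],
)

```text
t: 56.1
eef_pos: [0.4477, -0.258, 0.1062]
tool_rot: [-0.002, -0.646, 0.763, 0.002]
contact_force: [-0.3, -0.0, 0.2]
gripper_width: 0.651
```

```bash
python3 - <<'E'
from h import *
st();cap('wrist','w33')
go([.4535,-.260,.06],[-.160,-.987])
E
```

```text
t 56.1 p [ 0.4477 -0.258   0.1062] x [-0.166 -0.986  0.001] z [-0.005  0.    -1.   ] w 0.6506682559448466 F [-0.3 -0.   0.2] q [-0.28  0.49  0.89  2.07 -0.52  0.82 -0.82]
shift [ 0.9 -5.7 46.5] rot [ 0.26 -0.05 -0.3 ]
```

View pics/w33.png

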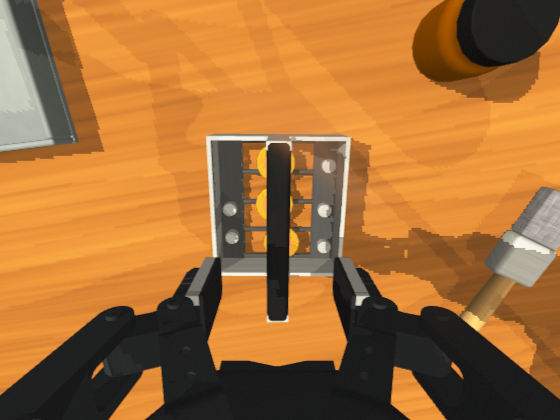

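```bash
python3 - <<'E'
from h import *
P=lambda u,v,z:px('w33',u,v,z)[:2]
a,b=P(279.3,143,.097),P(278,320,.097); print(a,b,(a+b)/2,np.linalg.norm(a-b), (b-a)/np.linalg.norm(a-b))
d=(b-a)/np.linalg.norm(a-b); go([*(a+b)/2,.06],[d[0]*0-d[1],d[0]])
E
```

```text
[ 0.50845424 -0.26934402] [ 0.39769849 -0.25010306] [ 0.45307637 -0.25972354] 0.1124146400669734 [-0.98524315  0.17116057]
shift [ 0.7 -5.2 46.5] rot [ 0.26 -0.05  0.35]
```

Emit:
apply_moves(
  increments=[
    [0.5,-4,5,0.2,0,0.2,-0.3],
    [0,0,12,0,0,0,-0.3],
    [0,0,14,0,0,0,-0.3],
    [0,0,10,0,0,0,-0.3],
    [0,0,5,0,0,0,-0.3],
    [0,0,0,0,0,0,1],
    [0,0,0,0,0,0,1],
    [0,0,0,0,0,0,1],
  ],
  grip_force=110,
)

```text
t: 57.15
eef_pos: [0.4543, -0.2597, 0.0583]
tool_rot: [0.0, -0.645, 0.764, -0.001]
contact_force: [-1.0, 0.9, 1.7]
gripper_width: 0.13
```

Emit:
apply_moves(
  increments=[
    [0,0,0,0,0,0,1],
    [0,0,0,0,0,0,1],
    [0,0,0,0,0,0,1],
    [0,0,0,0,0,0,1],
    [0,0,0,0,0,0,1],
    [0,0,-2,0,0,0,1],
    [0,0,-3,0,0,0,1],
    [0,0,0,0,0,0,1],
  ],
)

```text
t: 58.15
eef_pos: [0.4536, -0.259, 0.0631]
tool_rot: [-0.0, -0.645, 0.764, -0.0]
contact_force: [-0.3, -0.1, -3.8]
gripper_width: 0.134
```

```bash
python3 - <<'E'
from h import *
st();cap('wrist','w34')
E
```

```text
t 58.15 p [ 0.4536 -0.259   0.0631] x [-0.167 -0.986  0.001] z [ 0.    -0.001 -1.   ] w 0.1337387887861768 F [-0.3 -0.1 -3.8] q [-0.22  0.56  0.81  2.08 -0.6   0.74 -0.76]
```

View pics/w34.png

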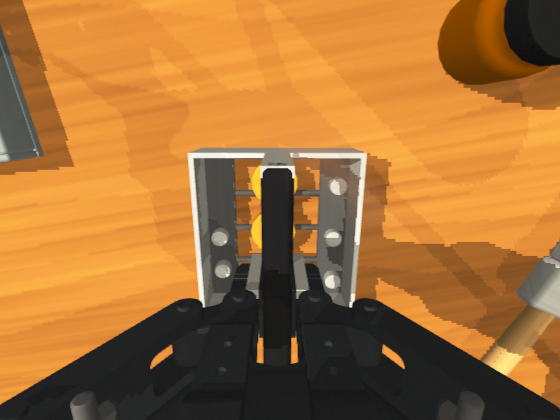

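```bash
python3 - <<'E'
from h import *
print(px('w32',151,180,.03),px('t31',230+325/4,130+323/4,.03))
arc([.633,-.005,.13],16,off=-93.3-np.degrees(np.arctan2(-.005,.633)),g=1)
E
```

```text
[ 0.53260755 -0.10841205  0.03      ] [ 0.52784827 -0.10373649  0.03      ]
[[-13.6, -12.1, -4.2, 0.0, 0.0, -0.4, 1.0],[-14.1, -11.8, -4.2, 0.0, 0.0, -0.4, 1.0],[-14.6, -11.5, -4.2, 0.0, 0.0, -0.4, 1.0],[-15.1, -11.2, -4.2, 0.0, 0.0, -0.4, 1.0],[-15.6, -10.8, -4.2, 0.0, 0.0, -0.4, 1.0],[-16.1, -10.5, -4.2, 0.0, 0.0, -0.4, 1.0],[-16.5, -10.1, -4.2, 0.0, 0.0, -0.4, 1.0],[-17.0, -9.7, -4.2, 0.0, 0.0, -0.4, 1.0]]
[[-17.5, -9.4, -4.2, 0.0, 0.0, -0.4, 1.0],[-17.9, -8.9, -4.2, 0.0, 0.0, -0.4, 1.0],[-18.3, -8.5, -4.2, 0.0, 0.0, -0.4, 1.0],[-18.8, -8.1, -4.2, 0.0, 0.0, -0.4, 1.0],[-19.2, -7.6, -4.2, 0.0, 0.0, -0.4, 1.0],[-19.6, -7.1, -4.2, 0.0, 0.0, -0.4, 1.0],[-20.0, -6.6, -4.2, 0.0, 0.0, -0.4, 1.0],[-20.4, -6.1, -4.2, 0.0, 0.0, -0.4, 1.0]]
```

Emit:
apply_moves(
  increments=[
    [0,0,-4,0,0,0,1],
    [0,0,-8,0,0,0,1],
    [0,0,-10,0,0,0,1],
    [-4,-3,-12,0,0,0,1],
    [-6,-5,-12,0,0,0,1],
    [-9,-8,-10,0,0,-0.3,1],
    [-12,-10,-6,0,0,-0.4,1],
    [-14,-12,-2,0,0,-0.4,1],
  ],
)

```text
t: 59.2
eef_pos: [0.5012, -0.2182, 0.1323]
tool_rot: [0.001, -0.653, 0.758, -0.001]
contact_force: [0.7, -0.7, -4.3]
gripper_width: 0.133
```

```bash
python3 - <<'E'
from h import *
st();arc([.633,-.008,.13],16,off=-93.3-np.degrees(np.arctan2(-.005,.633)),g=1)
E
```

```text
t 59.2 p [ 0.5012 -0.2182  0.1323] x [-0.148 -0.989 -0.   ] z [ 0.001 -0.    -1.   ] w 0.13301755534603082 F [ 0.7 -0.7 -4.3] q [-0.38  0.5   0.9   1.98 -0.5   0.9  -0.94]
[[-11.9, -8.6, 0.2, -0.1, 0.0, -0.3, 1.0],[-12.2, -8.4, 0.1, 0.0, 0.0, -0.3, 1.0],[-12.5, -8.2, 0.1, 0.0, 0.0, -0.3, 1.0],[-12.8, -8.0, 0.1, 0.0, 0.0, -0.3, 1.0],[-13.1, -7.7, 0.1, 0.0, 0.0, -0.3, 1.0],[-13.4, -7.5, 0.1, 0.0, 0.0, -0.3, 1.0],[-13.6, -7.3, 0.1, 0.0, 0.0, -0.3, 1.0],[-13.9, -7.0, 0.1, 0.0, 0.0, -0.3, 1.0]]
[[-14.2, -6.8, 0.1, 0.0, 0.0, -0.3, 1.0],[-14.4, -6.5, 0.1, 0.0, 0.0, -0.3, 1.0],[-14.7, -6.2, 0.1, 0.0, 0.0, -0.3, 1.0],[-14.9, -5.9, 0.1, 0.0, 0.0, -0.3, 1.0],[-15.2, -5.6, 0.1, 0.0, 0.0, -0.3, 1.0],[-15.4, -5.3, 0.1, 0.0, 0.0, -0.3, 1.0],[-15.7, -5.0, 0.1, 0.0, 0.0, -0.3, 1.0],[-15.9, -4.7, 0.1, 0.0, 0.0, -0.3, 1.0]]
```

Emit:
apply_moves(
  increments=[
    [-14,-10,0,0,0,-0.4,1],
    [-15,-10,0,0,0,-0.4,1],
    [-16,-10,0,0,0,-0.4,1],
    [-16,-10,0,0,0,-0.4,1],
    [-16,-10,0,0,0,-0.4,1],
    [-16,-9,0,0,0,-0.4,1],
    [-16,-9,0,0,0,-0.4,1],
    [-16,-9,0,0,0,-0.4,1],
  ],
)

```text
t: 60.2
eef_pos: [0.5991, -0.0936, 0.1307]
tool_rot: [-0.0, -0.676, 0.737, 0.0]
contact_force: [-0.5, 0.6, -4.8]
gripper_width: 0.132
```

Emit:
apply_moves(
  increments=[
    [-16,-8,0,0,0,-0.4,1],
    [-16,-8,0,0,0,-0.3,1],
    [-14,-6,0,0,0,-0.3,1],
    [-11,-4,0,0,0,0,1],
    [-7,-2,0,0,0,0,1],
    [-3,0,0,0,0,0,1],
    [0,0,0,0,0,0,1],
    [0,0,0,0,0,0,1],
  ],
)

```text
t: 61.2
eef_pos: [0.6342, -0.0242, 0.1304]
tool_rot: [-0.001, -0.683, 0.73, 0.0]
contact_force: [0.3, -0.5, -4.8]
gripper_width: 0.13
```

```bash
python3 - <<'E'
from h import *
st();cap('wrist','w35');cap('top','t35');save('t35','t35a',(200,100,400,250),4);go([.633,-.008,.13],[-.0575,-.998])
E
```

```text
t 61.2 p [ 0.6342 -0.0242  0.1304] x [-0.067 -0.998  0.001] z [-0.002 -0.001 -1.   ] w 0.13003508908828576 F [ 0.3 -0.5 -4.8] q [-0.63  0.64  0.84  1.77 -0.55  0.99 -1.22]
shift [-16.    2.3   0.4] rot [ 0.1  -0.03 -0.56]
```

View pics/w35.png

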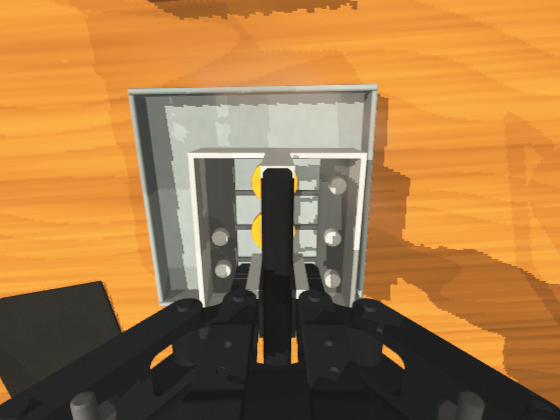

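View pics/t35a.png

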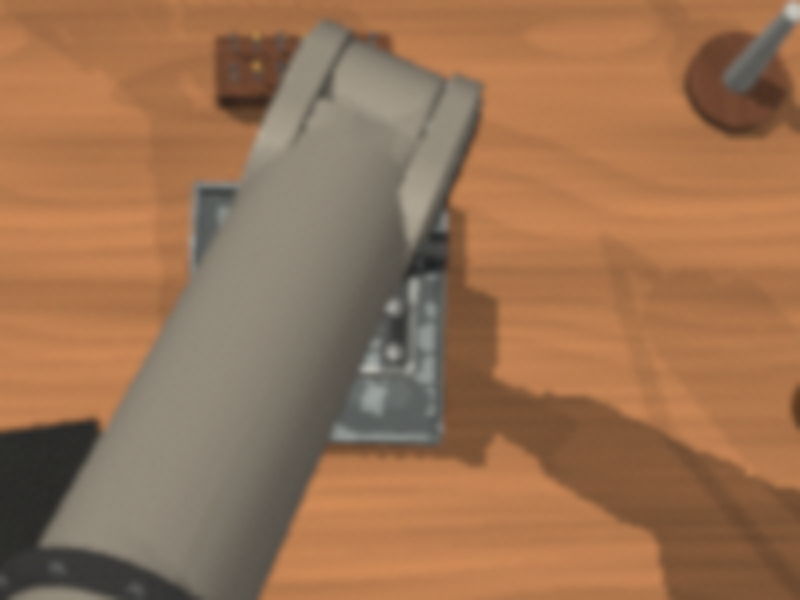

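```bash
python3 - <<'E'
from h import *
P=lambda u,v,z=.03:px('w35',u,v,z)[:2]
a,b=P(130,91),P(377,87); print(a,b,np.linalg.norm(a-b)); e=(b-a)/np.linalg.norm(b-a); n=np.array([e[1],-e[0]]); n=n if n[0]<0 else -n
c=(a+b)/2+.1*n;print(e,c, P(161,303), a+.2*n)
go([*c,.115],e)
E
```

```text
[0.7369975  0.08572342] [ 0.72672562 -0.10953175] 0.1955251698663575
[-0.05253483 -0.99861909] [ 0.63199965 -0.00665069] [0.54425187 0.09533771] [0.53727368 0.09623038]
shift [-17.3   3.4  15.4] rot [ 0.1  -0.03 -0.84]
```

Emit:
apply_moves(
  increments=[
    [-3,1,2,0,0,-0.3,1],
    [-5,1,4,0,0,-0.3,1],
    [-5,1,6,0,0,-0.2,1],
    [-3,0,7,0,0,0,1],
    [-1,0,5,0,0,0,1],
    [0,0,3,0,0,0,1],
    [0,0,0,0,0,0,1],
    [0,0,0,0,0,0,1],
  ],
  grip_force=120,
)

```text
t: 62.3
eef_pos: [0.6317, -0.006, 0.101]
tool_rot: [-0.001, -0.688, 0.725, 0.001]
contact_force: [-0.0, -1.7, -3.1]
gripper_width: 0.129
```

```bash
python3 - <<'E'
from h import *
st();go([.632,-.0075,.103],[-.0525,-.9986])
E
```

```text
t 62.3 p [ 0.6317 -0.006   0.101 ] x [-0.053 -0.999  0.001] z [-0.003 -0.001 -1.   ] w 0.12902310361736719 F [-0.  -1.7 -3.1] q [-0.64  0.66  0.81  1.8  -0.58  0.94 -1.21]
shift [ 1.5 -0.4 -2. ] rot [ 0.15 -0.04 -0.01]
```

Emit:
apply_moves(
  increments=[
    [11,0,0,0,0,0,1],
    [-20,0,0,0,0,0,1],
    [20,0,0,0,0,0,1],
    [-20,0,0,0,0,0,1],
    [20,0,0,0,0,0,1],
    [-20,0,0,0,0,0,1],
    [20,0,0,0,0,0,1],
    [-10,0,0,0,0,0,1],
  ],
)

```text
t: 63.3
eef_pos: [0.6329, -0.0115, 0.1034]
tool_rot: [-0.0, -0.687, 0.727, -0.001]
contact_force: [0.5, -1.2, -3.9]
gripper_width: 0.13
```

```bash
python3 - <<'E'
from h import *
st();cap('wrist','w36');go([.632,-.0075,.103],[-.0525,-.9986])
E
```

```text
t 63.3 p [ 0.6329 -0.0115  0.1034] x [-0.057 -0.998  0.002] z [ 0.002 -0.003 -1.   ] w 0.13027634903930396 F [ 0.5 -1.2 -3.9] q [-0.64  0.66  0.81  1.79 -0.58  0.94 -1.21]
shift [ 1.4  1.4 -0.3] rot [-0.05  0.08  0.04]
```

View pics/w36.png

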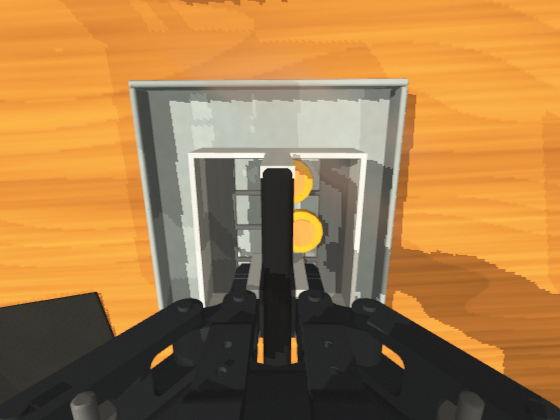

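Emit:
apply_moves(
  increments=[
    [12,0,0,0,0,0,1],
    [-24,0,0,0,0,0,1],
    [24,0,0,0,0,0,1],
    [-24,0,0,0,0,0,1],
    [24,0,0,0,0,0,1],
    [-24,0,0,0,0,0,1],
    [24,0,0,0,0,0,1],
    [-12,0,0,0,0,0,1],
  ],
)

```text
t: 64.35
eef_pos: [0.6335, -0.015, 0.1042]
tool_rot: [-0.0, -0.687, 0.727, -0.003]
contact_force: [-0.5, -0.7, -3.4]
gripper_width: 0.131
```

```bash
python3 - <<'E'
from h import *
st();cap('wrist','w37');save('w37','w37a',(130,70,430,310),2.6);cap('scene','s37');save('s37','s37a',(220,150,400,310),4);go([.632,-.0075,.103],[-.0525,-.9986])
E
```

```text
t 64.35 p [ 0.6335 -0.015   0.1042] x [-0.056 -0.998  0.003] z [ 0.003 -0.004 -1.   ] w 0.13121965716609146 F [-0.5 -0.7 -3.4] q [-0.64  0.66  0.81  1.79 -0.58  0.94 -1.2 ]
shift [-0.1  2.2  0.1] rot [-0.14  0.08  0.22]
```

View pics/w37a.png

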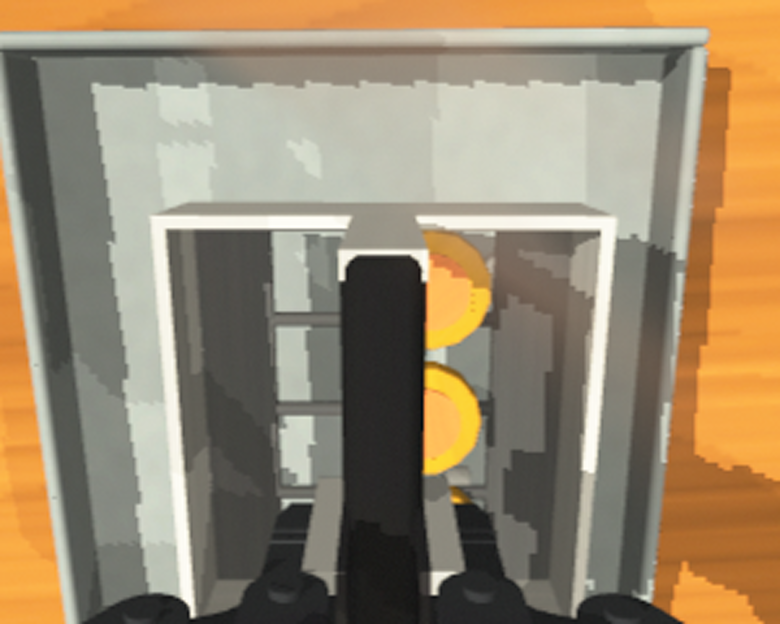

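View pics/s37a.png

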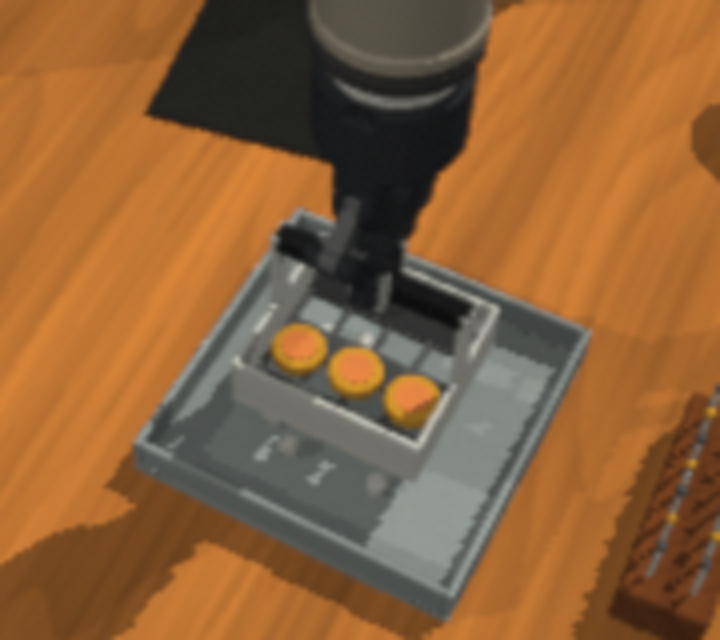

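Emit:
apply_moves(
  increments=[
    [0,0,-5,0,0,0,1],
    [0,0,-10,0,0,0,1],
    [0,0,-15,0,0,0,1],
    [0,0,-20,0,0,0,1],
    [0,0,-20,0,0,0,1],
    [0,0,-15,0,0,0,1],
    [0,0,-8,0,0,0,1],
    [0,0,0,0,0,0,1],
  ],
)

```text
t: 65.45
eef_pos: [0.6347, -0.0093, 0.205]
tool_rot: [0.002, -0.69, 0.724, -0.002]
contact_force: [-0.4, 0.3, -4.0]
gripper_width: 0.133
```

```bash
python3 - <<'E'
from h import *
st();cap('wrist','w38');save('w38','w38a',(130,70,430,310),2.6);cap('scene','s38');save('s38','s38a',(220,150,400,310),4)
E
```

```text
t 65.45 p [ 0.6347 -0.0093  0.205 ] x [-0.049 -0.999 -0.001] z [ 0.006  0.001 -1.   ] w 0.13255784448257213 F [-0.4  0.3 -4. ] q [-0.7   0.55  0.9   1.71 -0.48  1.11 -1.28]
```

View pics/w38a.png

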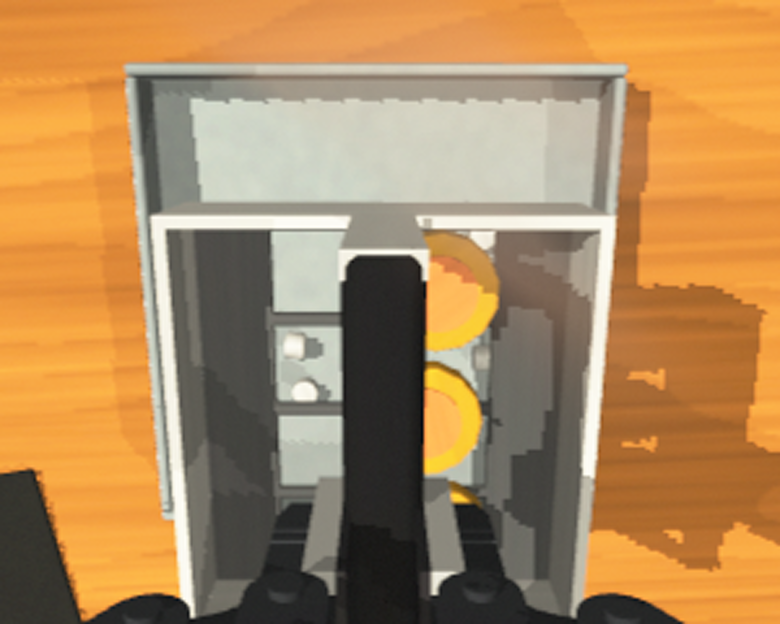

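View pics/s38a.png

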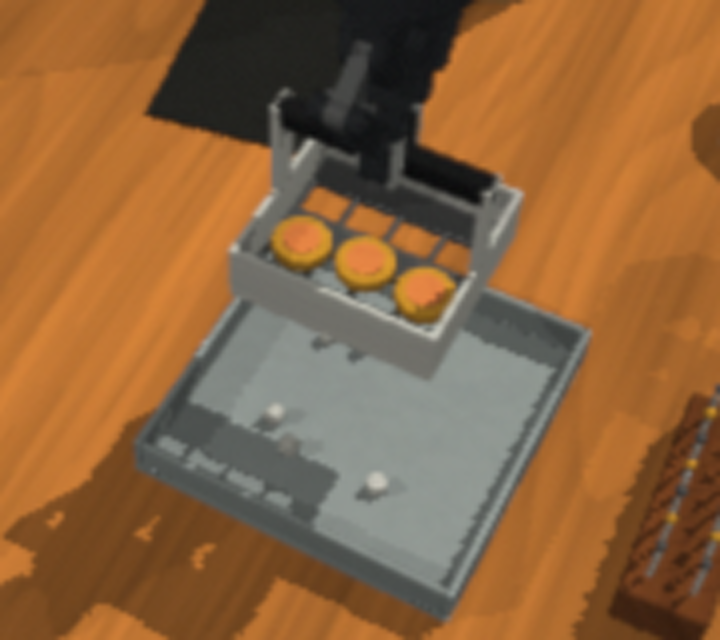

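```bash
python3 - <<'E'
from h import *
arc([.4705,.238,.13],14,off=-109.6,g=1)
E
```

```text
[[-21.3, 8.8, 5.3, -0.2, 0.1, -0.7, 1.0],[-20.9, 9.2, 5.3, 0.0, 0.0, -0.7, 1.0],[-20.4, 9.6, 5.3, 0.0, 0.0, -0.7, 1.0],[-19.9, 10.0, 5.3, 0.0, 0.0, -0.7, 1.0],[-19.4, 10.4, 5.3, 0.0, 0.0, -0.7, 1.0],[-18.9, 10.8, 5.3, 0.0, 0.0, -0.7, 1.0],[-18.4, 11.2, 5.3, 0.0, 0.0, -0.7, 1.0],[-17.9, 11.5, 5.3, 0.0, 0.0, -0.7, 1.0]]
[[-17.4, 11.9, 5.3, 0.0, 0.0, -0.7, 1.0],[-16.9, 12.2, 5.3, 0.0, 0.0, -0.7, 1.0],[-16.4, 12.5, 5.3, 0.0, 0.0, -0.7, 1.0],[-15.8, 12.8, 5.3, 0.0, 0.0, -0.7, 1.0],[-15.3, 13.0, 5.3, 0.0, 0.0, -0.7, 1.0],[-14.8, 13.3, 5.3, 0.0, 0.0, -0.7, 1.0]]
```

Emit:
apply_moves(
  increments=[
    [-6,2,0,0,0,0,1],
    [-12,5,0,0,0,-0.5,1],
    [-18,8,0,0,0,-0.7,1],
    [-20,9,2,0,0,-0.7,1],
    [-20,10,3,0,0,-0.7,1],
    [-20,11,4,0,0,-0.8,1],
    [-20,12,4,0,0,-0.8,1],
    [-19,12,4,0,0,-0.8,1],
  ],
)

```text
t: 66.55
eef_pos: [0.5609, 0.1356, 0.1829]
tool_rot: [0.0, 0.723, -0.691, -0.001]
contact_force: [0.6, 0.6, -4.1]
gripper_width: 0.133
```

Emit:
apply_moves(
  increments=[
    [-19,13,4,0,0,-0.8,1],
    [-18,13,4,0,0,-0.8,1],
    [-18,13,4,0,0,-0.8,1],
    [-16,13,4,0,0,-0.8,1],
    [-12,10,4,0,0,-0.6,1],
    [-8,7,4,0,0,-0.5,1],
    [-4,3,2,0,0,0,1],
    [0,0,0,0,0,0,1],
  ],
)

```text
t: 67.55
eef_pos: [0.4736, 0.2339, 0.1545]
tool_rot: [0.002, 0.753, -0.659, -0.003]
contact_force: [-0.8, -0.0, -3.9]
gripper_width: 0.132
```

```bash
python3 - <<'E'
from h import *
st();cap('wrist','w39');a=np.radians(-82.8);go([.4705,.238,.08],[np.cos(a),np.sin(a)])
E
```

```text
t 67.55 p [0.4736 0.2339 0.1545] x [ 0.133 -0.991 -0.002] z [-0.006  0.001 -1.   ] w 0.13201344443175708 F [-0.8 -0.  -3.9] q [-1.27  0.42  0.89  2.   -0.41  0.92 -1.6 ]
shift [-4.6  2.4 74.7] rot [0.31 0.1  0.4 ]
```

View pics/w39.png

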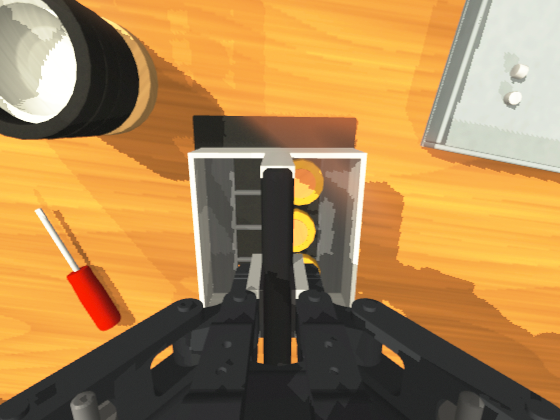

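Emit:
apply_moves(
  increments=[
    [-2,1,5,0.2,0,0.2,1],
    [-2,1,10,0,0,0,1],
    [0,0,14,0,0,0,1],
    [0,0,15,0,0,0,1],
    [0,0,12,0,0,0,1],
    [0,0,9,0,0,0,1],
    [0,0,5,0,0,0,1],
    [0,0,0,0,0,0,1],
  ],
)

```text
t: 68.6
eef_pos: [0.4721, 0.2359, 0.079]
tool_rot: [0.001, 0.75, -0.661, -0.001]
contact_force: [-1.0, 0.7, -3.7]
gripper_width: 0.131
```

```bash
python3 - <<'E'
from h import *
st();a=np.radians(-82.8);go([.4705,.238,.0625],[np.cos(a),np.sin(a)])
E
```

```text
t 68.6 p [0.4721 0.2359 0.079 ] x [ 0.126 -0.992 -0.   ] z [-0.002 -0.    -1.   ] w 0.13082931671995904 F [-1.   0.7 -3.7] q [-1.18  0.53  0.78  2.06 -0.54  0.77 -1.51]
shift [-2.3  1.3 16.5] rot [0.1  0.01 0.01]
```

Emit:
apply_moves(
  increments=[
    [-1,1,4,0,0,0,1],
    [0,0,4,0,0,0,1],
    [0,0,3,0,0,0,1],
    [0,0,2,0,0,0,1],
    [0,0,1.5,0,0,0,1],
    [0,0,1,0,0,0,1],
    [0,0,1,0,0,0,1],
    [0,0,0,0,0,0,1],
  ],
)

```text
t: 69.6
eef_pos: [0.4718, 0.2376, 0.0625]
tool_rot: [-0.001, 0.75, -0.661, -0.001]
contact_force: [-0.6, 1.2, -3.6]
gripper_width: 0.132
```

Emit:
apply_moves(
  increments=[
    [0,0,1,0,0,0,1],
    [0,0,1,0,0,0,1],
    [0,0,0.5,0,0,0,1],
    [0,0,0,0,0,0,1],
    [0,0,0,0,0,0,1],
    [0,0,0,0,0,0,1],
    [0,0,0,0,0,0,1],
    [0,0,0,0,0,0,1],
  ],
)

```text
t: 70.6
eef_pos: [0.4719, 0.2379, 0.0624]
tool_rot: [-0.001, 0.75, -0.661, -0.002]
contact_force: [-1.9, -0.0, 0.4]
gripper_width: 0.135
```

Now on the pad (load gone). Release, lift straight up.

Emit:
apply_moves(
  increments=[
    [0,0,0,0,0,0,0.5],
    [0,0,0,0,0,0,0.2],
    [0,0,0,0,0,0,0],
    [0,0,0,0,0,0,0],
    [0,0,-10,0,0,0,0],
    [0,0,-20,0,0,0,0],
    [0,0,-30,0,0,0,0],
    [0,0,-40,0,0,0,0],
  ],
)

```text
t: 71.6
eef_pos: [0.4718, 0.2365, 0.1649]
tool_rot: [0.0, 0.75, -0.662, -0.001]
contact_force: [0.5, 0.6, 0.0]
gripper_width: 0.503
```

Emit:
apply_moves(
  increments=[
    [0,-20,-30,0,0,0,-1],
    [0,-20,-20,0,0,0,-1],
    [0,-20,0,0,0,0,-1],
    [0,-10,0,0,0,0,-1],
    [0,0,0,0,0,0,-1],
    [0,0,0,0,0,0,-1],
    [0,0,0,0,0,0,-1],
    [0,0,0,0,0,0,-1],
  ],
)

```text
t: 72.6
eef_pos: [0.5424, 0.2449, 0.222]
tool_rot: [-0.002, 0.75, -0.662, -0.002]
contact_force: [0.0, 0.1, -0.4]
gripper_width: 0.997
```

```bash
python3 - <<'E'
from h import *
st();cap('wrist','w40');cap('scene','s40');save('s40','s40a',(200,60,420,310),2.6)
E
```

```text
t 72.6 p [0.5424 0.2449 0.222 ] x [ 0.124 -0.992 -0.006] z [ 0.     0.006 -1.   ] w 0.9973290754173626 F [ 0.   0.1 -0.4] q [-1.19  0.46  0.91  1.79 -0.41  1.1  -1.59]
```

View pics/w40.png

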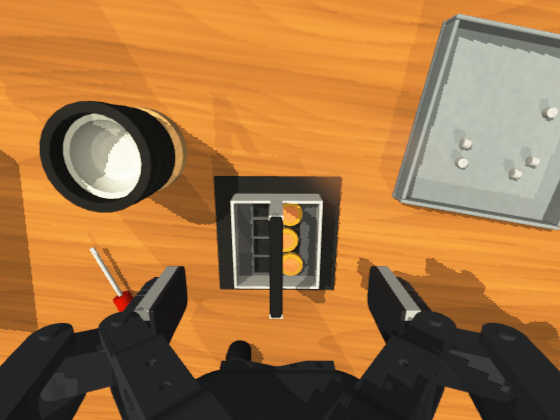

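View pics/s40a.png

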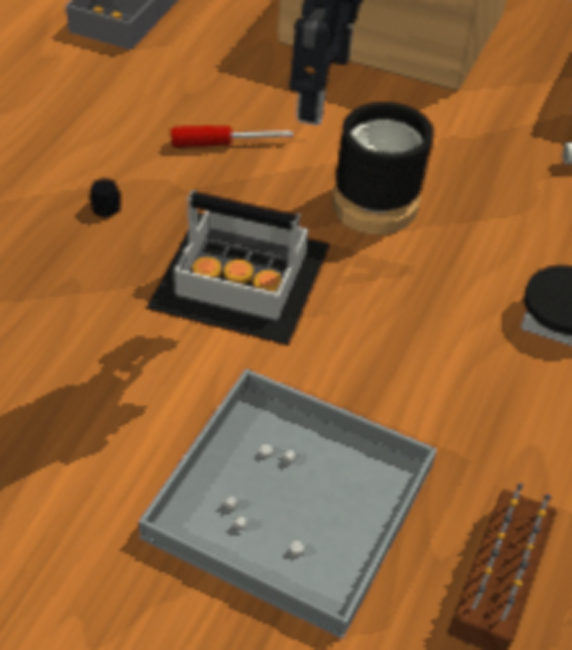

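```bash
python3 - <<'E'
from h import *
m=lambda L,z:np.mean([px('w40',u,v,z)[:2] for u,v in L],0)
print(m([(215,178),(341,177),(337,291),(220,290)],.004),m([(232,197),(323,195),(320,288),(234,289)],.04))
im=cap('scene','s41')
E
```

```text
[0.46815882 0.23547552] [0.47282018 0.23721484]
```

View pics/s41.png

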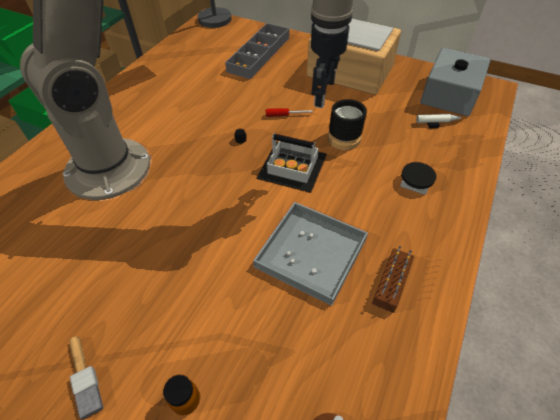

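```bash
python3 - <<'E'
from h import *
st();print(bot.hand_in())
E
```

```text
t 72.75 p [0.5427 0.245  0.2221] x [ 0.124 -0.992 -0.006] z [ 0.     0.006 -1.   ] w 1.0002235543847442 F [0.1 0.6 0.5] q [-1.19  0.46  0.91  1.79 -0.41  1.1  -1.59]
the job is handed in; nothing more can be done
None
```

I did the whole task and handed it in at 72.75 s. The four lids that were there (none in the tray) are nested in the cradle. I shook the basket over the tray until its five slugs had dropped through, then set it down on the pad.

**Last checks**
- **Lids:** the stack is upright and evenly stepped. Each lid stopped at about the expected height, and the fit from the wrist camera put the stack within about 3 mm of the cradle's centre.
- **Slugs and blanks:** five slugs are in view in the tray and three blanks in the basket.
- **Basket:** it stands flat, measured about 5 mm from the pad's centre (the limit is 30 mm).
- **Jar and arm:** the jar is upright and the arm is clear of everything.

**What failed or disagreed**
- **First grasp:** it closed on air above a lid. I felt for the bench with the fingers shut, and the measured TCP lay about 20 mm beyond the real fingertips. I used that offset for every later grasp, and they all held.
- **Cameras:** the scene and top cameras disagreed by up to about 8 mm. I relied on close views from the wrist camera.
- **Knocked lid:** I saw no lid knocked aside during the run.

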